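Tip the drivetrain parts into the inspection bin and set the magnifier over them

TASK

Get the dismantled drivetrain parts ready for inspection: gather every spur gear lying on the table into the red pouring tray beside the drive cups, then tip the tray over the grey inspection bin so that all gears and cups slide into it, and put the empty tray back flat on its black mat. Swing the magnifier lamp round so that its lens stands centred over the bin, tilt its head so that the lens is level, and leave the wheels, tools, bottle and battery where they are.

Things in the scene. Friction and masses are not known exactly. Their poses are not given: they have to be found in the camera images.
- gear1: White nylon spur gear with a steel boss, 42 mm across the teeth, 12 mm thick, with the 18 mm boss standing up to 20 mm; about 25 g; origin at the centre of its underside, z up through the boss. At the start it lies flat on the table. Three to five of the five gears are present; the rest are absent (None).
- gear2: Yellow nylon spur gear with a steel boss, 42 mm across the teeth, 12 mm thick, with the 18 mm boss standing up to 20 mm; about 25 g; origin at the centre of its underside, z up through the boss. At the start it lies flat on the table. Three to five of the five gears are present; the rest are absent (None).
- gear3: White nylon spur gear with a steel boss, 42 mm across the teeth, 12 mm thick, with the 18 mm boss standing up to 20 mm; about 25 g; origin at the centre of its underside, z up through the boss. At the start it lies flat on the table. Three to five of the five gears are present; the rest are absent (None).
- gear4: Yellow nylon spur gear with a steel boss, 42 mm across the teeth, 12 mm thick, with the 18 mm boss standing up to 20 mm; about 25 g; origin at the centre of its underside, z up through the boss. At the start it lies flat on the table. Three to five of the five gears are present; the rest are absent (None).
- gear5: White nylon spur gear with a steel boss, 42 mm across the teeth, 12 mm thick, with the 18 mm boss standing up to 20 mm; about 25 g; origin at the centre of its underside, z up through the boss. At the start it lies flat on the table. Three to five of the five gears are present; the rest are absent (None).
- cup1: Blue drive cup, upright cylinder 26 mm across and 26 mm high, about 30 g, origin at the centre of its underside. At the start it stands in the rear half of the red tray. Always present.
- cup2: Blue drive cup, upright cylinder 26 mm across and 26 mm high, about 30 g, origin at the centre of its underside. At the start it stands in the rear half of the red tray. Always present.
- tray: Loose red pouring tray, about 0.18 kg. Origin at the centre of its underside, z up, +x towards the open pouring end. Floor 4 mm thick. Inside: y from -58 to 58 mm, flat from x = -80 mm (rear wall, 36 mm high) to 60 mm, then a 22 degree ramp up to the lip at x = 88 mm. Side walls 30 mm high, 124 mm wide outside. At the start it rests on the mat with the two cups in it.
- tray_lip (a point): Middle of the pouring lip's edge (tray frame x = 87.5, z = 13 mm); nothing closes the tray above it. Parts slide out once the tray is tipped lip-down by about 45 to 60 degrees; 70 degrees empties it.
- tray_grip (a point): Grip point of the tray's light grey handle (tray frame x = -108.5, z = 63 mm): a flat plate 12 mm thick and 50 mm wide (along tray y) rising from the rear wall, leaning back 30 degrees from upright, away from the pouring end; it ends 21 mm beyond this point. Grip it across its 12 mm, fingers pointing down along it (30 degrees from vertical, towards the pouring end), firmly: 50 N.
- mat: The tray's place: flat black rubber mat, 250 x 180 mm, 3 mm thick, fixed. Its origin is the tray's place (the mat itself reaches from x = -145 to 105 mm), its x axis the tray's long axis at the start (+x towards the pouring end).
- bin: Grey open inspection bin with a white floor, fixed. Outside 190 (its x) x 200 (its y) x 60 mm high, walls and floor 4 mm; origin at the centre of its underside.
- post_top (a point): Top of the magnifier's upright post on its vertical swivel axis, 200 mm above the table. The post is 24 mm thick, on a 90 mm round foot that is fixed to the table.
- mag_arm (a joint): Swivel of the magnifier's white arm about the post, rad; grows counter-clockwise seen from above; range -1.3 to 1.3. Stays where it is left: friction 0.25 N m. The arm lies level, 200 mm above the table.
- tilt_hinge (a point): The level hinge at the end of the arm, 135 mm from the post's axis, 200 mm above the table: the magnifier head nods about it.
- mag_head (a joint): Tilt of the magnifier head about that hinge, rad; 0 = lens level, positive = outer end raised; range -0.5 to 0.9, no stop or click at 0. Stays where it is left: friction 0.35 N m; head 0.16 kg.
- lens (a point): Centre of the round lens, 90 mm outward from the tilt hinge (225 mm from the post's axis when level); z axis through the lens. The white ring round it is 132 mm across and 22 mm thick.
- mag_handle (a point): A point on the black round handle that sticks straight outward from the ring, 16 mm thick: 185 mm from the tilt hinge (320 mm from the post's axis when level). The handle runs bare from 29 mm inward of this point (the ring) to 24 mm outward of it. Its z axis is that of the lens, its -x axis points outward along the handle.
- wheel1: spare wheel with black tyre and white spokes, 110 mm across, 42 mm wide, lying flat; origin at the centre of its underside. Leave alone.
- wheel2: a second such spare wheel, 110 mm across, 42 mm thick, lying flat. Leave alone.
- screwdriver: orange-handled screwdriver, 160 mm long, about 30 mm thick, lying along its own x axis; origin about its middle. Leave alone.
- oil: amber bottle with red cap, 36 mm across and 100 mm high, standing; origin at its underside. Leave alone.
- battery: blue battery pack 138 x 46 x 26 mm, long axis x, origin at the centre of its underside. Leave alone.
- wrench: steel wrench 150 mm long lying flat along its own x axis; origin about its middle. Leave alone.
Not all that is in view belongs to the job. Leave any blue or turquoise look-alike of the gear2 alone. Leave any pink look-alike of the gear4 alone.

How it is judged:
On the way, in this order (a step that is already met when the one before it is completed fails the run):
1. every gear and drive cup is in the red tray (x of gear1 in the frame of tray between -0.083 and 0.088 m and y of gear1 in the frame of tray between -0.062 and 0.062 m and z of gear1 in the frame of tray between -0.003 and 0.05 m and x of gear2 in the frame of tray between -0.083 and 0.088 m and y of gear2 in the frame of tray between -0.062 and 0.062 m and z of gear2 in the frame of tray between -0.003 and 0.05 m and x of gear3 in the frame of tray between -0.083 and 0.088 m and y of gear3 in the frame of tray between -0.062 and 0.062 m and z of gear3 in the frame of tray between -0.003 and 0.05 m and x of gear4 in the frame of tray between -0.083 and 0.088 m and y of gear4 in the frame of tray between -0.062 and 0.062 m and z of gear4 in the frame of tray between -0.003 and 0.05 m and x of gear5 in the frame of tray between -0.083 and 0.088 m and y of gear5 in the frame of tray between -0.062 and 0.062 m and z of gear5 in the frame of tray between -0.003 and 0.05 m and x of cup1 in the frame of tray between -0.083 and 0.088 m and y of cup1 in the frame of tray between -0.062 and 0.062 m and z of cup1 in the frame of tray between -0.003 and 0.05 m and x of cup2 in the frame of tray between -0.083 and 0.088 m and y of cup2 in the frame of tray between -0.062 and 0.062 m and z of cup2 in the frame of tray between -0.003 and 0.05 m), for 0.2 s.
2. the tray is tipped, lip down, with its lip over the bin (angle between tray's own z axis and vertical above 0.35 rad and angle between tray's own x axis and vertical above 1.9 rad and x of tray_lip in the frame of bin between -0.095 and 0.095 m and y of tray_lip in the frame of bin between -0.1 and 0.1 m).
3. every gear and drive cup lies in the bin (x of gear1 in the frame of bin between -0.095 and 0.095 m and y of gear1 in the frame of bin between -0.1 and 0.1 m and z of gear1 in the frame of bin between 0 and 0.06 m and x of gear2 in the frame of bin between -0.095 and 0.095 m and y of gear2 in the frame of bin between -0.1 and 0.1 m and z of gear2 in the frame of bin between 0 and 0.06 m and x of gear3 in the frame of bin between -0.095 and 0.095 m and y of gear3 in the frame of bin between -0.1 and 0.1 m and z of gear3 in the frame of bin between 0 and 0.06 m and x of gear4 in the frame of bin between -0.095 and 0.095 m and y of gear4 in the frame of bin between -0.1 and 0.1 m and z of gear4 in the frame of bin between 0 and 0.06 m and x of gear5 in the frame of bin between -0.095 and 0.095 m and y of gear5 in the frame of bin between -0.1 and 0.1 m and z of gear5 in the frame of bin between 0 and 0.06 m and x of cup1 in the frame of bin between -0.095 and 0.095 m and y of cup1 in the frame of bin between -0.1 and 0.1 m and z of cup1 in the frame of bin between 0 and 0.06 m and x of cup2 in the frame of bin between -0.095 and 0.095 m and y of cup2 in the frame of bin between -0.1 and 0.1 m and z of cup2 in the frame of bin between 0 and 0.06 m), for 0.2 s.
At the end, for the whole second after the job is handed in: All gears present and both drive cups lie at rest inside the bin; the tray stands flat and still on its mat, its origin within 60 mm (along) and 50 mm (across) of the mat's; the lens centre is within 50 mm, seen from above, of the bin's centre and the head is level within 0.12 rad (all of step 3 and linear speed of each of gear1, gear2, gear3, gear4, gear5, cup1, cup2 below 0.03 m/s and x of tray in the frame of mat between -0.06 and 0.06 m and y of tray in the frame of mat between -0.05 and 0.05 m and height (world z) of tray below 0.012 m and angle between tray's own z axis and vertical below 0.08 rad and linear speed of tray below 0.02 m/s and horizontal distance between lens and bin below 0.05 m and value of joint mag_head between -0.12 and 0.12 rad and velocity of joint mag_arm between -0.05 and 0.05 rad/s); the robot touches nothing.
It fails at once if a wheel, tool, the bottle or the battery is moved more than 50 mm (distance of any of wheel1, wheel2, screwdriver, oil, battery, wrench from where it was at the start of the episode above 0.05 m).
Of gear1, gear2, gear3, gear4, gear5 only 3 to 5 are there at a start; the rules pass over those that are not, and their reading is None.
At some moment in a run one of gear1, gear2, gear3, gear4, gear5 may be knocked a few centimetres aside while the robot is not near it.
It also fails if it takes over 210 s, if anything falls off the work surface, if the arm or the gripper's body presses on something with over 40 N, if the wrist force passes 120 N, or if a joint passes its speed limit or range.

ROBOT

A 7-joint arm with a two-finger parallel gripper is mounted at the origin on the work surface. World frame = base frame: x ahead of the robot, y to its left, z up, the work surface at z = 0. Lengths are in m, angles in rad, forces in N, time in s.
With the tool pointing down it reaches from about 0.425 to 0.875 m from the base axis. Payload 8.4 kg.
Tool frame: the origin (TCP) lies at the very end of the fingers, on their centre line; the grasp point (between the pads) lies 19 mm behind it; z points along the fingers, x is the direction in which the jaws open and shut, and the axes are right-handed (so a half turn about z gives the same grasp; the last joint's range is limited). The gripper opens to 85 mm and grips with 20 to 120 N. Pads are 22 mm wide; open, the fingers measure 114 mm over their backs; the gripper's body (76 mm by 85 mm) begins 54 mm behind the grasp point. The pads swing forward as they close: fully open they stand 13 mm farther back than shut.
Start: joints at [-1.343, 0.333, 0.04, 1.465, -0.013, 1.343, -0.059], TCP at [0.209, 0.616, 0.209] pointing down, gripper open.
Joint ranges: [-2.58, 2.58], [-0.38, 2.09], [-1.3, 1.39], [0.25, 2.4], [-1.5, 4.64], [0.08, 2.09], [-2.65, 2.65]. Speed limits (rad/s): [2.22, 2.22, 2.79, 2.79, 3.14, 3.14, 3.14].

INTERFACE

Orientations are given as a rotation vector (axis times angle).
In Python, from workcell import arm gives the robot as it stands. The module is installed in compiled form; this text tells all that it offers.
- The arm moves only by the shell command python3 -m inch 'ROWS'. ROWS is JSON, a list that holds one entry, the list of rows, each a list of 7 numbers: the shift along the tool's x, y, z in units of 40 mm (1.0 is 40 mm), then the turn, a rotation vector about the tool's x, y, z in units of 6 degrees (1.0 is 6 degrees), then the gripper command: -1 is shut, 1 is fully open, values between are in proportion. In form: [[[x, y, z, ax, ay, az, jaw], ...]]. A call has 1 to 8 rows; each row shifts and turns the commanded pose from where the row before left it, along the tool's axes as they then stand; what a row does not reach is not made up. A row lasts 1/12 s, in which the tool goes at most 41.7 mm and 7.16 degrees, less where a joint would pass 70% of its speed; a pose out of reach is approached as far as the arm can. A call is refused whole if a number of a shift passes 1 or a number of a turn 1, either way. A call with a gripper value outside its range is refused whole. The fingers move at their own pace and stop on an object; the grip force is fixed at half the most. Time passes only in rows, so rows that do not move let the fingers close. It gives the time, the measured TCP pose, the force and the opening at its end, in the units of the state.
- arm.get_state(): the state, without advancing time (a new reading comes with each control period).
- arm.camera(name): name is "scene" or "top"; returns the picture (400x640x3 uint8, red, green, blue); there is no depth.
- arm.camera_model(name): a dict with "fx", "fy", "cx", "cy" (pixels), "view" (4x4, takes a point from world to camera coordinates). Camera axes: x right, y up, looking along -z (the intrinsics and any distortion apply to the point x, -y, -z); pixel columns grow to the right and rows downward; lengths in m; the calibration is good to about 2 mm. A picture is of the moment at which its call begins. camera_model takes no time and is no camera call.
- arm.finish_job(): hands the job in, once; it reports no verdict.
The state is a dict: "clock": time; "qpos": joint angles; "qd": joint speeds; "joint_torque": joint torques, N m; "tcp_pos": TCP position; "orientation": TCP orientation; "force": force on the tool from outside, world axes, zero at the start; "wrist_torque": the same for the moment, N m; "width": finger opening in m.
Only numpy, scipy, OpenCV 4.12 (cv2) and the standard library are available. Lean on these libraries where they do the work, as an engineer would, in place of code of your own. Each camera call takes 0.05 s, during which the arm holds its last target.

## Working session

There is one attempt and no reset: what is moved stays moved. The work goes in short steps, Python scripts to look and compute and a shell command to move; the robot and the scene stay as the last step left them, time stands still between calls to the robot, and variables do not carry over. Pictures are saved under pics/ and viewed, and the job is handed in when it is done.

```bash
ls; mkdir -p pics; python3 - <<'E'
from workcell import arm
import cv2
for n in("scene","top"):
    cv2.imwrite(f"pics/{n}0.png",arm.camera(n)[:,:,::-1]); m=arm.camera_model(n); print(n,m)
s=arm.get_state(); print(s)
E
```

```text
pics
scene {'fx': 495.1033193052687, 'fy': 495.1033193052687, 'cx': 323.1160718512327, 'cy': 203.00801933686986, 'view': array([[-0.06297542,  0.99801013,  0.0031424 , -0.00973224],
       [-0.82664203, -0.05392562,  0.56013836,  0.38123463],
       [ 0.55919321,  0.03267731,  0.82839311, -1.78660133],
       [ 0.        ,  0.        ,  0.        ,  1.        ]])}
top {'fx': 515.8572721748626, 'fy': 515.8572721748626, 'cx': 322.8010666819846, 'cy': 200.9836779347192, 'view': array([[ 0.01812072, -0.99966558,  0.01844914,  0.00763166],
       [ 0.99490424,  0.01985871,  0.09884931, -0.55319999],
       [-0.09918263,  0.0165639 ,  0.99493138, -1.7876032 ],
       [ 0.        ,  0.        ,  0.        ,  1.        ]])}
{'clock': 0.1, 'qpos': array([-1.34320226,  0.33384204,  0.03987094,  1.46614452, -0.0133917 ,
        1.34333584, -0.05846166]), 'qd': array([-0.00227082, -0.00290685,  0.00011424, -0.00162796, -0.00242147,
       -0.00047477, -0.00122564]), 'joint_torque': array([ 2.56557243e-03, -6.60012603e+01,  1.36963114e+00, -4.06470537e+01,
        1.71742385e-02,  9.07474081e-03,  5.24479992e-05]), 'tcp_pos': array([0.20854082, 0.6151729 , 0.2077278 ]), 'orientation': array([ 2.55243052e+00,  1.82997802e+00, -1.76759572e-03]), 'force': array([ 0.58911576,  0.55521353, -1.33167912]), 'wrist_torque': array([-0.01511399,  0.01277914, -0.04420432]), 'width': 0.08530293661107977}
```

View pics/top0.png

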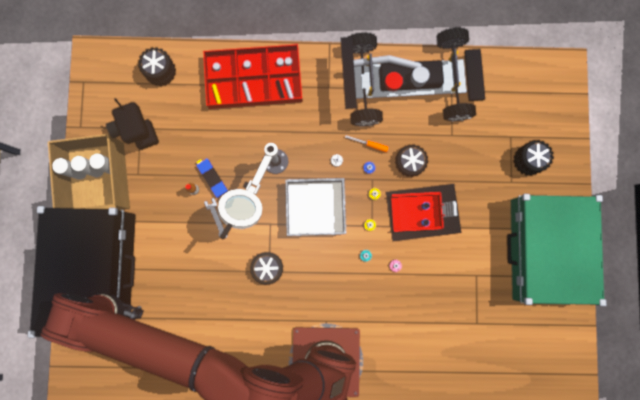

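View pics/scene0.png

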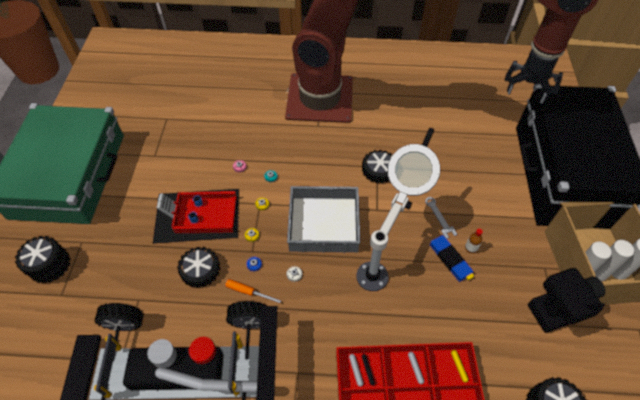

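```bash
cat > h.py <<'E'
import numpy as np,cv2
from workcell import arm
from scipy.spatial.transform import Rotation as R
def w2p(n,p):
    m=arm.camera_model(n);c=m["view"]@np.r_[p,1.]
    return np.array([m["cx"]+m["fx"]*c[0]/-c[2],m["cy"]-m["fy"]*c[1]/-c[2]])
def p2w(n,u,v,z):
    m=arm.camera_model(n);d=np.array([(u-m["cx"])/m["fx"],-(v-m["cy"])/m["fy"],-1.])
    V=m["view"];o=-V[:3,:3].T@V[:3,3];r=V[:3,:3].T@d
    return o+r*(z-o[2])/r[2]
def crop(n,name,box,f):
    im=arm.camera(n)[:,:,::-1];x0,y0,x1,y1=box
    cv2.imwrite("pics/"+name,cv2.resize(im[y0:y1,x0:x1],None,fx=f,fy=f,interpolation=cv2.INTER_CUBIC));return im
E
python3 - <<'E'
from h import *
crop("top","t1.png",(180,130,480,290),2.6)
crop("scene","s1.png",(150,130,480,310),2.4)
for n,L in dict(white=(336,160,.016),y1=(375,194,.016),y2=(370,225,.016)).items(): print(n,p2w("top",*L))
for n,L in dict(white=(294,274,.016),y1=(252,235,.016),y2=(262,204,.016)).items(): print(n,p2w("scene",*L))
E
```

```text
white [ 0.70204491 -0.0264843   0.016     ]
y1 [ 0.58270854 -0.16697236  0.016     ]
y2 [ 0.47222804 -0.15018147  0.016     ]
white [ 0.71240112 -0.02641736  0.016     ]
y1 [ 0.59551356 -0.16077867  0.016     ]
y2 [ 0.48520619 -0.14605303  0.016     ]
```

View pics/t1.png

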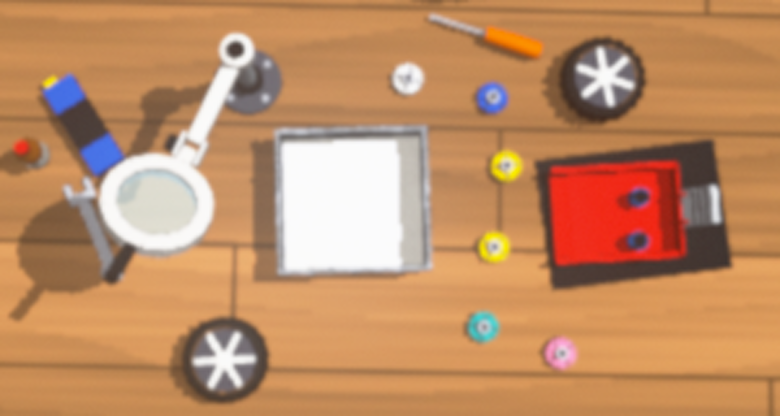

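View pics/s1.png

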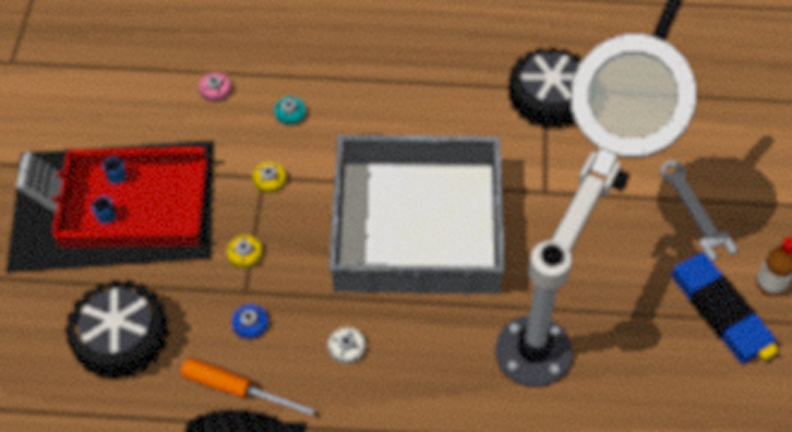

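```bash
python3 - <<'E'
from h import *
print([ (n,w2p(n,[0.2085,.615,.208])) for n in("scene","top")], w2p("top",[0,0,0]),w2p("scene",[0,0,0]))
ims={n:arm.camera(n) for n in("scene","top")}
seeds=dict(white=((336,160),(294,274)),y1=((375,194),(252,235)),y2=((370,225),(262,204)))
for k,(a,b) in seeds.items():
  for n,(u,v) in zip(("top","scene"),(a,b)):
    im=ims[n];hsv=cv2.cvtColor(im,cv2.COLOR_RGB2HSV).astype(int)
    m=(hsv[...,1]<70)&(hsv[...,2]>150) if k=="white" else (abs(hsv[...,0]-28)<8)&(hsv[...,1]>150)&(hsv[...,2]>120)
    ys,xs=np.mgrid[:400,:640];w=m&(abs(xs-u)<13)&(abs(ys-v)<13)
    uu,vv=(xs[w].min()+xs[w].max())/2,(ys[w].min()+ys[w].max())/2
    print(k,n,w.sum(),uu,vv,p2w(n,uu,vv,.010)[:2], xs[w].mean(),ys[w].mean())
cv2.imwrite("pics/g0.png",cv2.resize(ims["scene"][20:120,470:630,::-1],None,fx=4,fy=4,interpolation=cv2.INTER_CUBIC))
cv2.imwrite("pics/b0.png",cv2.resize(np.hstack([ims["scene"][50:140,270:370,::-1],ims["top"][310:400,280:380,::-1]]),None,fx=4,fy=4))
E
```

```text
[('scene', array([521.33309047, 105.0921374 ])), ('top', array([128.42550725, 302.45586508]))] [325.00337235 360.62326693] [320.41907095  97.36020279]
white top 125 336.0 160.0 [ 0.7031316  -0.02673099] 336.32 159.912
white scene 134 293.5 272.5 [ 0.70500806 -0.02880758] 293.5074626865672 272.93283582089555
y1 top 92 374.0 193.5 [ 0.58512216 -0.16409803] 374.2173913043478 193.57608695652175
y1 scene 117 251.0 234.5 [ 0.59057283 -0.16514662] 251.11111111111111 234.4957264957265
y2 top 90 369.5 224.5 [ 0.47429354 -0.14904658] 369.52222222222224 224.56666666666666
y2 scene 98 261.5 203.5 [ 0.47949855 -0.14894862] 261.4795918367347 203.79591836734693
```

View pics/g0.png

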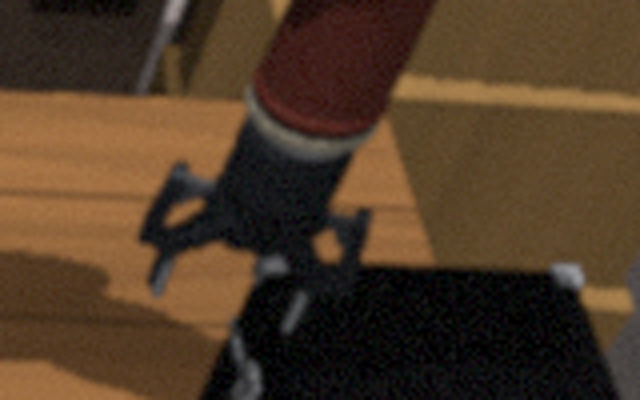

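View pics/b0.png

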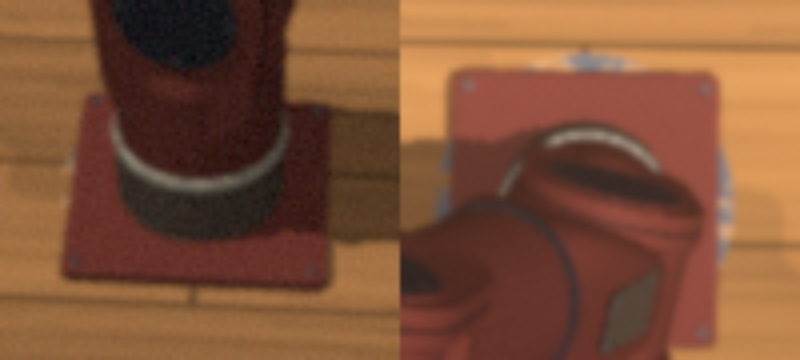

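```bash
python3 - <<'E'
from h import *
crop("top","t2.png",(380,175,470,245),8)
crop("top","t3.png",(275,170,355,240),8)
E
```

```text
(no output)
```

View pics/t2.png

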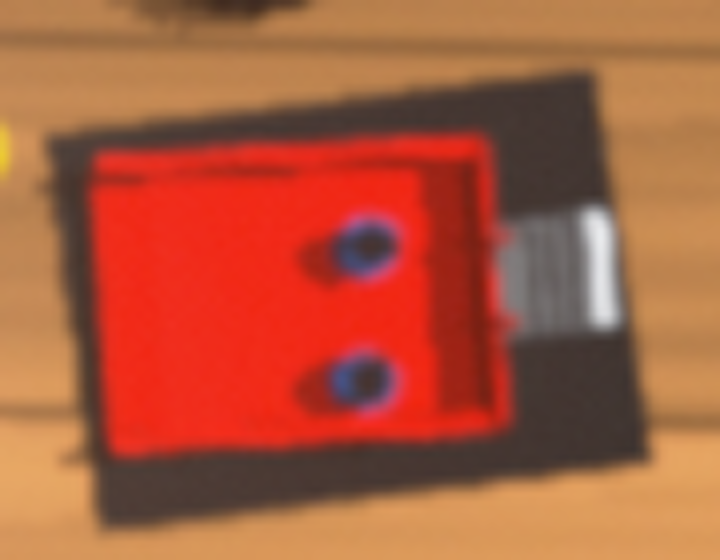

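View pics/t3.png

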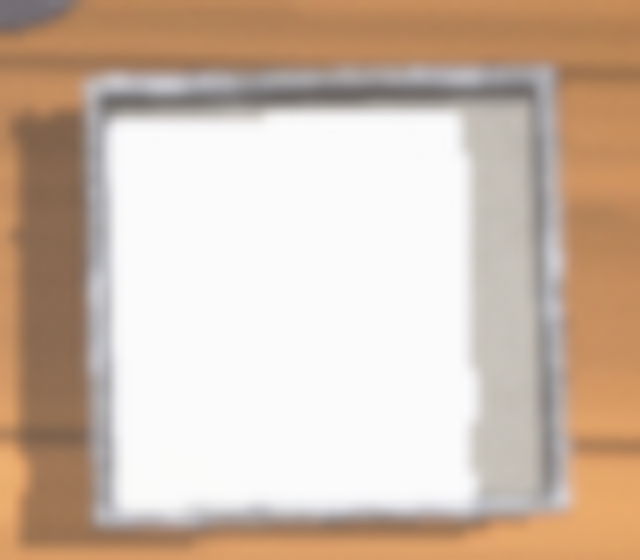

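```bash
python3 - <<'E'
from h import *
P=lambda u,v,z,o,f=8:p2w("top",o[0]+(u+.5)/f-.5,o[1]+(v+.5)/f-.5,z)
o=(380,175)
mat=[P(*c,.003,o) for c in((50,137),(593,75),(650,460),(102,525))]
c=np.mean(mat,0);ax=((mat[0]+mat[3])-(mat[1]+mat[2]))/2
yaw=np.arctan2(ax[1],ax[0]);print("mat ctr",c,"yaw",np.degrees(yaw),"len",np.linalg.norm(ax)); mo=c+0.02*np.r_[np.cos(yaw),np.sin(yaw),0];print("mat origin",mo)
tr=[P(92,152,.033,o),P(490,135,.038,o),P(512,432,.038,o),P(108,457,.033,o)]
for t in tr: print(t)
ax=((tr[0]+tr[3])-(tr[1]+tr[2]))/2;y2=np.arctan2(ax[1],ax[0]);print("tray yaw",np.degrees(y2),"len",np.linalg.norm(ax))
X=np.r_[np.cos(y2),np.sin(y2),0]
rear=(tr[1]+tr[2])/2; org=rear+X*.084; print("org from rear",org,"from lip",(tr[0]+tr[3])/2-X*.088)
h=(P(600,210,.08,o)+P(610,328,.08,o))/2; print("handle top",h)
Y=np.r_[-X[1],X[0],0]
for q in((370,240),(368,375)):
  w=P(*q,.033,o)-org;print("cup",w@X,w@Y)
o=(275,170)
b=[P(*c,.06,o) for c in((92,80),(550,70),(567,507),(97,520))];bc=np.mean(b,0);print("bin",bc)
a=(b[0]+b[3]-b[1]-b[2])/2;d=(b[0]+b[1]-b[2]-b[3])/2
print(np.degrees(np.arctan2(a[1],a[0])),np.linalg.norm(a),np.degrees(np.arctan2(d[1],d[0])),np.linalg.norm(d))
E
```

```text
mat ctr [ 0.52354357 -0.34151065  0.003     ] yaw 97.7374922199045 len 0.24665662778362396
mat origin [ 0.52085088 -0.32169275  0.003     ]
[ 0.58344147 -0.22160643  0.033     ]
[ 0.59393288 -0.39631185  0.038     ]
[ 0.46349111 -0.40536208  0.038     ]
[ 0.44945834 -0.22928612  0.033     ]
tray yaw 93.99921258078538 len 0.1758898823393827
org from rear [ 0.5228536 -0.3170415  0.038    ] from lip [ 0.52258727 -0.313232    0.033     ]
handle top [ 0.53198987 -0.4351184   0.08      ]
cup -0.028919276334478595 -0.0221570333896273
cup -0.023794947303987134 0.03708204507213526
bin [0.53110903 0.0438939  0.06      ]
92.55589556064433 0.20014713802971368 2.5533976619848398 0.18991140307460985
```

```bash
cat >> h.py <<'E'
def Rt(psi,tilt=0,tdir=0):
    """tool down, x axis at yaw psi(deg); then tilted about world horizontal axis so tool z leans tilt deg towards azimuth tdir"""
    p=np.radians(psi);x=np.array([np.cos(p),np.sin(p),0]);z=np.array([0,0,-1.]);y=np.cross(z,x)
    B=np.c_[x,y,z]
    a=np.radians(tdir);k=np.array([np.sin(a),-np.cos(a),0])  # rotating -z about k -> towards tdir
    T=R.from_rotvec(k*np.radians(tilt)).as_matrix()
    return T@B
def plan(pos,Rg,jaw=None,start=None,nmin=1,smax=.98,quiet=False):
    s=arm.get_state()
    p0,R0=(s["tcp_pos"],R.from_rotvec(s["orientation"])) if start is None else start
    R1=R.from_matrix(Rg);pos=np.asarray(pos,float)
    # allow half-turn symmetric choice: no
    rv=(R0.inv()*R1).as_rotvec();n=max(nmin,int(np.ceil(np.abs(rv).max()/np.radians(6*smax))))
    while 1:
        dr=rv/n;rows=[];p=p0.copy();Rc=R0
        for i in range(n):
            pt=p0+(pos-p0)*(i+1)/n
            d=Rc.inv().apply(pt-p)/.04
            row=np.r_[d,np.degrees(dr)/6];row=np.round(row,2)
            rows.append(row);p=p+Rc.apply(row[:3]*.04);Rc=Rc*R.from_rotvec(np.radians(row[3:]*6))
        if max(abs(r).max() for r in rows)<=1:break
        n+=1
    j="" if jaw is None else f",{jaw:g}"
    if not quiet:
        for k in range(0,n,8): print("[["+",".join("["+",".join(f"{v+0:g}" for v in r)+j+"]" for r in rows[k:k+8])+"]]")
    return p,Rc
def via(wps,jaw=None):
    st=None
    for (pos,Rg) in wps: st=plan(pos,Rg,jaw,st)
def st():
    s=arm.get_state();Rm=R.from_rotvec(s["orientation"]).as_matrix()
    print("t",round(s["clock"],2),"tcp",s["tcp_pos"].round(4),"xyaw",np.degrees(np.arctan2(Rm[1,0],Rm[0,0])).round(1),"z",Rm[:,2].round(3),"F",s["force"].round(1),"w",round(s["width"],4),"q",s["qpos"].round(2))
E
python3 - <<'E'
from h import *
via([([.30,.55,.40],Rt(60)),([.588,-.1645,.40],Rt(-16))],.46)
E
```

```text
[[[-0.16,0.54,-0.96,0,0,0.38,0.46],[-0.15,0.54,-0.96,0,0,0.38,0.46],[-0.12,0.55,-0.95,0,0,0.38,0.46],[-0.09,0.55,-0.96,0,0,0.38,0.46],[-0.08,0.56,-0.96,0,0,0.38,0.46]]]
[[[-0.59,0.76,0,0,0,0.63,0.46],[-0.54,0.8,0,0,0,0.63,0.46],[-0.49,0.83,0,0,0,0.63,0.46],[-0.43,0.86,0,0,0,0.63,0.46],[-0.37,0.89,0,0,0,0.63,0.46],[-0.32,0.91,0,0,0,0.63,0.46],[-0.25,0.93,0,0,0,0.63,0.46],[-0.19,0.94,0,0,0,0.63,0.46]]]
[[[-0.13,0.96,0,0,0,0.63,0.46],[-0.07,0.96,0,0,0,0.63,0.46],[0,0.96,0,0,0,0.63,0.46],[0.06,0.96,0,0,0,0.63,0.46],[0.13,0.95,0,0,0,0.63,0.46],[0.18,0.95,0,0,0,0.63,0.46],[0.25,0.93,0,0,0,0.63,0.46],[0.31,0.91,0,0,0,0.63,0.46]]]
[[[0.37,0.89,0,0,0,0.63,0.46],[0.43,0.86,0,0,0,0.63,0.46],[0.48,0.84,0,0,0,0.63,0.46],[0.54,0.8,0,0,0,0.63,0.46]]]
```

```bash
python3 -m inch '[[[-0.16,0.54,-0.96,0,0,0.38,0.46],[-0.15,0.54,-0.96,0,0,0.38,0.46],[-0.12,0.55,-0.95,0,0,0.38,0.46],[-0.1,0.55,-0.96,0,0,0.38,0.46],[-0.1,0.55,-0.96,0,0,0.38,0.46]]]'
python3 -m inch '[[[-0.6,0.76,0,0,0,0.63,0.46],[-0.54,0.8,0,0,0,0.63,0.46],[-0.49,0.83,0,0,0,0.63,0.46],[-0.43,0.86,0,0,0,0.63,0.46],[-0.37,0.89,0,0,0,0.63,0.46],[-0.32,0.91,0,0,0,0.63,0.46],[-0.25,0.93,0,0,0,0.63,0.46],[-0.19,0.94,0,0,0,0.63,0.46]]]'
python3 -c "from h import *;st()"
```

```text
clock: 0.82
tcp_pos: [0.2942, 0.5523, 0.3902]
orientation: [-2.724, -1.565, -0.0]
force: [0.5, 0.8, 0.1]
width: 0.0622
clock: 1.48
tcp_pos: [0.4089, 0.2652, 0.3885]
orientation: [-3.038, -0.798, -0.001]
force: [0.8, 0.2, 0.7]
width: 0.0623
t 1.48 tcp [0.4089 0.2652 0.3885] xyaw 29.4 z [ 0.     0.001 -1.   ] F [0.8 0.2 0.7] w 0.0623 q [-1.02 -0.05  0.33  1.54  0.02  1.65 -0.17]
```

```bash
python3 -m inch '[[[-0.13,0.96,0,0,0,0.63,0.46],[-0.07,0.96,0,0,0,0.63,0.46],[0,0.96,0,0,0,0.63,0.46],[0.06,0.96,0,0,0,0.63,0.46],[0.13,0.95,0,0,0,0.63,0.46],[0.18,0.95,0,0,0,0.63,0.46],[0.25,0.93,0,0,0,0.63,0.46],[0.31,0.91,0,0,0,0.63,0.46]]]'
python3 -c "from h import *;st();plan([.588,-.1645,.10],Rt(-16),.46)"
```

```text
clock: 2.15
tcp_pos: [0.5238, -0.0206, 0.3888]
orientation: [-3.141, 0.021, -0.002]
force: [0.1, 0.9, -0.1]
width: 0.0625
t 2.15 tcp [ 0.5238 -0.0206  0.3888] xyaw -0.8 z [ 0.001  0.001 -1.   ] F [ 0.1  0.9 -0.1] w 0.0625 q [-0.71  0.02  0.68  1.48 -0.01  1.65 -0.04]
[[[0.21,0.45,0.9,0,0,0.32,0.46],[0.22,0.44,0.9,0,0,0.32,0.46],[0.23,0.43,0.91,0,0,0.32,0.46],[0.25,0.43,0.9,0,0,0.32,0.46],[0.26,0.41,0.9,0,0,0.32,0.46],[0.28,0.41,0.9,0,0,0.32,0.46],[0.29,0.4,0.91,0,0,0.32,0.46],[0.31,0.38,0.9,0,0,0.32,0.46]]]
```

```bash
python3 -m inch '[[[0.21,0.45,0.9,0,0,0.32,0.46],[0.22,0.44,0.9,0,0,0.32,0.46],[0.23,0.43,0.9,0,0,0.32,0.46],[0.25,0.43,0.9,0,0,0.32,0.46],[0.26,0.41,0.9,0,0,0.32,0.46],[0.28,0.41,0.9,0,0,0.32,0.46],[0.3,0.4,0.9,0,0,0.32,0.46],[0.3,0.38,0.9,0,0,0.32,0.46]]]'
python3 -m inch '[[[0,0,0,0,0,0,0.46]]]'
python3 - <<'E'
from h import *
st();plan([.588,-.1645,.002],Rt(-16),.46)
crop("top","t4.png",(320,140,470,280),4)
crop("scene","s4.png",(200,150,350,290),4)
E
```

```text
clock: 2.82
tcp_pos: [0.5884, -0.1634, 0.0987]
orientation: [-3.111, 0.439, -0.001]
force: [-0.2, 0.3, 0.6]
width: 0.0622
clock: 2.9
tcp_pos: [0.5843, -0.1652, 0.093]
orientation: [3.107, -0.444, -0.015]
force: [-2.6, 1.5, -1.1]
width: 0.0623
t 2.9 tcp [ 0.5843 -0.1652  0.093 ] xyaw -16.3 z [-0.01  -0.002 -1.   ] F [-2.6  1.5 -1.1] w 0.0623 q [-0.41  0.42  0.77  1.73 -0.31  1.13  0.17]
[[[0.04,-0.02,0.76,0.01,0.03,-0.01,0.46],[0.03,-0.01,0.76,0.01,0.03,-0.01,0.46],[0.03,-0.02,0.75,0.01,0.03,-0.01,0.46]]]
```

View pics/t4.png

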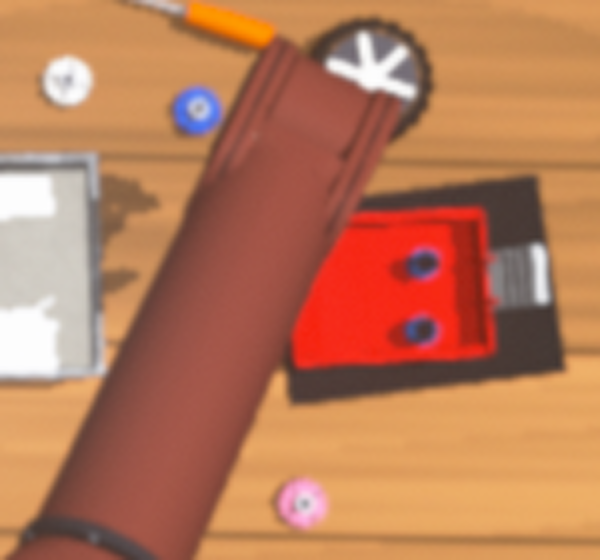

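View pics/s4.png

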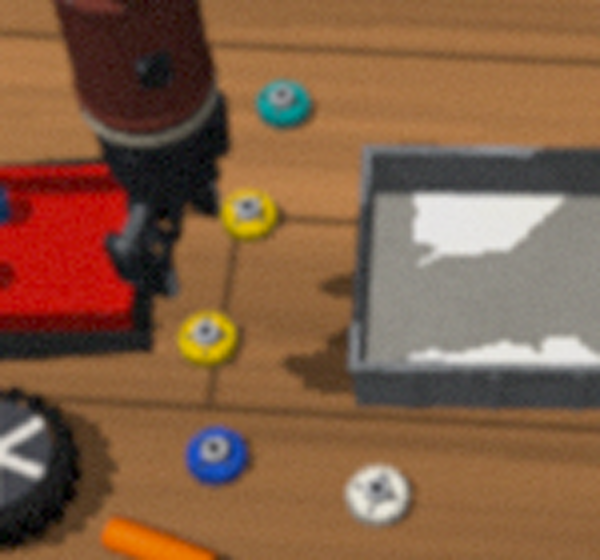

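```bash
python3 - <<'E'
from h import *
st();print(w2p("scene",arm.get_state()["tcp_pos"]),w2p("scene",[.588,-.1645,.002]))
plan([.588,-.1645,.002],Rt(-16),.46)
E
```

```text
t 3.0 tcp [ 0.5871 -0.163   0.0992] xyaw -16.0 z [-0.003 -0.001 -1.   ] F [-0.1  0.1  0.8] w 0.0623 q [-0.41  0.41  0.77  1.73 -0.31  1.13  0.17]
[248.17370512 217.23306015] [251.66194039 235.13601253]
[[[0.01,0.01,0.81,0,0.01,0,0.46],[0.02,0.01,0.81,0,0.01,0,0.46],[0.01,0,0.81,0,0.01,0,0.46]]]
```

```bash
python3 -m inch '[[[0.02,0.02,0.8,0,0.01,0,0.46],[0.02,0.02,0.7,0,0.01,0,0.46],[0,0,0.6,0,0,0,0.46],[0,0,0.3,0,0,0,0.46],[0,0,0,0,0,0,0.46]]]'
python3 -m inch '[[[0,0,0,0,0,0,-0.4],[0,0,0,0,0,0,-0.4],[0,0,0,0,0,0,-0.4],[0,0,0,0,0,0,-0.4],[0,0,0,0,0,0,-0.4],[0,0,0,0,0,0,-0.4]]]'
```

```text
clock: 3.42
tcp_pos: [0.5889, -0.1629, 0.0038]
orientation: [-3.111, 0.433, -0.001]
force: [0.0, 0.2, 0.9]
width: 0.0622
clock: 3.92
tcp_pos: [0.5895, -0.1645, 0.0048]
orientation: [3.111, -0.436, 0.004]
force: [0.2, 0.3, -0.8]
width: 0.0254
```

```bash
python3 - <<'E'
from h import *
st()
crop("scene","s5.png",(200,150,350,290),5)
E
```

```text
t 3.92 tcp [ 0.5895 -0.1645  0.0048] xyaw -16.0 z [ 0.003 -0.001 -1.   ] F [ 0.2  0.3 -0.8] w 0.0254 q [-0.35  0.53  0.7   1.8  -0.41  0.97  0.24]
```

View pics/s5.png

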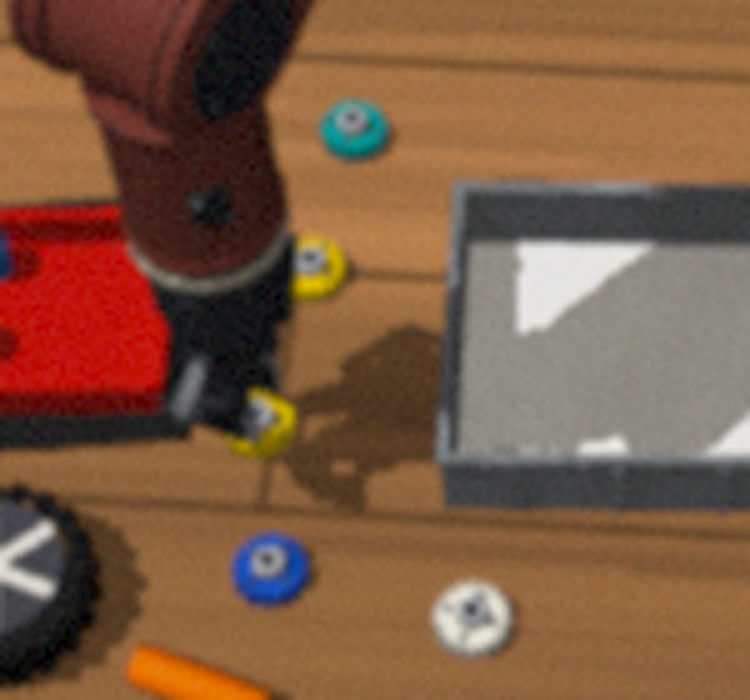

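```bash
python3 - <<'E'
from h import *
s=arm.get_state();Rm=R.from_rotvec(s["orientation"]).as_matrix();p=s["tcp_pos"]
im=arm.camera("scene")[:,:,::-1];f=8;x0,y0=215,190
I=cv2.resize(im[y0:y0+65,x0:x0+80],None,fx=f,fy=f,interpolation=cv2.INTER_CUBIC)
def dot(q,c):
    u,v=w2p("scene",q);cv2.circle(I,(int((u-x0+.5)*f),int((v-y0+.5)*f)),4,c,-1)
dot(p,(0,0,255))
for d in (-.0127,.0127):
    dot(p+Rm[:,0]*d,(0,255,0))
    dot(p+Rm[:,0]*d-Rm[:,2]*.05,(255,255,0))
dot([.588,-.1645,.02],(255,0,255))
dot(p-Rm[:,2]*.073,(255,255,255))
cv2.imwrite("pics/s6.png",I)
I=arm.camera("top")[:,:,::-1];cv2.imwrite("pics/t6.png",cv2.resize(I[140:280,320:470],None,fx=4,fy=4))
E
```

```text
(no output)
```

View pics/s6.png

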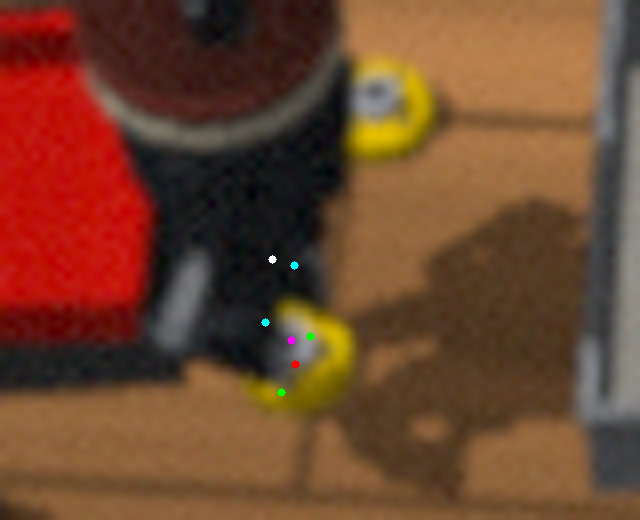

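View pics/t6.png

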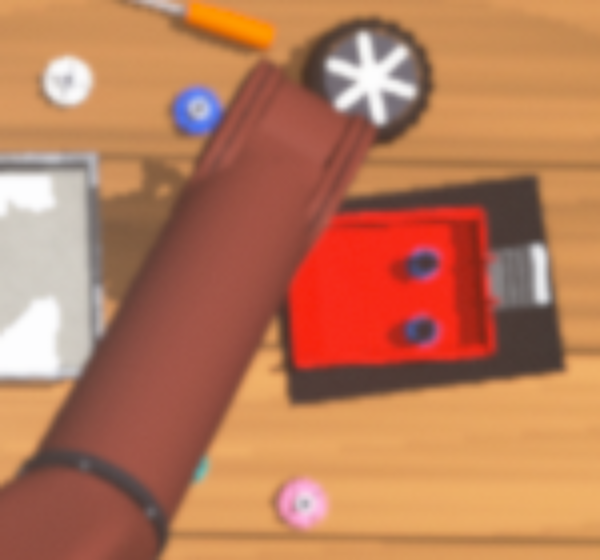

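```bash
python3 -m inch '[[[0,0,0,0,0,0,1],[0,0,0,0,0,0,1],[0,0,0,0,0,0,1],[0,0,0,0,0,0,1],[0,0,-0.5,0,0,0,1],[0,0,-1,0,0,0,1],[0,0,-0.8,0,0,0,1],[0,0,0,0,0,0,1]]]'
python3 - <<'E'
from h import *
st()
s=arm.get_state();Rm=R.from_rotvec(s["orientation"]).as_matrix();p=s["tcp_pos"]
im=arm.camera("scene")[:,:,::-1];f=7;x0,y0=200,170
I=cv2.resize(im[y0:y0+80,x0:x0+110],None,fx=f,fy=f,interpolation=cv2.INTER_CUBIC)
I=(255*(I/255.)**.45).astype(np.uint8)
def dot(q,c):
    u,v=w2p("scene",q);cv2.circle(I,(int((u-x0+.5)*f),int((v-y0+.5)*f)),4,c,-1)
dot(p,(0,0,255))
for d in (-.0425,.0425):
    dot(p+Rm[:,0]*d-Rm[:,2]*.013,(0,255,0))
dot(p-Rm[:,2]*.073,(255,255,255))
cv2.imwrite("pics/s7.png",I)
E
```

```text
clock: 4.73
tcp_pos: [0.5924, -0.166, 0.1027]
orientation: [3.111, -0.437, 0.017]
force: [1.3, -1.2, 0.1]
width: 0.0857
t 4.73 tcp [ 0.5924 -0.166   0.1027] xyaw -16.0 z [ 0.011 -0.002 -1.   ] F [ 1.3 -1.2  0.1] w 0.0857 q [-0.41  0.41  0.77  1.72 -0.32  1.13  0.18]
```

View pics/s7.png

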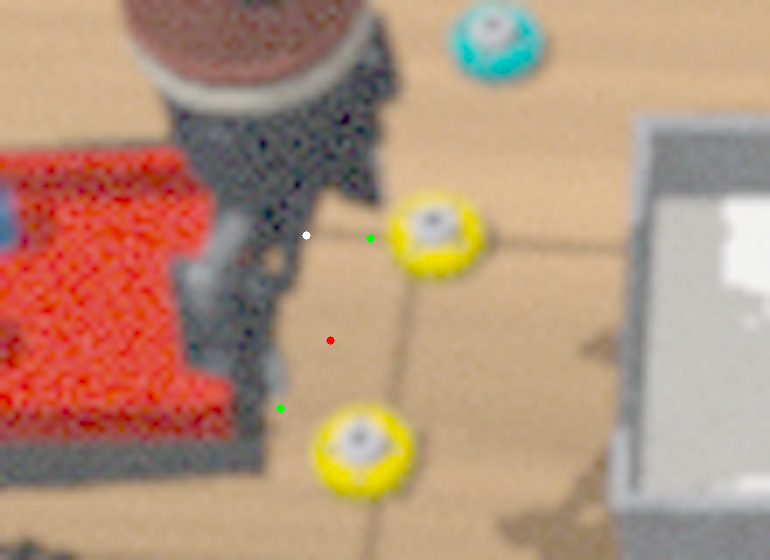

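```bash
python3 - <<'E'
from h import *
Rm=R.from_rotvec([ 2.55243052e+00,  1.82997802e+00, -1.76759572e-03]).as_matrix();p=np.array([0.20854082, 0.6151729 , 0.2077278 ])
im=cv2.imread("pics/scene0.png");f=7;x0,y0=470,30
I=cv2.resize(im[y0:y0+80,x0:x0+110],None,fx=f,fy=f,interpolation=cv2.INTER_CUBIC)
I=(255*(I/255.)**.45).astype(np.uint8)
def dot(q,c):
    u,v=w2p("scene",q);cv2.circle(I,(int((u-x0+.5)*f),int((v-y0+.5)*f)),4,c,-1)
dot(p,(0,0,255))
for d in (-.0425,.0425):
    dot(p+Rm[:,0]*d-Rm[:,2]*.013,(0,255,0))
    dot(p+Rm[:,0]*d-Rm[:,2]*.035,(0,255,255))
dot(p-Rm[:,2]*.073,(255,255,255))
cv2.imwrite("pics/s8.png",I)
E
```

```text
(no output)
```

View pics/s8.png

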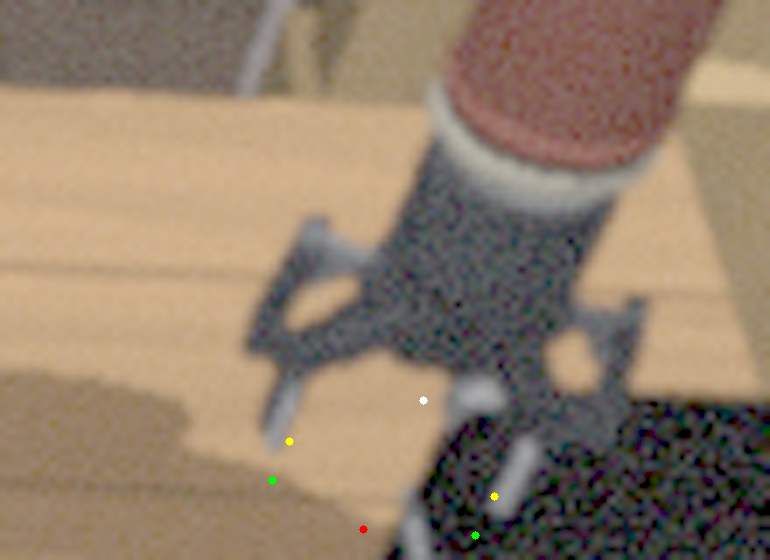

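```bash
python3 -m inch '[[[0,0,0,0,0,0,0.46],[0,0,0.8,0,0,0,0.46],[0,0,0.8,0,0,0,0.46],[0,0,0.7,0,0,0,0.46],[0,0,0.2,0,0,0,0.46],[0,0,0,0,0,0,0.46],[0,0,0,0,0,0,0.46]]]'
python3 - <<'E'
from h import *
st()
s=arm.get_state();Rm=R.from_rotvec(s["orientation"]).as_matrix();p=s["tcp_pos"]
im=arm.camera("scene")[:,:,::-1];f=7;x0,y0=200,170
I=cv2.resize(im[y0:y0+80,x0:x0+110],None,fx=f,fy=f,interpolation=cv2.INTER_CUBIC)
I=(255*(I/255.)**.45).astype(np.uint8)
def dot(q,c):
    u,v=w2p("scene",q);cv2.circle(I,(int((u-x0+.5)*f),int((v-y0+.5)*f)),4,c,-1)
dot(p,(0,0,255))
for d in (-.031,.031):
    dot(p+Rm[:,0]*d-Rm[:,2]*.007,(0,255,0))
dot(p-Rm[:,2]*.073,(255,255,255))
cv2.imwrite("pics/s9.png",I)
E
```

```text
clock: 5.37
tcp_pos: [0.589, -0.1649, -0.0036]
orientation: [3.11, -0.437, 0.002]
force: [1.0, -0.4, 1.3]
width: 0.0625
t 5.37 tcp [ 0.589  -0.1649 -0.0036] xyaw -16.0 z [ 0.001 -0.001 -1.   ] F [ 1.  -0.4  1.3] w 0.0625 q [-0.35  0.54  0.7   1.8  -0.42  0.95  0.25]
```

View pics/s9.png

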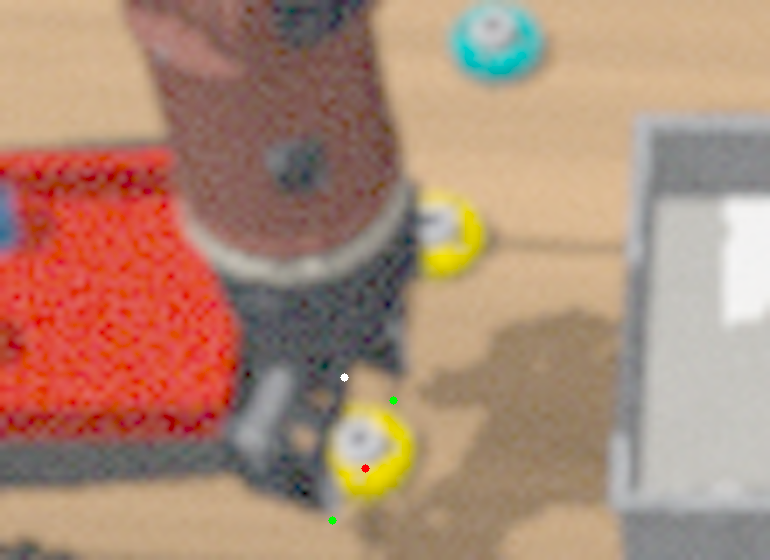

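```bash
for i in 1 2 3; do python3 -m inch '[[[0,0,0.12,0,0,0,0.46],[0,0,0,0,0,0,0.46]]]' | grep -E "tcp|force"; done
```

```text
tcp_pos: [0.59, -0.1645, -0.0078]
force: [-0.6, -1.2, 1.1]
tcp_pos: [0.5893, -0.1643, -0.0135]
force: [0.2, -0.4, 0.3]
tcp_pos: [0.5889, -0.1643, -0.0188]
force: [-0.9, -0.9, -0.3]
```

```bash
python3 -m inch '[[[0,0,0,0,0,0,-0.4],[0,0,0,0,0,0,-0.4],[0,0,0,0,0,0,-0.4],[0,0,0,0,0,0,-0.4],[0,0,0,0,0,0,-0.4]]]'
python3 - <<'E'
from h import *
im=arm.camera("scene")[:,:,::-1];f=7;x0,y0=200,170
I=cv2.resize(im[y0:y0+80,x0:x0+110],None,fx=f,fy=f,interpolation=cv2.INTER_CUBIC)
cv2.imwrite("pics/s10.png",(255*(I/255.)**.45).astype(np.uint8))
E
```

```text
clock: 6.33
tcp_pos: [0.5895, -0.1647, -0.0176]
orientation: [3.111, -0.436, 0.004]
force: [-2.0, 1.0, 5.2]
width: 0.0387
```

View pics/s10.png

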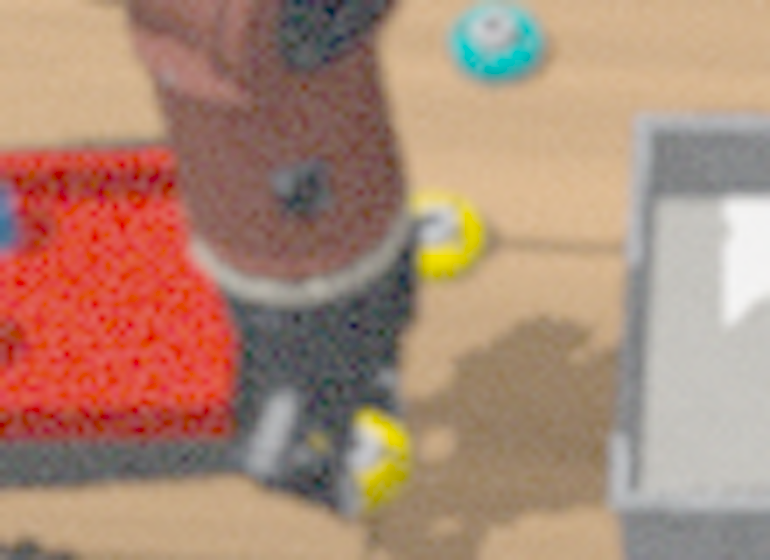

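```bash
python3 -m inch '[[[0,0,-0.4,0,0,0,-0.4],[0,0,-0.9,0,0,0,-0.4],[0,0,-0.9,0,0,0,-0.4],[0,0,-0.2,0,0,0,-0.4]]]'
python3 - <<'E'
from h import *
st();plan([.5496,-.276,.08],Rt(-86),-.4)
E
```

```text
clock: 6.72
tcp_pos: [0.5917, -0.1658, 0.0833]
orientation: [3.11, -0.437, 0.014]
force: [1.0, -1.3, 0.2]
width: 0.0383
t 6.72 tcp [ 0.5917 -0.1658  0.0833] xyaw -16.0 z [ 0.009 -0.002 -1.   ] F [ 1.  -1.3  0.2] w 0.0383 q [-0.4   0.43  0.76  1.74 -0.33  1.09  0.19]
[[[-0.02,0.24,0.01,0,-0.01,0.97,-0.4],[0,0.25,0,0,-0.01,0.97,-0.4],[0.03,0.24,0.01,0,-0.01,0.97,-0.4],[0.06,0.24,0.01,0,-0.01,0.97,-0.4],[0.07,0.24,0,0,-0.01,0.97,-0.4],[0.1,0.22,0.01,0,-0.01,0.97,-0.4],[0.13,0.21,0.01,0,-0.01,0.97,-0.4],[0.14,0.2,0,0,-0.01,0.97,-0.4]]]
[[[0.16,0.19,0.01,0,-0.01,0.97,-0.4],[0.19,0.16,0,0,-0.01,0.97,-0.4],[0.19,0.15,0.01,0,-0.01,0.97,-0.4],[0.21,0.13,0,0,-0.01,0.97,-0.4]]]
```

```bash
python3 -m inch '[[[-0.02,0.24,0,0,0,0.97,-0.4],[0,0.25,0,0,0,0.97,-0.4],[0.03,0.24,0,0,0,0.97,-0.4],[0.06,0.24,0,0,0,0.97,-0.4],[0.07,0.24,0,0,0,0.97,-0.4],[0.1,0.22,0,0,0,0.97,-0.4],[0.13,0.2,0,0,0,0.97,-0.4],[0.14,0.2,0,0,0,0.97,-0.4]]]' >/dev/null
python3 -m inch '[[[0.16,0.2,0,0,0,0.97,-0.4],[0.18,0.16,0,0,0,0.97,-0.4],[0.2,0.15,0,0,0,0.97,-0.4],[0.2,0.13,0,0,0,0.97,-0.4],[0,0,0,0,0,0,-0.4],[0,0,0,0,0,0,-0.4]]]' >/dev/null
python3 - <<'E'
from h import *
st()
plan([.5496,-.276,-.002],Rt(-86),-.4)
crop("scene","s11.png",(140,150,300,290),5)
crop("top","t11.png",(340,140,480,260),5)
E
```

```text
t 7.88 tcp [ 0.5465 -0.2743  0.0778] xyaw -85.7 z [ 0.002 -0.001 -1.   ] F [ 0.1  0.2 -0.6] w 0.0386 q [-0.39  0.55  1.04  1.75 -0.52  1.14 -0.68]
[[[0.02,-0.03,1,-0.01,-0.01,0.03,-0.4],[0.03,-0.04,0.99,-0.01,-0.01,0.03,-0.4]]]
```

View pics/s11.png

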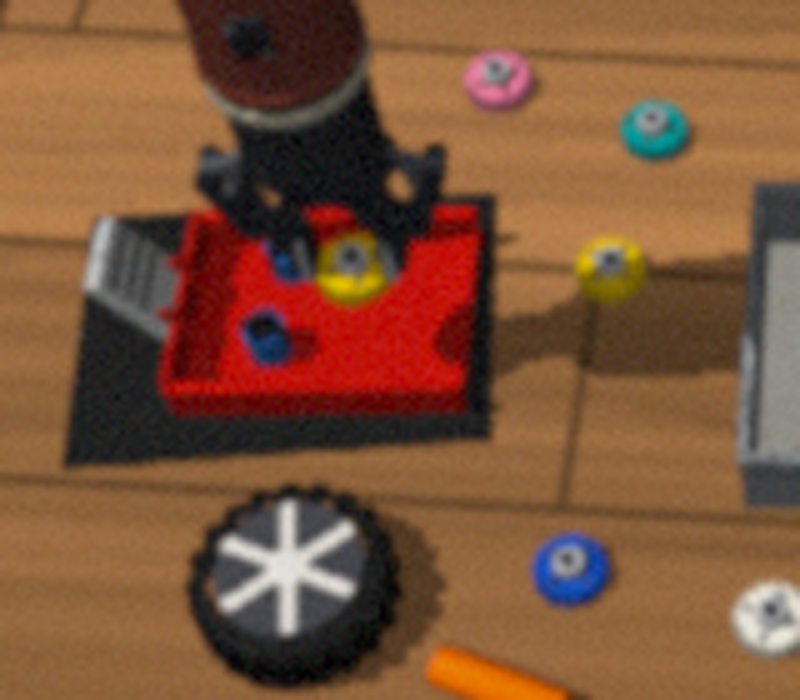

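View pics/t11.png

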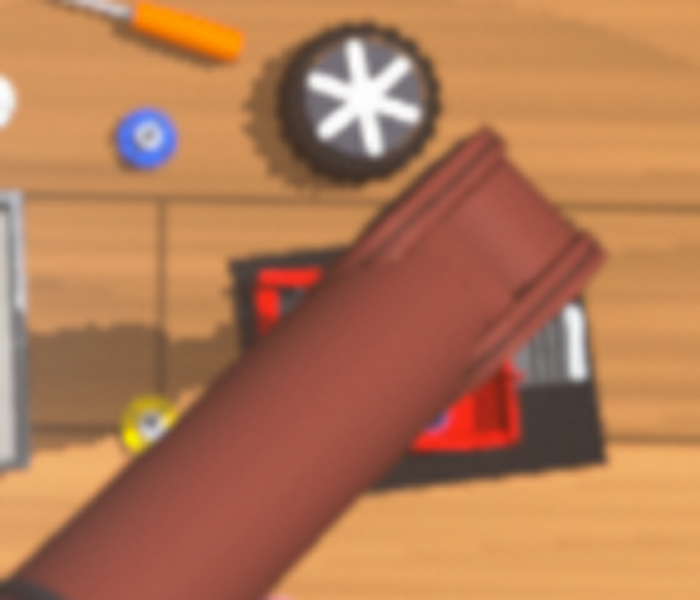

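```bash
python3 - <<'E'
from h import *
print(p2w("scene",210,203,.107), p2w("scene",210,203,.085))
E
python3 -m inch '[[[0,0,0.9,0,0,0,-0.4],[0,0,0.8,0,0,0,-0.4],[0,0,0.3,0,0,0,-0.4],[0,0,0,0,0,0,-0.4]]]'
```

```text
[ 0.55166108 -0.27592551  0.107     ] [ 0.53720446 -0.28284294  0.085     ]
clock: 8.32
tcp_pos: [0.5453, -0.2723, -0.0048]
orientation: [2.303, -2.135, -0.004]
force: [-0.6, 0.1, 0.2]
width: 0.0386
```

```bash
python3 -m inch '[[[0,0,0,0,0,0,0.4],[0,0,0,0,0,0,0.4],[0,0,0,0,0,0,0.4],[0,0,0,0,0,0,0.4],[0,0,-0.6,0,0,0,0.4],[0,0,-0.9,0,0,0,0.4],[0,0,-0.9,0,0,0,0.4],[0,0,-0.2,0,0,0,0.4]]]'
python3 - <<'E'
from h import *
st()
plan([.478,-.149,.085],Rt(-60),.46)
crop("scene","s12.png",(140,150,300,290),5)
E
```

```text
clock: 8.98
tcp_pos: [0.5488, -0.2762, 0.108]
orientation: [-2.298, 2.137, -0.013]
force: [0.4, -1.5, 1.1]
width: 0.0599
t 8.98 tcp [ 0.5488 -0.2762  0.108 ] xyaw -85.8 z [ 0.009 -0.003 -1.   ] F [ 0.4 -1.5  1.1] w 0.0599 q [-0.41  0.52  1.07  1.73 -0.5   1.18 -0.7 ]
[[[-0.66,0.31,0.11,-0.01,-0.01,-0.86,0.46],[-0.69,0.25,0.11,-0.01,-0.01,-0.86,0.46],[-0.7,0.18,0.11,-0.01,-0.01,-0.86,0.46],[-0.72,0.12,0.12,-0.01,-0.01,-0.86,0.46],[-0.72,0.06,0.11,-0.01,-0.01,-0.86,0.46]]]
```

View pics/s12.png

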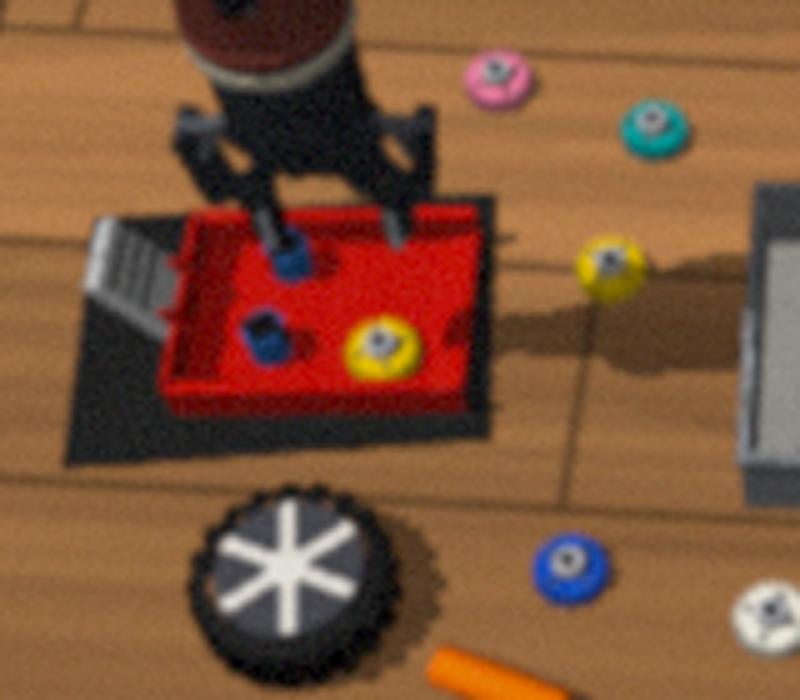

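```bash
python3 -c "
from h import *
print(p2w('scene',261.5,203.5,.01));plan([.477,-.149,.07],Rt(-86),.46)"
```

```text
[ 0.47949855 -0.14894862  0.01      ]
[[[-0.82,0.39,0.23,-0.02,-0.01,0.01,0.46],[-0.83,0.4,0.23,-0.02,-0.01,0.01,0.46],[-0.82,0.39,0.23,-0.02,-0.01,0.01,0.46],[-0.82,0.39,0.23,-0.02,-0.01,0.01,0.46]]]
```

```bash
python3 -m inch '[[[-0.82,0.4,0.2,0,0,0,0.46],[-0.82,0.4,0.2,0,0,0,0.46],[-0.82,0.4,0.2,0,0,0,0.46],[-0.82,0.38,0.3,0,0,0,0.46],[0,0,0,0,0,0,0.46],[0,0,0,0,0,0,0.46]]]'
python3 -c "from h import *;st();plan([.477,-.149,-.015],Rt(-86),.46)"
```

```text
clock: 9.53
tcp_pos: [0.4735, -0.1443, 0.0649]
orientation: [-2.306, 2.131, 0.001]
force: [0.8, 0.2, 0.3]
width: 0.0622
t 9.53 tcp [ 0.4735 -0.1443  0.0649] xyaw -85.5 z [ 0.001  0.002 -1.   ] F [0.8 0.2 0.3] w 0.0622 q [-0.85  0.32  1.23  2.04 -0.36  1.02 -0.94]
[[[0.06,-0.04,1,-0.01,0.01,0.04,0.46],[0.07,-0.04,1,-0.01,0.01,0.04,0.46]]]
```

```bash
python3 -m inch '[[[0.06,-0.07,0.8,0,0,0,0.46],[0.06,-0.07,0.8,0,0,0,0.46],[0,0,0.35,0,0,0,0.46],[0,0,0,0,0,0,0.46]]]'
python3 -m inch '[[[0,0,0,0,0,0,-0.4],[0,0,0,0,0,0,-0.4],[0,0,0,0,0,0,-0.4],[0,0,0,0,0,0,-0.4],[0,0,0,0,0,0,-0.4]]]'
```

```text
clock: 9.87
tcp_pos: [0.4787, -0.1537, -0.0145]
orientation: [2.297, -2.14, -0.0]
force: [-0.7, 0.2, 0.2]
width: 0.0623
clock: 10.28
tcp_pos: [0.4813, -0.1523, -0.0108]
orientation: [-2.299, 2.136, -0.005]
force: [-1.9, 1.1, 7.3]
width: 0.0256
```

```bash
cat >> h.py <<'E'
def gam(n,name,box,f,dots=()):
    im=arm.camera(n)[:,:,::-1];x0,y0,x1,y1=box
    I=cv2.resize(im[y0:y1,x0:x1],None,fx=f,fy=f,interpolation=cv2.INTER_CUBIC)
    I=(255*(I/255.)**.5).astype(np.uint8)
    for q in dots:
        u,v=w2p(n,q);cv2.circle(I,(int((u-x0+.5)*f),int((v-y0+.5)*f)),3,(255,0,255),-1)
    cv2.imwrite("pics/"+name,I)
E
python3 -c "
from h import *
st();gam('scene','s13.png',(200,150,310,250),7,[arm.get_state()['tcp_pos']])"
```

```text
t 10.28 tcp [ 0.4813 -0.1523 -0.0108] xyaw -85.8 z [ 0.004  0.    -1.   ] F [-1.9  1.1  7.3] w 0.0256 q [-0.66  0.47  1.05  2.08 -0.53  0.89 -0.81]
```

View pics/s13.png

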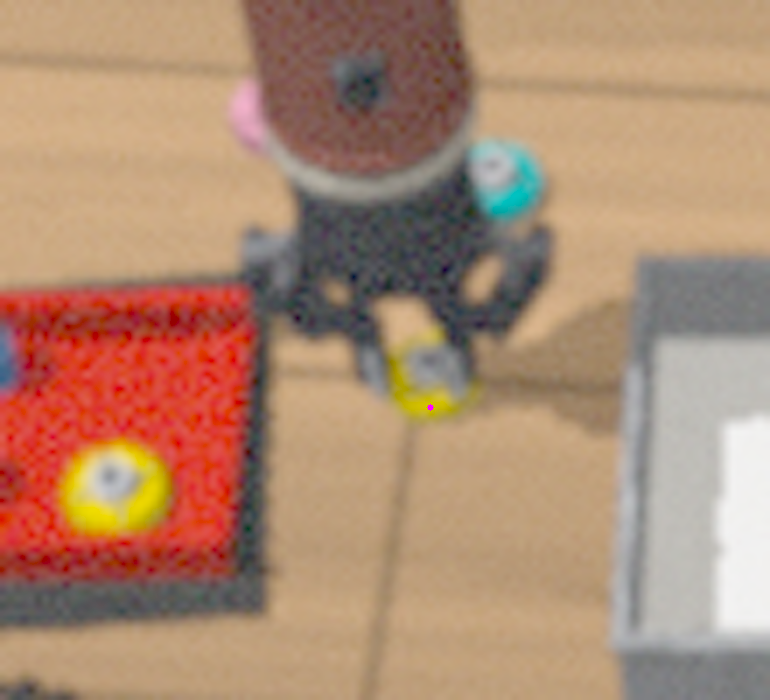

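```bash
python3 -c "
from h import *
print(p2w('scene',216.4,219.6,.017))
print(p2w('scene',200+413/7,150+385/7,.012), p2w('scene',200+435/7,150+378/7,.012))"
python3 -m inch '[[[0,0,0,0,0,0,0.46],[0,0,0,0,0,0,0.46],[0,0,0,0,0,0,0.46],[0,0,-0.2,0,0,0,0.46],[0,0,-0.2,0,0,0,0.46],[0,0,0,0,0,0,0.46]]]'
python3 -c "
from h import *
st();gam('scene','s14.png',(200,150,310,250),7,[arm.get_state()['tcp_pos']])"
```

```text
[ 0.55031472 -0.27386325  0.017     ]
[ 0.48680316 -0.15544196  0.012     ] [ 0.48252804 -0.14636875  0.012     ]
clock: 10.83
tcp_pos: [0.4812, -0.1527, 0.0054]
orientation: [-2.299, 2.137, -0.006]
force: [-0.3, 1.0, 0.4]
width: 0.062
t 10.83 tcp [ 0.4812 -0.1527  0.0054] xyaw -85.8 z [ 0.004 -0.001 -1.   ] F [-0.3  1.   0.4] w 0.062 q [-0.69  0.44  1.08  2.07 -0.5   0.91 -0.83]
```

View pics/s14.png

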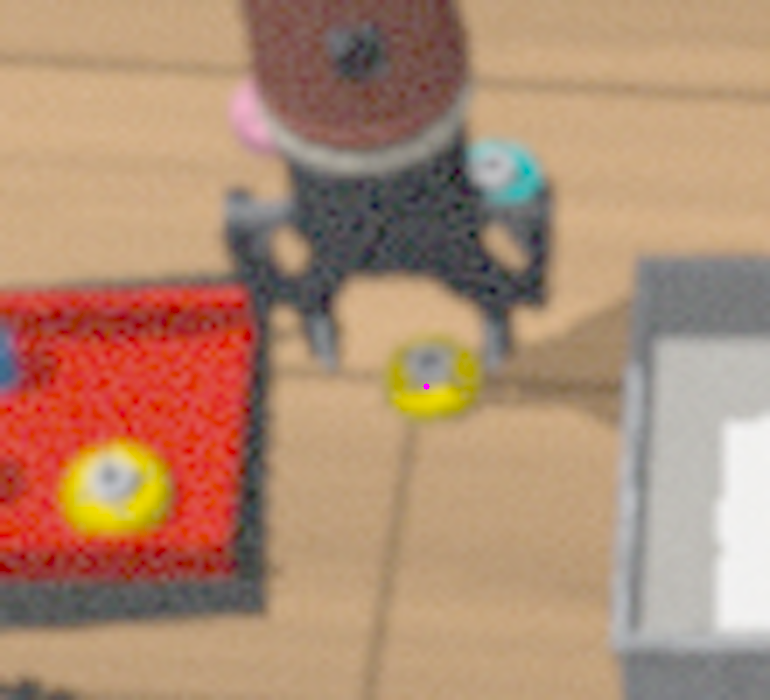

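```bash
python3 -c "
from h import *
for z in (.02,.028,.035): print(p2w('scene',200+410/7,150+358/7,z))
print(p2w('scene',200+434/7,150+380/7,.010))
plan([.4825,-.1435,-.018],Rt(-86),.46)"
```

```text
[ 0.47811373 -0.15710086  0.02      ]
[ 0.4834758  -0.15552362  0.028     ]
[ 0.48816761 -0.15414353  0.035     ]
[ 0.48227758 -0.14704025  0.01      ]
[[[-0.22,-0.05,0.57,-0.04,-0.01,0.03,0.46]]]
```

```bash
python3 -m inch '[[[-0.22,0,0,0,0,0,0.46],[0,0,0.3,0,0,0,0.46],[0,0,0.3,0,0,0,0.46],[0,0,0,0,0,0,0.46]]]'; python3 -m inch '[[[0,0,0,0,0,0,0.2],[0,0,0,0,0,0,-0.1],[0,0,0,0,0,0,-0.4],[0,0,0,0,0,0,-0.4],[0,0,0,0,0,0,-0.4]]]'
```

```text
clock: 11.22
tcp_pos: [0.4783, -0.1422, -0.022]
orientation: [2.302, -2.137, -0.001]
force: [-0.7, 0.4, -0.3]
width: 0.0624
clock: 11.63
tcp_pos: [0.4796, -0.1435, -0.0195]
orientation: [-2.3, 2.138, -0.002]
force: [-2.5, 0.9, 7.8]
width: 0.0391
```

```bash
python3 -m inch '[[[0,0,-0.3,0,0,0,-0.4],[0,0,-0.9,0,0,0,-0.4],[0,0,-0.9,0,0,0,-0.4],[0,0,-0.2,0,0,0,-0.4]]]'; python3 -c "
from h import *
plan([.487,-.276,.07],Rt(-86),-.4)"
```

```text
clock: 11.97
tcp_pos: [0.4815, -0.145, 0.0762]
orientation: [-2.296, 2.138, -0.009]
force: [0.8, -0.5, -0.4]
width: 0.0391
[[[0.82,0.02,0.04,-0.02,0,0,-0.4],[0.82,0.03,0.04,-0.02,0,0,-0.4],[0.82,0.02,0.04,-0.02,0,0,-0.4],[0.82,0.03,0.04,-0.02,0,0,-0.4]]]
```

```bash
python3 -m inch '[[[0.82,0.02,0,0,0,0,-0.4],[0.82,0.02,0,0,0,0,-0.4],[0.82,0.02,0,0,0,0,-0.4],[0.82,0.02,0,0,0,0,-0.4],[0,0,0.6,0,0,0,-0.4],[0,0,0.8,0,0,0,-0.4],[0,0,0.5,0,0,0,-0.4],[0,0,0,0,0,0,-0.4]]]'; python3 -c "
from h import *
st();gam('scene','s15.png',(150,160,260,240),7)"
```

```text
clock: 12.63
tcp_pos: [0.4851, -0.2744, -0.0063]
orientation: [2.3, -2.139, 0.0]
force: [-1.2, 0.6, -0.5]
width: 0.0389
t 12.63 tcp [ 0.4851 -0.2744 -0.0063] xyaw -85.8 z [-0. -0. -1.] F [-1.2  0.6 -0.5] w 0.0389 q [-0.35  0.56  0.99  1.95 -0.57  0.95 -0.58]
```

View pics/s15.png

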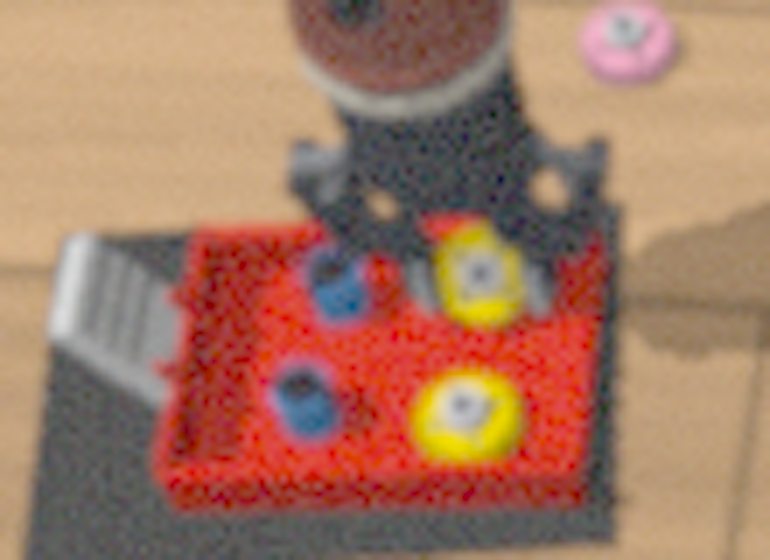

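```bash
python3 -m inch '[[[0,0,0,0,0,0,0.4],[0,0,0,0,0,0,0.4],[0,0,0,0,0,0,0.4],[0,0,0,0,0,0,0.4],[0,0,-0.6,0,0,0,0.4],[0,0,-0.9,0,0,0,0.4],[0,0,-0.9,0,0,0,0.46],[0,0,-0.4,0,0,0,0.46]]]'; python3 -c "
from h import *
plan([.702,-.024,.08],Rt(-86),.46)"
```

```text
clock: 13.35
tcp_pos: [0.4868, -0.2758, 0.112]
orientation: [-2.298, 2.138, -0.009]
force: [1.3, -0.5, 0.6]
width: 0.0627
[[[-0.98,-0.97,0.14,-0.01,0,0,0.46],[-0.98,-0.97,0.13,-0.01,0,0,0.46],[-0.99,-0.97,0.14,-0.01,0,0,0.46],[-0.98,-0.97,0.13,-0.01,0,0,0.46],[-0.98,-0.97,0.13,-0.01,0,0,0.46],[-0.98,-0.97,0.13,-0.01,0,0,0.46]]]
```

```bash
sed -i 's/if max(abs(r).max() for r in rows)<=1:break/if max(np.linalg.norm(r[:3]) for r in rows)<=1.0 and max(abs(r).max() for r in rows)<=1:break/' h.py
python3 -m inch '[[[-0.7,-0.7,0,0,0,0,0.46],[-0.7,-0.7,0,0,0,0,0.46],[-0.7,-0.7,0,0,0,0,0.46],[-0.7,-0.7,0,0,0,0,0.46],[-0.7,-0.7,0,0,0,0,0.46],[-0.7,-0.7,0,0,0,0,0.46],[-0.7,-0.7,0,0,0,0,0.46],[-0.7,-0.7,0,0,0,0,0.46]]]'; python3 -c "
from h import *
plan([.702,-.024,.06],Rt(-86),.46)"
```

```text
clock: 14.02
tcp_pos: [0.6938, -0.0325, 0.1085]
orientation: [-2.301, 2.137, -0.003]
force: [0.4, 0.1, 0.8]
width: 0.0626
[[[-0.1,-0.11,0.61,-0.01,0,0.02,0.46],[-0.1,-0.11,0.6,-0.01,0,0.02,0.46]]]
```

```bash
python3 -m inch '[[[-0.1,-0.1,0.6,0,0,0,0.46],[-0.1,-0.1,0.6,0,0,0,0.46],[0,0,0,0,0,0,0.46],[0,0,0,0,0,0,0.46]]]'; python3 -c "
from h import *
st();plan([.702,-.024,-.018],Rt(-86),.46);gam('scene','s16.png',(240,210,350,300),7)"
```

```text
clock: 14.35
tcp_pos: [0.6993, -0.0261, 0.0596]
orientation: [2.301, -2.138, 0.001]
force: [-0.4, 0.7, 0.3]
width: 0.0624
t 14.35 tcp [ 0.6993 -0.0261  0.0596] xyaw -85.8 z [-0.    -0.001 -1.   ] F [-0.4  0.7  0.3] w 0.0624 q [-0.65  0.73  0.95  1.53 -0.62  1.21 -1.09]
[[[-0.02,-0.04,0.97,0,-0.01,0.02,0.46],[-0.03,-0.03,0.97,0,-0.01,0.02,0.46]]]
```

View pics/s16.png

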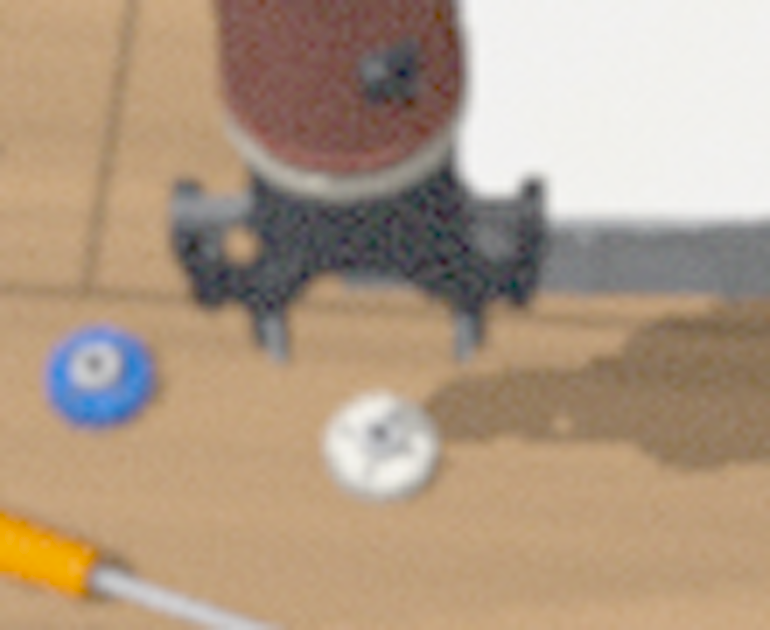

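```bash
python3 -c "
from h import *
print(p2w('scene',240+370/7,210+355/7,.085),p2w('scene',240+381/7,210+448/7,.01),p2w('scene',240+370/7,210+355/7,.09))"
```

```text
[ 0.70689884 -0.026853    0.085     ] [ 0.7094394  -0.02577553  0.01      ] [ 0.7094663  -0.02636419  0.09      ]
```

Aligned; descend and grip.

```bash
python3 -m inch '[[[-0.02,-0.04,0.8,0,0,0,0.46],[0,0,0.7,0,0,0,0.46],[0,0,0.4,0,0,0,0.46],[0,0,0.1,0,0,0,0.46],[0,0,0,0,0,0,0.46]]]'; python3 -m inch '[[[0,0,0,0,0,0,0.2],[0,0,0,0,0,0,-0.1],[0,0,0,0,0,0,-0.4],[0,0,0,0,0,0,-0.4],[0,0,0,0,0,0,-0.4]]]'
```

```text
clock: 14.82
tcp_pos: [0.7017, -0.0259, -0.0196]
orientation: [-2.3, 2.139, -0.003]
force: [0.1, 0.0, 0.5]
width: 0.0621
clock: 15.23
tcp_pos: [0.7033, -0.0259, -0.0172]
orientation: [-2.299, 2.137, -0.007]
force: [-2.5, -0.3, 7.3]
width: 0.0389
```

```bash
python3 -m inch '[[[0,0,-0.3,0,0,0,-0.4],[0,0,-0.9,0,0,0,-0.4],[0,0,-0.9,0,0,0,-0.4],[0,0,-0.9,0,0,0,-0.4]]]'; python3 -c "
from h import *
plan([.520,-.312,.09],Rt(4),-.4)"
```

```text
clock: 15.57
tcp_pos: [0.7016, -0.0256, 0.1031]
orientation: [-2.3, 2.138, -0.004]
force: [0.0, 1.3, -0.1]
width: 0.0385
[[[0.43,0.32,0.02,0,0,-0.94,-0.4],[0.39,0.35,0.02,0,0,-0.94,-0.4],[0.35,0.39,0.02,0,0,-0.94,-0.4],[0.32,0.43,0.02,0,0,-0.94,-0.4],[0.27,0.45,0.02,0,0,-0.94,-0.4],[0.23,0.48,0.02,0,0,-0.94,-0.4],[0.17,0.5,0.02,0,0,-0.94,-0.4],[0.13,0.52,0.02,0,0,-0.94,-0.4]]]
[[[0.08,0.52,0.02,0,0,-0.94,-0.4],[0.02,0.53,0.02,0,0,-0.94,-0.4],[-0.02,0.53,0.02,0,0,-0.94,-0.4],[-0.08,0.52,0.02,0,0,-0.94,-0.4],[-0.13,0.52,0.02,0,0,-0.94,-0.4],[-0.18,0.5,0.02,0,0,-0.94,-0.4],[-0.23,0.47,0.02,0,0,-0.94,-0.4],[-0.28,0.46,0.02,0,0,-0.94,-0.4]]]
```

```bash
python3 -m inch '[[[0.43,0.32,0,0,0,-0.94,-0.4],[0.4,0.35,0,0,0,-0.94,-0.4],[0.35,0.4,0,0,0,-0.94,-0.4],[0.32,0.43,0,0,0,-0.94,-0.4],[0.27,0.45,0,0,0,-0.94,-0.4],[0.23,0.48,0,0,0,-0.94,-0.4],[0.17,0.5,0,0,0,-0.94,-0.4],[0.13,0.52,0,0,0,-0.94,-0.4]]]' | grep tcp
python3 -m inch '[[[0.08,0.52,0,0,0,-0.94,-0.4],[0.02,0.53,0,0,0,-0.94,-0.4],[-0.02,0.53,0,0,0,-0.94,-0.4],[-0.08,0.52,0,0,0,-0.94,-0.4],[-0.13,0.52,0,0,0,-0.94,-0.4],[-0.18,0.5,0,0,0,-0.94,-0.4],[-0.23,0.47,0,0,0,-0.94,-0.4],[-0.28,0.46,0,0,0,-0.94,-0.4]]]'
python3 -m inch '[[[0,0,0,0,0,0,-0.4],[0,0,0,0,0,0,-0.4]]]'
python3 -c "
from h import *
st();plan([.520,-.312,-.002],Rt(4),-.4);gam('scene','s17.png',(150,150,260,240),7)"
```

```text
tcp_pos: [0.6102, -0.1702, 0.1018]
clock: 16.9
tcp_pos: [0.5192, -0.3138, 0.1016]
orientation: [3.138, 0.128, 0.006]
force: [0.4, -0.1, -1.3]
width: 0.0382
clock: 17.07
tcp_pos: [0.5189, -0.3144, 0.1016]
orientation: [3.138, 0.115, 0.006]
force: [1.2, 0.8, 0.6]
width: 0.0383
t 17.07 tcp [ 0.5189 -0.3144  0.1016] xyaw 4.2 z [ 0.004 -0.001 -1.   ] F [1.2 0.8 0.6] w 0.0383 q [-0.13  0.39  0.75  1.74 -0.29  1.12  0.79]
[[[0.01,-0.02,0.86,0.01,-0.01,0.01,-0.4],[0.01,-0.02,0.87,0.01,-0.01,0.01,-0.4],[0.01,-0.02,0.86,0.01,-0.01,0.01,-0.4]]]
```

View pics/s17.png

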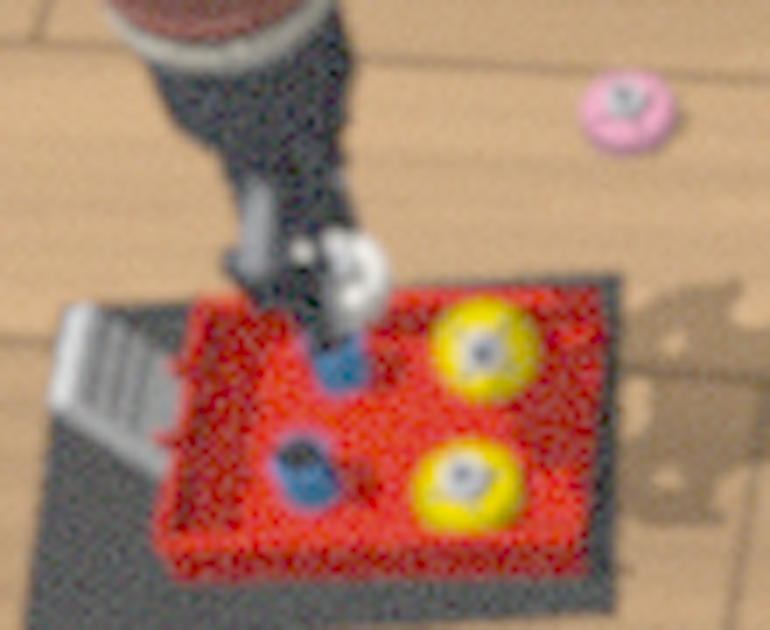

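```bash
python3 -c "
from h import *
B=lambda u,v,z:p2w('scene',150+u/7,150+v/7,z)
print(B(350,278,.13),B(484,350,.017),B(468,487,.017),'cups',B(340,348,.033),B(306,455,.033))"
```

```text
[ 0.52385522 -0.3054224   0.13      ] [ 0.47974729 -0.27847049  0.017     ] [ 0.55012701 -0.27252481  0.017     ] cups [ 0.49342982 -0.33586549  0.033     ] [ 0.54854675 -0.33903214  0.033     ]
```

```bash
python3 -m inch '[[[0.02,0.1,0.9,0,0,0,-0.4],[0,0,0.9,0,0,0,-0.4],[0,0,0.6,0,0,0,-0.4],[0,0,0.1,0,0,0,-0.4],[0,0,0,0,0,0,-0.4]]]' 
python3 -m inch '[[[0,0,0,0,0,0,0.3],[0,0,0,0,0,0,0.3],[0,0,0,0,0,0,0.3],[0,0,0,0,0,0,0.3],[0,0,-0.5,0,0,0,0.3],[0,0,-0.9,0,0,0,0.3],[0,0,-0.9,0,0,0,0.3],[0,0,-0.9,0,0,0,0.3]]]'
python3 -m inch '[[[0,0,-0.9,0,0,0,0.3],[0,0,-0.9,0,0,0,0.3],[0,0,0,0,0,0,0.3]]]'
python3 -c "
from h import *
st();gam('scene','s18.png',(140,120,300,270),5)"
```

```text
clock: 17.53
tcp_pos: [0.5207, -0.315, -0.001]
orientation: [-3.139, -0.122, 0.001]
force: [0.1, -0.1, -0.5]
width: 0.0387
clock: 18.2
tcp_pos: [0.5204, -0.3164, 0.13]
orientation: [3.138, 0.12, 0.003]
force: [0.8, -1.4, 0.5]
width: 0.0554
clock: 18.45
tcp_pos: [0.5231, -0.3187, 0.208]
orientation: [3.134, 0.12, 0.019]
force: [0.4, -0.3, -0.1]
width: 0.0559
t 18.45 tcp [ 0.5231 -0.3187  0.208 ] xyaw 4.4 z [ 0.012 -0.004 -1.   ] F [ 0.4 -0.3 -0.1] w 0.0559 q [-0.16  0.3   0.79  1.61 -0.23  1.31  0.74]
```

View pics/s18.png

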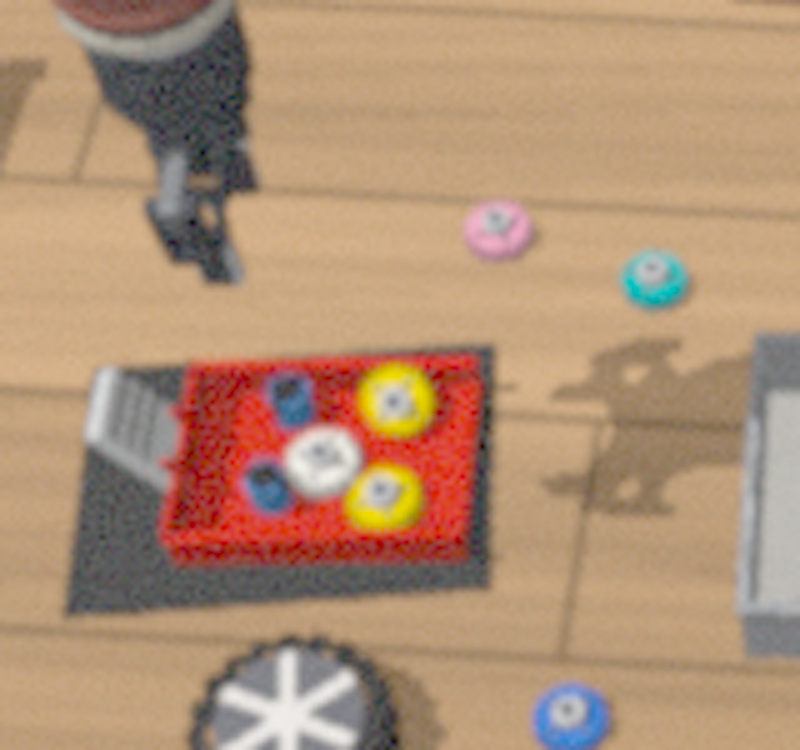

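```bash
python3 -c "
from h import *
plan([.532,-.460,.20],Rt(-86,30,94),.2)"
```

```text
[[[0,0.22,0.01,0.24,-0.25,0.92,0.2],[0.02,0.22,0,0.24,-0.25,0.92,0.2],[0.04,0.22,0,0.24,-0.25,0.92,0.2],[0.06,0.22,-0.01,0.24,-0.25,0.92,0.2],[0.08,0.2,-0.02,0.24,-0.25,0.92,0.2],[0.1,0.2,-0.03,0.24,-0.25,0.92,0.2],[0.12,0.19,-0.03,0.24,-0.25,0.92,0.2],[0.13,0.17,-0.04,0.24,-0.25,0.92,0.2]]]
[[[0.15,0.16,-0.05,0.24,-0.25,0.92,0.2],[0.16,0.14,-0.06,0.24,-0.25,0.92,0.2],[0.18,0.12,-0.06,0.24,-0.25,0.92,0.2],[0.18,0.11,-0.08,0.24,-0.25,0.92,0.2],[0.19,0.09,-0.07,0.24,-0.25,0.92,0.2],[0.2,0.06,-0.09,0.24,-0.25,0.92,0.2],[0.19,0.04,-0.09,0.24,-0.25,0.92,0.2],[0.2,0.03,-0.1,0.24,-0.25,0.92,0.2]]]
```

```bash
python3 -m inch '[[[0,0.22,0,0.24,-0.25,0.92,0.2],[0.02,0.22,0,0.24,-0.25,0.92,0.2],[0.04,0.22,0,0.24,-0.25,0.92,0.2],[0.06,0.22,0,0.24,-0.25,0.92,0.2],[0.08,0.2,-0.02,0.24,-0.25,0.92,0.2],[0.1,0.2,-0.03,0.24,-0.25,0.92,0.2],[0.12,0.2,-0.03,0.24,-0.25,0.92,0.2],[0.13,0.17,-0.04,0.24,-0.25,0.92,0.2]]]' | grep tcp
python3 -m inch '[[[0.15,0.16,-0.05,0.24,-0.25,0.92,0.2],[0.16,0.14,-0.06,0.24,-0.25,0.92,0.2],[0.18,0.12,-0.06,0.24,-0.25,0.92,0.2],[0.18,0.1,-0.08,0.24,-0.25,0.92,0.2],[0.2,0.1,-0.07,0.24,-0.25,0.92,0.2],[0.2,0.06,-0.1,0.24,-0.25,0.92,0.2],[0.2,0.04,-0.1,0.24,-0.25,0.92,0.2],[0.2,0.03,-0.1,0.24,-0.25,0.92,0.2]]]'
python3 -m inch '[[[0,0,0,0,0,0,0.2],[0,0,0,0,0,0,0.2]]]'
python3 -c "
from h import *
st();gam('scene','s19.png',(100,100,260,250),5,[arm.get_state()['tcp_pos']]);gam('top','t19.png',(360,130,500,260),5)
plan([.532,-.454,.10],Rt(-86,30,94),.2)"
```

```text
tcp_pos: [0.5251, -0.3876, 0.1964]
clock: 19.83
tcp_pos: [0.5302, -0.46, 0.1941]
orientation: [-1.997, 1.876, 0.549]
force: [-0.0, -0.3, -0.6]
width: 0.0513
clock: 20.0
tcp_pos: [0.529, -0.4606, 0.1939]
orientation: [-2.003, 1.872, 0.547]
force: [-0.5, 0.9, -0.4]
width: 0.0512
t 20.0 tcp [ 0.529  -0.4606  0.1939] xyaw -86.3 z [-0.045  0.497 -0.867] F [-0.5  0.9 -0.4] w 0.0512 q [ 0.46  0.94  0.87  0.91 -0.87  2.01 -0.43]
[[[0.36,-0.02,0.71,0.03,-0.01,0,0.2],[0.36,-0.02,0.7,0.03,-0.01,0,0.2],[0.36,-0.02,0.71,0.03,-0.01,0,0.2]]]
```

View pics/s19.png

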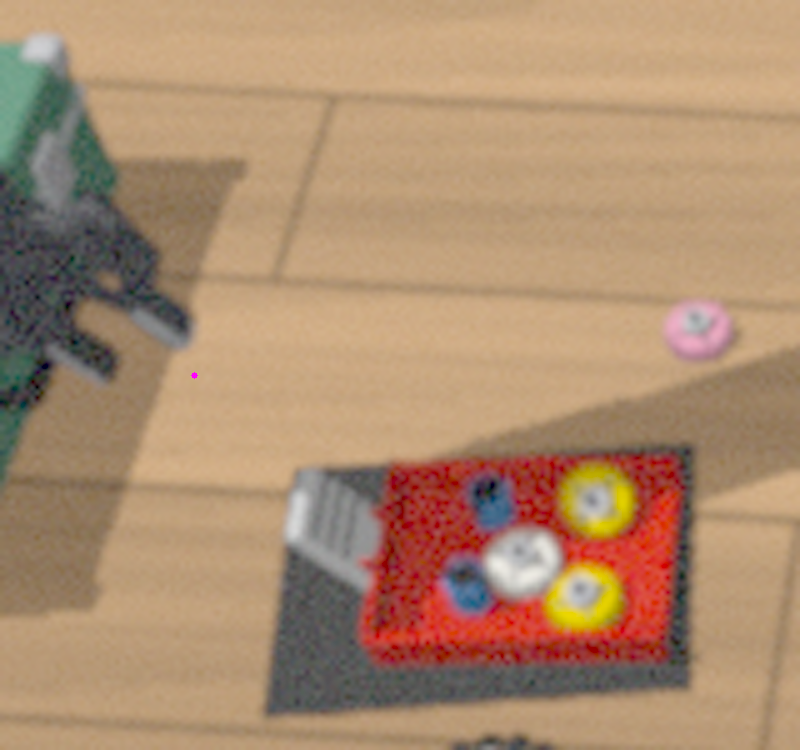

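View pics/t19.png

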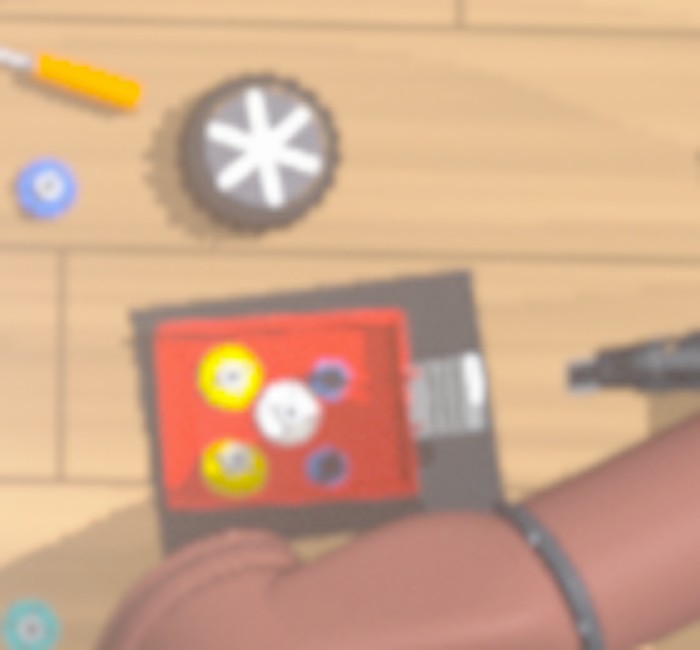

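```bash
python3 -c "
from h import *
s=arm.get_state();Rm=R.from_rotvec(s['orientation']).as_matrix();p=s['tcp_pos']
for k in (.005,.015,.02,.025,.03,.035,.04): print(k,w2p('scene',p-k*Rm[:,2]).round(1),'upper',w2p('scene',p-k*Rm[:,2]-.0256*Rm[:,0]).round(1),'low',w2p('scene',p-k*Rm[:,2]+.0256*Rm[:,0]).round(1),'topup',w2p('top',p-k*Rm[:,2]-.0256*Rm[:,0]).round(1))
"
```

```text
0.005 [137.2 173.8] upper [144.  170.9] low [130.5 176.7] topup [467.9 205.5]
0.015 [134.3 171.9] upper [141.2 168.9] low [127.6 174.8] topup [470.3 205.1]
0.02 [132.9 170.9] upper [139.7 168. ] low [126.2 173.8] topup [471.5 204.9]
0.025 [131.5 169.9] upper [138.3 167. ] low [124.7 172.9] topup [472.7 204.8]
0.03 [130. 169.] upper [136.9 166. ] low [123.2 171.9] topup [473.9 204.6]
0.035 [128.5 168. ] upper [135.4 165. ] low [121.8 170.9] topup [475.1 204.4]
0.04 [127.1 167. ] upper [133.9 164. ] low [120.3 170. ] topup [476.4 204.2]
```

```bash
python3 -c "
from h import *
from scipy.optimize import least_squares as L
s=arm.get_state();Rm=R.from_rotvec(s['orientation']).as_matrix();p=s['tcp_pos']
def tri(a,b): return L(lambda q:np.r_[w2p('scene',q)-a,w2p('top',q)-b],[.5,-.4,.2]).x
q=tri([137,169],[475,205]);print(q,w2p('scene',q),w2p('top',q),Rm.T@(q-p))
gam('scene','s20.png',(100,140,160,190),12);gam('top','t20.png',(450,180,510,230),12)
"
```

```text
[ 0.53002056 -0.45734726  0.21989977] [136.42988988 168.97782113] [474.32768385 205.17196553] [-0.01374104  0.00077668 -0.02065017]
```

View pics/s20.png

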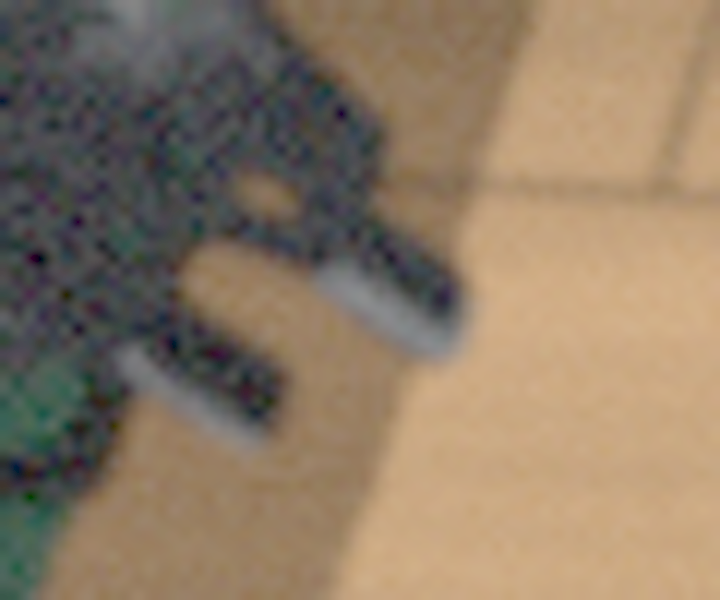

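View pics/t20.png

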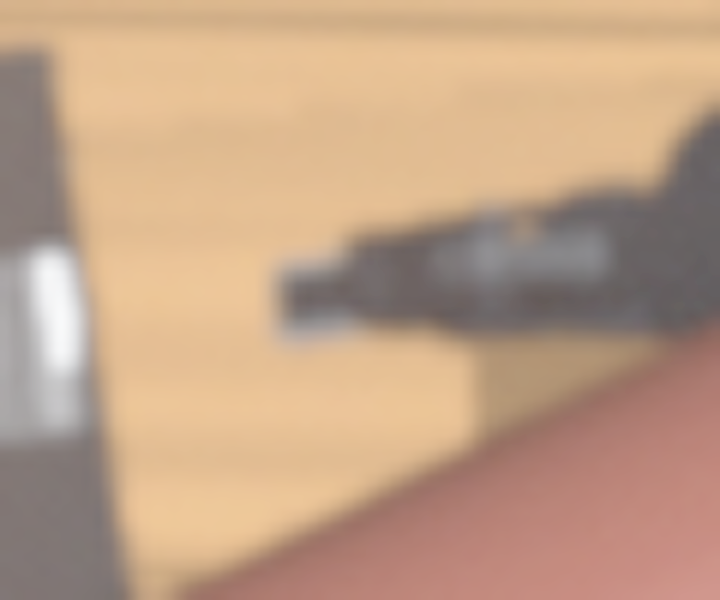

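```bash
python3 -c "
from h import *
plan([.531,-.427,.092],Rt(-86,30,94),.2)"
```

```text
[[[0.2,-0.03,0.88,0.03,-0.01,0,0.2],[0.21,-0.02,0.88,0.03,-0.01,0,0.2],[0.2,-0.02,0.88,0.03,-0.01,0,0.2]]]
```

```bash
python3 -m inch '[[[0.2,-0.02,0.8,0.03,0,0,0.2],[0.2,-0.02,0.8,0.03,0,0,0.2],[0.2,-0.02,0.8,0.03,0,0,0.2],[0,0,0,0,0,0,0.2],[0,0,0,0,0,0,0.2]]]'
python3 -c "
from h import *
st();gam('scene','s21.png',(120,160,220,240),7);gam('top','t21.png',(420,170,500,230),9)
"
```

```text
clock: 20.62
tcp_pos: [0.5306, -0.4305, 0.0998]
orientation: [-1.999, 1.868, 0.54]
force: [0.1, -0.1, 1.2]
width: 0.0511
t 20.62 tcp [ 0.5306 -0.4305  0.0998] xyaw -86.2 z [-0.037  0.499 -0.866] F [ 0.1 -0.1  1.2] w 0.0511 q [ 0.38  0.95  0.86  1.11 -0.87  1.84 -0.36]
```

View pics/s21.png

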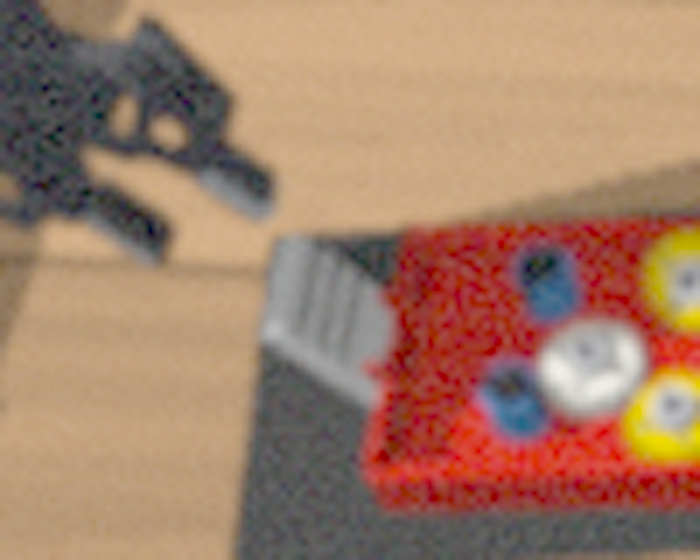

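View pics/t21.png

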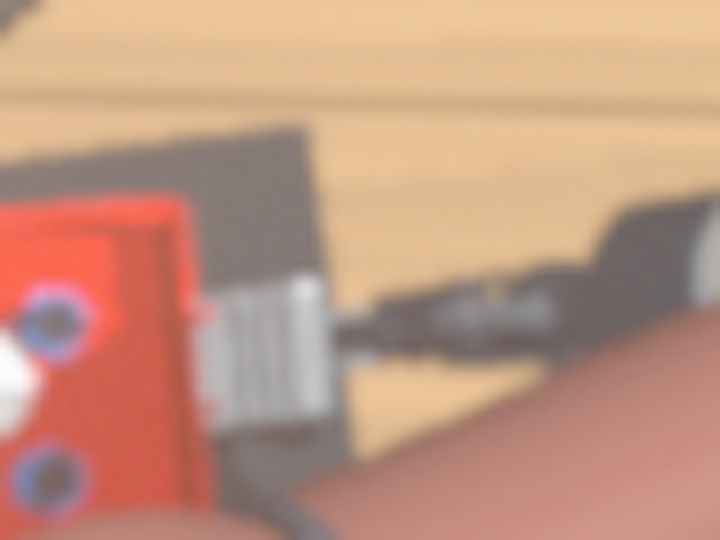

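```bash
python3 -c "
from h import *
from scipy.optimize import least_squares as L
s=arm.get_state();Rm=R.from_rotvec(s['orientation']).as_matrix();p=s['tcp_pos']
def tri(a,b): return L(lambda q:np.r_[w2p('scene',q)-a,w2p('top',q)-b],[.5,-.4,.2]).x
q=tri([157.8,188.5],[458,207]);print(q,w2p('scene',q),w2p('top',q),Rm.T@(q-p),q-p)
m=q+Rm[:,0]*.028;print('mid',m,w2p('scene',m))
print('handle top pts: scene obs', p2w('scene',120+275/7,160+288/7,.084),'top obs',p2w('top',420+310/9,170+352/9,.084))
X=np.array([np.cos(np.radians(94.2)),np.sin(np.radians(94.2)),0]);o=np.array([.5225,-.315,.003])
for a,b in((-.119,.081),(-.1085,.063),(-.098,.045)):
  g=o+X*a+[0,0,b];print(g,(w2p('scene',g)-[120,160])*7,(w2p('top',g)-[420,170])*9)
"
```

```text
[ 0.53027352 -0.4259238   0.13400215] [156.85454886 188.4653597 ] [456.88561669 207.25635696] [-0.02192678 -0.00014384 -0.02385779] [-0.00030115  0.00717104  0.03159879]
mid [ 0.53189152 -0.45016927  0.12009032] [149.62380836 191.34129052]
handle top pts: scene obs [ 0.53966433 -0.43036069  0.084     ] top obs [ 0.52837144 -0.43144257  0.084     ]
[ 0.53121535 -0.43368042  0.084     ] [272.1441372  270.73320306] [315.80949851 344.65650609]
[ 0.53044634 -0.42320862  0.066     ] [309.01836568 294.99036797] [275.8261655  350.09291275]
[ 0.52967734 -0.41273682  0.048     ] [345.1370988  318.75054146] [236.62769271 355.42260446]
```

```bash
python3 -c "
from h import *
from scipy.optimize import least_squares as L
s=arm.get_state();Rm=R.from_rotvec(s['orientation']).as_matrix()
m=np.array([.5319,-.450,.120])
for c in (0,.003,.005):
  f=lambda v:(w2p('scene',m+Rm@[v[0],c,v[1]])-w2p('scene',m))*7-[119,100]
  print(c,L(f,[0,.06]).x)
"
```

```text
0 [0.01096382 0.07801502]
0.003 [0.01465268 0.08108193]
0.005 [0.01711191 0.08312654]
```

```bash
python3 -m inch '[[[0.2,0.08,0.4,0,0,0,0.2],[0,0,0.5,0,0,0,0.2],[0,0,0,0,0,0,0.2],[0,0,0,0,0,0,0.2]]]'
python3 -c "
from h import *
st();gam('scene','s22.png',(120,160,220,240),7);gam('top','t22.png',(420,170,500,230),9)
"
```

```text
clock: 21.05
tcp_pos: [0.5264, -0.4221, 0.0664]
orientation: [-1.998, 1.87, 0.535]
force: [-0.6, -0.4, 1.2]
width: 0.0515
t 21.05 tcp [ 0.5264 -0.4221  0.0664] xyaw -86.2 z [-0.035  0.497 -0.867] F [-0.6 -0.4  1.2] w 0.0515 q [ 0.36  0.96  0.86  1.18 -0.87  1.78 -0.33]
```

View pics/s22.png

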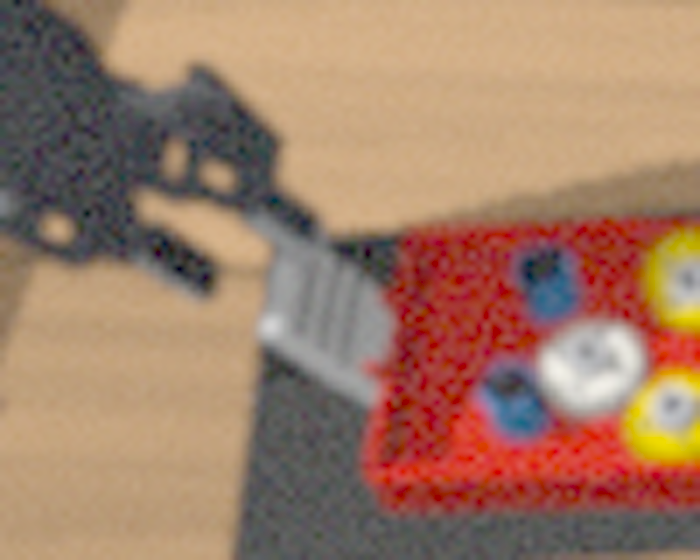

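View pics/t22.png

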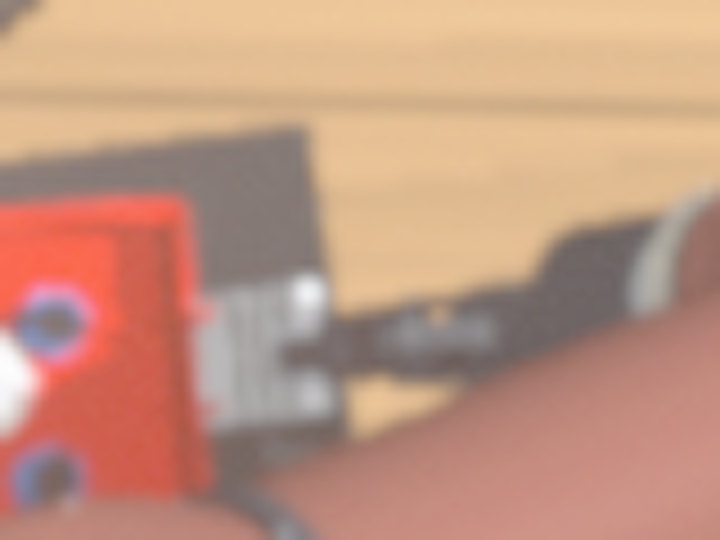

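```bash
python3 -c "
from h import *
from scipy.optimize import least_squares as L
s=arm.get_state();Rm=R.from_rotvec(s['orientation']).as_matrix()
m=np.array([.529,-.442,.086])
for d in ([69,70],[66,64]):
 for c in (-.005,0,):
  f=lambda v:(w2p('scene',m+Rm@[v[0],c,v[1]])-w2p('scene',m))*7-d
  print(c,L(f,[0,.06]).x)
print((w2p('scene',m)-[120,160])*7)
"
```

```text
-0.005 [0.00698263 0.04781949]
0 [0.01319493 0.05296776]
-0.005 [0.00476144 0.0437947 ]
0 [0.01096007 0.04891817]
[252.31228393 262.51234411]
```

```bash
python3 -m inch '[[[0.18,0,0.1,0,0,0,0.2],[0,0,0.5,0,0,0,0.2],[0,0,0,0,0,0,0.2],[0,0,0,0,0,0,0.2]]]'
python3 -c "
from h import *
st();gam('scene','s23.png',(120,160,220,240),7);gam('top','t23.png',(420,170,500,230),9)
"
```

```text
clock: 21.48
tcp_pos: [0.5255, -0.4158, 0.0402]
orientation: [-1.997, 1.87, 0.538]
force: [-0.4, 0.6, 1.1]
width: 0.0513
t 21.48 tcp [ 0.5255 -0.4158  0.0402] xyaw -86.3 z [-0.036  0.498 -0.866] F [-0.4  0.6  1.1] w 0.0513 q [ 0.35  0.98  0.85  1.21 -0.88  1.75 -0.32]
```

View pics/s23.png

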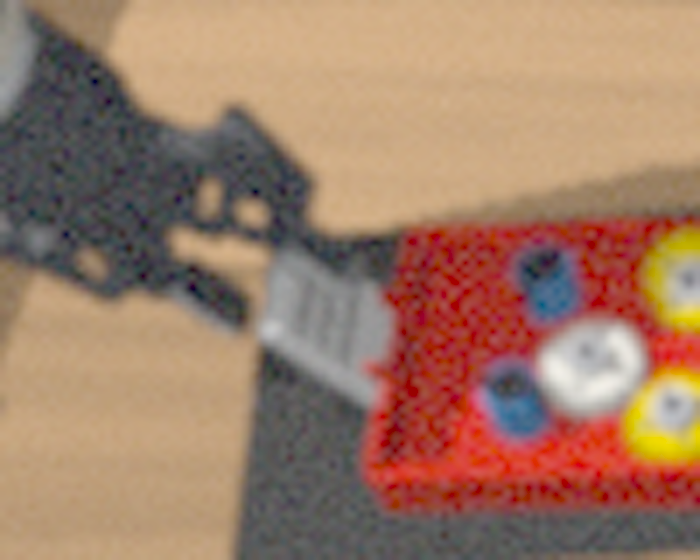

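View pics/t23.png

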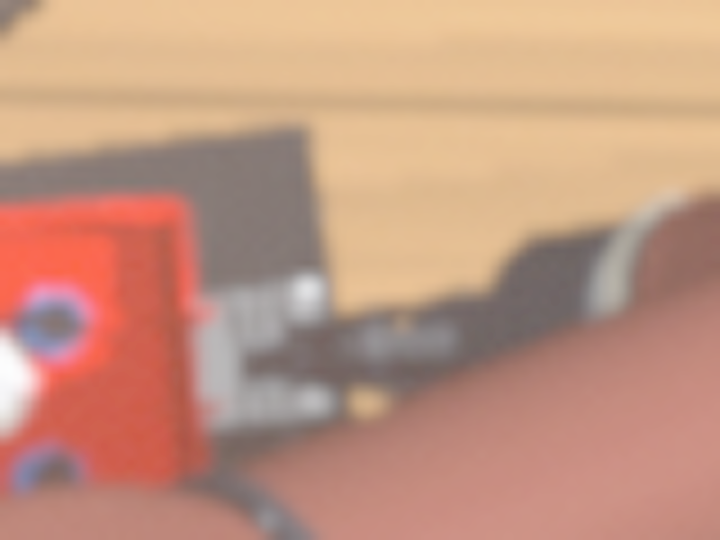

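```bash
python3 -m inch '[[[0.1,0,0.3,0,0,0,0.2],[0,0,0.3,0,0,0,0.2],[0,0,0,0,0,0,0.2],[0,0,0,0,0,0,0.2]]]'
python3 -c "
from h import *
st();gam('scene','s24.png',(120,160,220,240),7);gam('top','t24.png',(420,170,500,230),9)
"
```

```text
clock: 21.92
tcp_pos: [0.5248, -0.4064, 0.0166]
orientation: [-1.997, 1.87, 0.539]
force: [0.2, 0.2, -0.3]
width: 0.0511
t 21.92 tcp [ 0.5248 -0.4064  0.0166] xyaw -86.3 z [-0.036  0.499 -0.866] F [ 0.2  0.2 -0.3] w 0.0511 q [ 0.33  0.99  0.84  1.25 -0.88  1.71 -0.3 ]
```

View pics/s24.png

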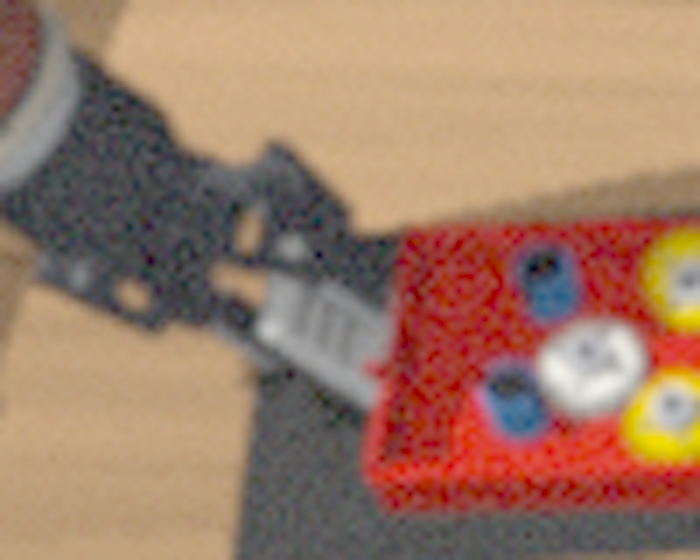

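View pics/t24.png

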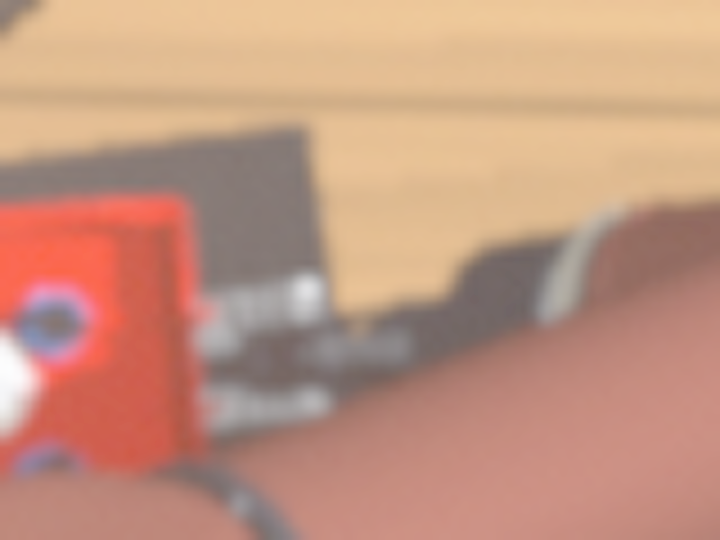

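```bash
python3 -m inch '[[[0,0,0,0,0,0,0],[0,0,0,0,0,0,-0.2],[0,0,0,0,0,0,-0.4],[0,0,0,0,0,0,-0.5]]]'; python3 -m inch '[[[0,0,0,0,0,0,-0.7],[0,0,0,0,0,0,-1],[0,0,0,0,0,0,-1],[0,0,0,0,0,0,-1]]]'
python3 -c "
from h import *
st();gam('scene','s25.png',(120,160,220,240),7)
"
```

```text
clock: 22.35
tcp_pos: [0.5253, -0.4071, 0.0188]
orientation: [-1.997, 1.869, 0.536]
force: [-1.8, 5.4, 5.9]
width: 0.0211
clock: 22.68
tcp_pos: [0.526, -0.4029, 0.0223]
orientation: [-1.994, 1.86, 0.543]
force: [-4.7, 16.4, 26.1]
width: 0.0116
t 22.68 tcp [ 0.526  -0.4029  0.0223] xyaw -86.0 z [-0.035  0.506 -0.862] F [-4.7 16.4 26.1] w 0.0116 q [ 0.33  0.99  0.84  1.24 -0.89  1.72 -0.3 ]
```

View pics/s25.png

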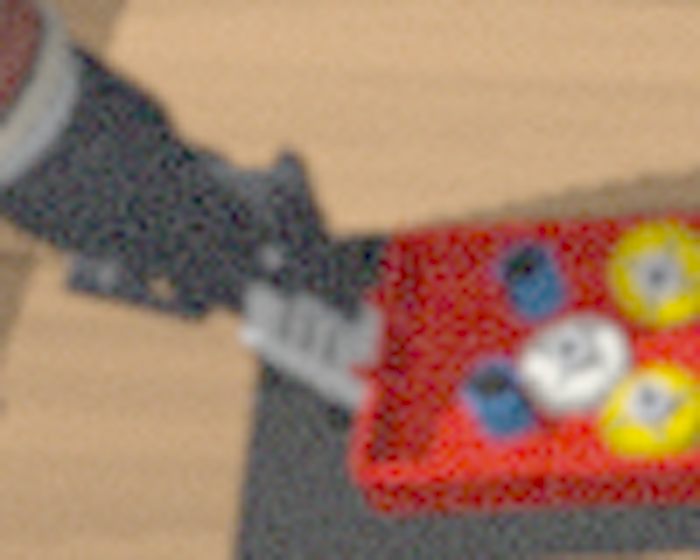

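```bash
python3 -m inch '[[[-0.05,0,-0.08,0,0,0,-1],[-0.1,0,-0.17,0,0,0,-1],[-0.1,0,-0.17,0,0,0,-1],[-0.1,0,-0.17,0,0,0,-1],[0,0,0,0,0,0,-1]]]'
python3 -c "
from h import *
st();gam('scene','s26.png',(120,140,240,240),6)
"
```

```text
clock: 23.15
tcp_pos: [0.5251, -0.4083, 0.0468]
orientation: [-1.998, 1.872, 0.533]
force: [0.1, -0.8, -3.6]
width: 0.0115
t 23.15 tcp [ 0.5251 -0.4083  0.0468] xyaw -86.3 z [-0.034  0.496 -0.868] F [ 0.1 -0.8 -3.6] w 0.0115 q [ 0.33  0.96  0.85  1.23 -0.87  1.74 -0.32]
```

View pics/s26.png

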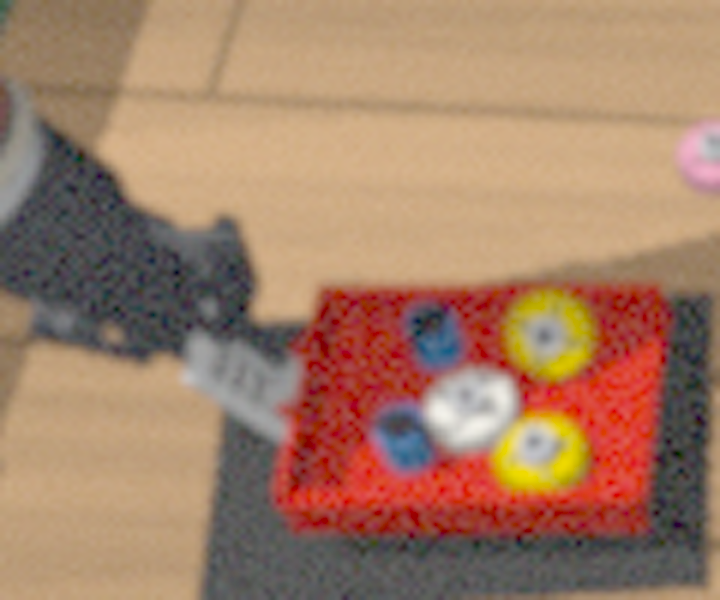

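```bash
python3 -c "
from h import *
Rg=R.from_rotvec(arm.get_state()['orientation']).as_matrix()
plan([.540,-.186,.15],Rt(-86,30,94),-1,nmin=10)"
```

```text
[[[-0.61,-0.07,0.05,0,0,0,-1],[-0.61,-0.08,0.05,0,0,0,-1],[-0.6,-0.07,0.04,0,0,0,-1],[-0.61,-0.07,0.05,0,0,0,-1],[-0.61,-0.08,0.05,0,0,0,-1],[-0.61,-0.07,0.05,0,0,0,-1],[-0.61,-0.07,0.05,0,0,0,-1],[-0.6,-0.08,0.05,0,0,0,-1]]]
[[[-0.61,-0.07,0.04,0,0,0,-1],[-0.61,-0.07,0.05,0,0,0,-1]]]
```

```bash
python3 -m inch '[[[-0.2,0,-0.2,0,0,0,-1],[-0.4,-0.05,-0.1,0,0,0,-1],[-0.6,-0.07,0,0,0,0,-1],[-0.6,-0.07,0.05,0,0,0,-1],[-0.6,-0.07,0.05,0,0,0,-1],[-0.5,-0.07,0.05,0,0,0,-1],[-0.4,-0.07,0.05,0,0,0,-1],[-0.2,0,0,0,0,0,-1]]]'
python3 -c "
from h import *
st();gam('scene','s27.png',(140,100,380,270),3.3)
plan([.540,-.186,.15],Rt(-86,30,94),-1)
"
```

```text
clock: 23.87
tcp_pos: [0.5345, -0.2837, 0.1201]
orientation: [-2.0, 1.866, 0.536]
force: [-0.1, 0.0, -3.7]
width: 0.011
t 23.87 tcp [ 0.5345 -0.2837  0.1201] xyaw -86.0 z [-0.035  0.499 -0.866] F [-0.1  0.  -3.7] w 0.011 q [ 0.08  0.75  0.91  1.44 -0.82  1.72 -0.43]
[[[-0.82,-0.1,0.19,0,0,0,-1],[-0.83,-0.11,0.19,0,0,0,-1],[-0.82,-0.1,0.19,0,0,0,-1]]]
```

View pics/s27.png

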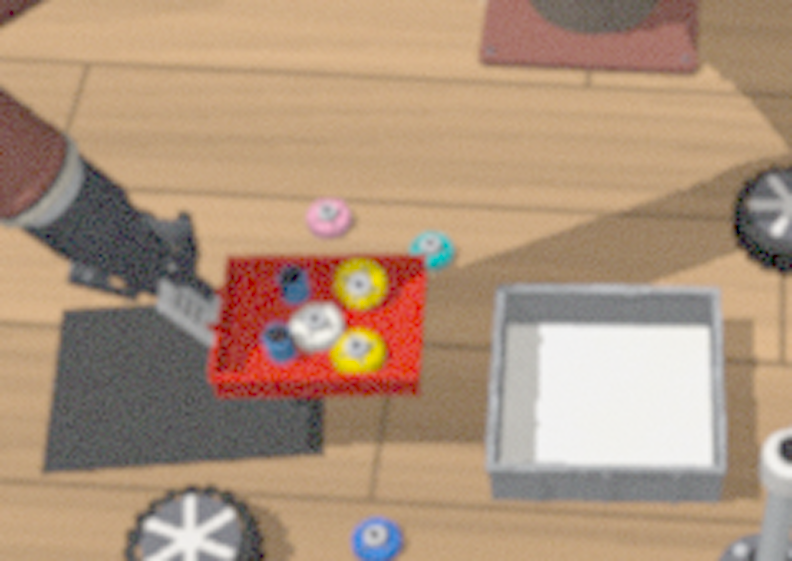

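```bash
python3 -m inch '[[[-0.3,-0.03,0.07,0,0,0,-1],[-0.5,-0.06,0.1,0,0,0,-1],[-0.6,-0.07,0.13,0,0,0,-1],[-0.6,-0.07,0.13,0,0,0,-1],[-0.3,-0.05,0.08,0,0,0,-1],[-0.1,0,0.05,0,0,0,-1],[0,0,0,0,0,0,-1]]]'
python3 -c "
from h import *
st();gam('scene','s28.png',(180,100,420,270),3.3);gam('top','t28.png',(250,130,450,270),4)
"
```

```text
clock: 24.5
tcp_pos: [0.5381, -0.1912, 0.1468]
orientation: [-1.998, 1.87, 0.537]
force: [0.4, -0.1, -3.0]
width: 0.0111
t 24.5 tcp [ 0.5381 -0.1912  0.1468] xyaw -86.2 z [-0.036  0.498 -0.867] F [ 0.4 -0.1 -3. ] w 0.0111 q [-0.11  0.62  0.94  1.57 -0.8   1.67 -0.54]
```

View pics/s28.png

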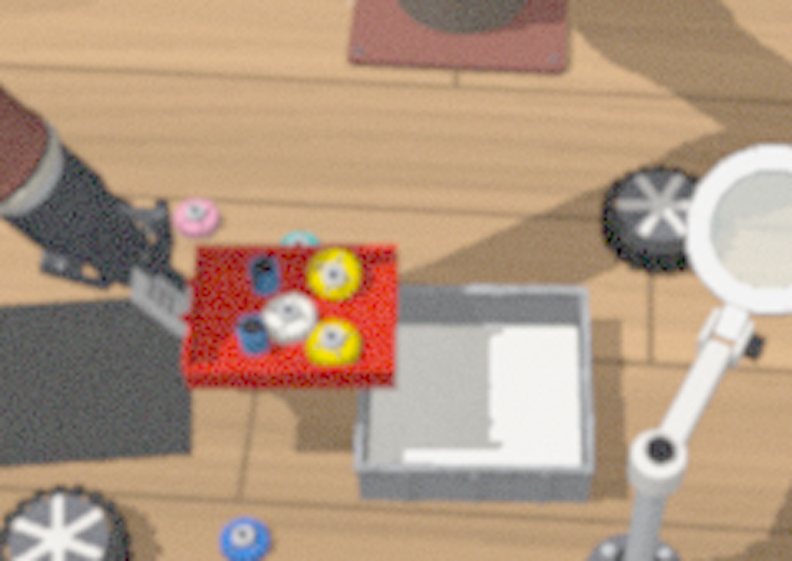

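View pics/t28.png

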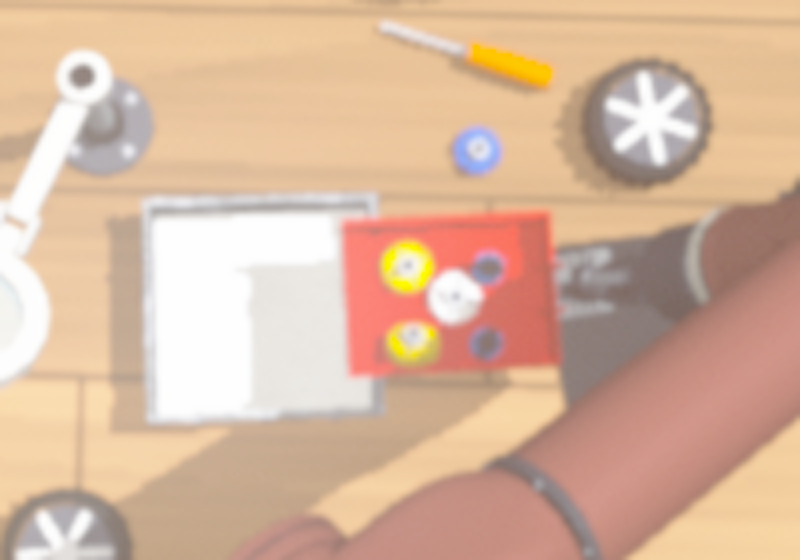

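```bash
python3 -c "
from h import *
from scipy.optimize import least_squares as L
a=np.array([180+396/3.3,100+312/3.3]);b=np.array([250+347/4,130+298/4])
q=L(lambda q:np.r_[w2p('scene',q)-a,w2p('top',q)-b],[.5,0,.2]).x;print(q,w2p('scene',q)-a,w2p('top',q)-b)
print(q-arm.get_state()['tcp_pos'])"
```

```text
[ 0.53058081 -0.02337273  0.14213158] [-0.69392305 -0.01485039] [-0.82383839  0.04702081]
[-0.00709497  0.16972441 -0.00425918]
```

```bash
python3 - <<'E'
from h import *
s=arm.get_state();R0=R.from_rotvec(s["orientation"]);p0=s["tcp_pos"]
k=np.array([-.9976,-.07,0]);d=np.array([-.008,.170,-.010]);l0=p0+d;l1=np.array([.531,-.012,.105])
n=16;rows=[];p=p0;Rc=R0
for i in range(1,n+1):
    T=R.from_rotvec(k*np.radians(78)*i/n);l=l0+(l1-l0)*min(1,i/6)
    pt=l-T.apply(d);Rt_=T*R0
    r=np.r_[Rc.inv().apply(pt-p)/.04,np.degrees((Rc.inv()*Rt_).as_rotvec())/6].round(2)
    p=p+Rc.apply(r[:3]*.04);Rc=Rc*R.from_rotvec(np.radians(r[3:]*6));rows.append(r)
    print(",".join(f"{v+0:g}" for v in r)+",-1",p.round(3))
E
```

```text
-0.19,-0.01,-0.16,0.01,0.81,0,-1 [ 0.538 -0.19   0.156]
-0.19,-0.01,-0.15,0,0.82,0,-1 [ 0.538 -0.185  0.164]
-0.21,0,-0.16,0.01,0.81,0,-1 [ 0.538 -0.18   0.173]
-0.22,-0.01,-0.16,0,0.81,0,-1 [ 0.538 -0.173  0.182]
-0.24,-0.01,-0.15,0.01,0.81,0,-1 [ 0.538 -0.164  0.189]
-0.24,0,-0.16,0,0.82,0,-1 [ 0.537 -0.156  0.197]
-0.21,0,-0.3,0.01,0.81,0,-1 [ 0.536 -0.147  0.209]
-0.21,0,-0.29,0,0.81,0,-1 [ 0.536 -0.138  0.22 ]
-0.21,0,-0.3,0.01,0.81,0,-1 [ 0.535 -0.128  0.23 ]
-0.22,0,-0.29,0,0.82,0,-1 [ 0.534 -0.117  0.239]
-0.21,0,-0.3,0.01,0.81,0,-1 [ 0.534 -0.105  0.248]
-0.21,0,-0.29,0,0.81,0,-1 [ 0.533 -0.092  0.255]
-0.21,0,-0.3,0.01,0.81,0,-1 [ 0.532 -0.079  0.262]
-0.21,0.01,-0.29,0,0.82,0,-1 [ 0.531 -0.066  0.267]
-0.21,0,-0.29,0.01,0.81,0,-1 [ 0.53  -0.052  0.271]
-0.21,0,-0.3,0,0.81,0,-1 [ 0.529 -0.038  0.274]
```

```bash
python3 -m inch '[[[-0.2,0,-0.16,0,0.8,0,-1],[-0.2,0,-0.15,0,0.82,0,-1],[-0.2,0,-0.16,0,0.8,0,-1],[-0.22,0,-0.16,0,0.8,0,-1],[-0.24,0,-0.15,0,0.8,0,-1],[-0.24,0,-0.16,0,0.82,0,-1],[-0.21,0,-0.3,0,0.8,0,-1],[-0.21,0,-0.3,0,0.8,0,-1]]]'
python3 -c "
from h import *
st();gam('scene','s29.png',(180,100,420,270),3.3)
"
```

```text
clock: 25.27
tcp_pos: [0.534, -0.1414, 0.2189]
orientation: [2.219, -2.084, 0.143]
force: [-0.9, 1.1, -3.3]
width: 0.0116
t 25.27 tcp [ 0.534  -0.1414  0.2189] xyaw -86.4 z [ 0.004 -0.133 -0.991] F [-0.9  1.1 -3.3] w 0.0116 q [-1.06  0.26  1.36  1.77 -0.14  1.28 -1.19]
```

View pics/s29.png

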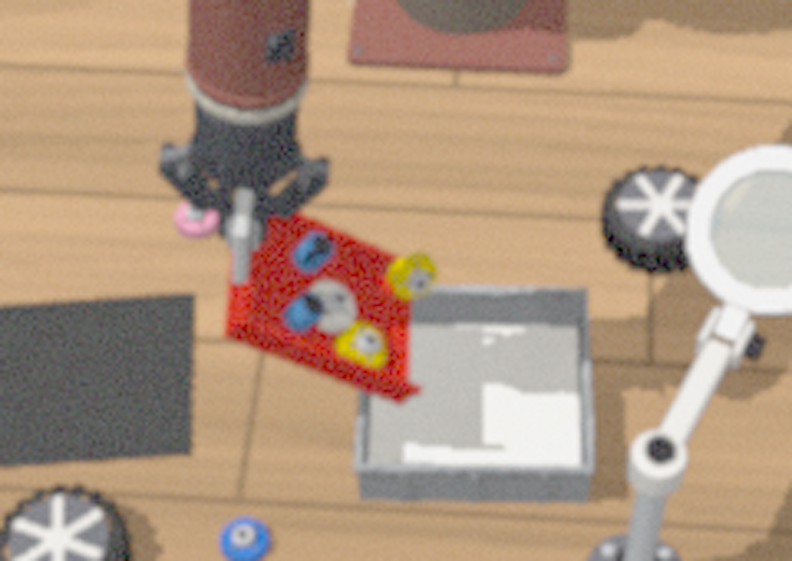

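```bash
python3 -m inch '[[[-0.21,0,-0.3,0,0.8,0,-1],[-0.22,0,-0.3,0,0.82,0,-1]]]'
python3 -c "
from h import *
st();gam('scene','s30.png',(180,100,420,270),3.3)
"
```

```text
clock: 25.48
tcp_pos: [0.5326, -0.1218, 0.2398]
orientation: [2.123, -1.999, 0.318]
force: [-0.1, 0.4, -2.8]
width: 0.0114
t 25.48 tcp [ 0.5326 -0.1218  0.2398] xyaw -86.5 z [ 0.014 -0.296 -0.955] F [-0.1  0.4 -2.8] w 0.0114 q [-1.28  0.17  1.36  1.78  0.14  1.29 -1.47]
```

View pics/s30.png

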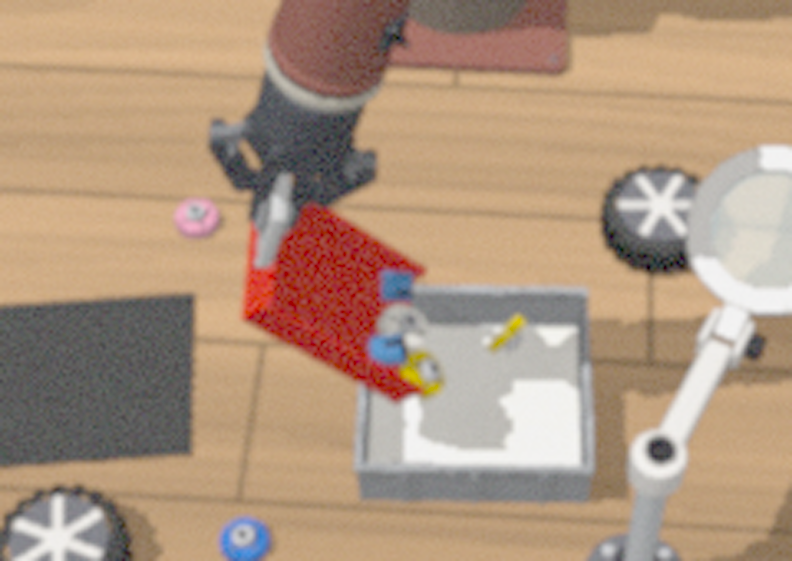

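```bash
python3 -m inch '[[[-0.21,0,-0.3,0,0.8,0,-1],[-0.21,0,-0.3,0,0.8,0,-1],[-0.21,0,-0.3,0,0.8,0,-1],[-0.21,0,-0.3,0,0.8,0,-1],[-0.21,0,-0.3,0,0.8,0,-1],[0,0,0,0,0,0,-1],[0,0,0,0,0,0,-1]]]'
python3 -c "
from h import *
st();gam('scene','s31.png',(180,100,420,270),3.3);gam('top','t31.png',(250,130,450,270),4)
"
```

```text
clock: 26.12
tcp_pos: [0.529, -0.054, 0.2728]
orientation: [1.871, -1.745, 0.694]
force: [0.0, -0.7, -2.0]
width: 0.0113
t 26.12 tcp [ 0.529  -0.054   0.2728] xyaw -85.8 z [ 0.038 -0.657 -0.753] F [ 0.  -0.7 -2. ] w 0.0113 q [-1.51  0.36  1.31  1.79  0.37  1.38 -1.79]
```

View pics/s31.png

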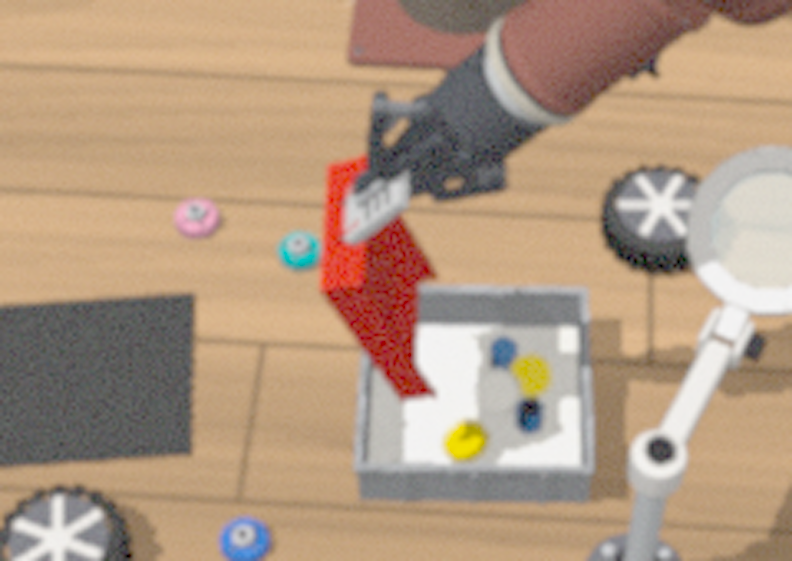

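View pics/t31.png

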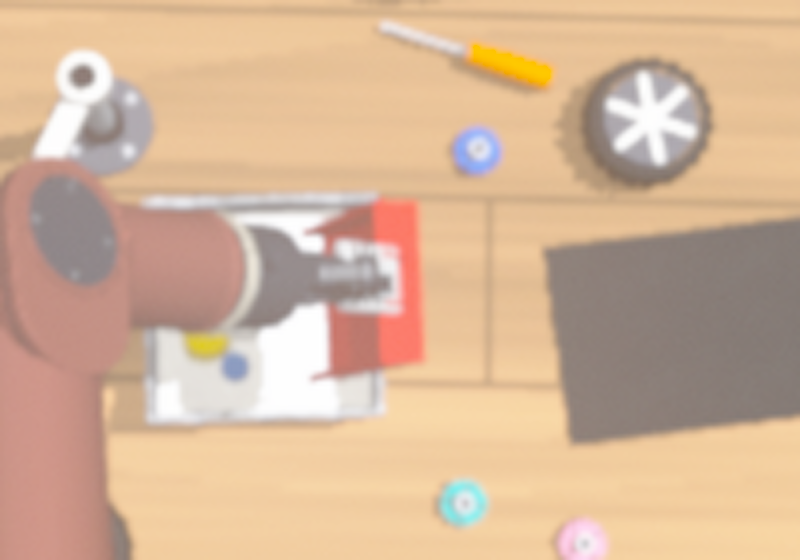

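```bash
python3 - <<'E'
from h import *
via([([.534,-.14,.26],Rt(-86,-5,94)),([.532,-.24,.17],Rt(-86,30,94))],-1)
E
```

```text
[[[0.19,0,0.23,0.01,-0.86,-0.01,-1],[0.22,0,0.21,0.01,-0.86,-0.01,-1],[0.23,0,0.2,0.01,-0.86,-0.01,-1],[0.24,0,0.17,0.01,-0.86,-0.01,-1],[0.27,0,0.15,0.01,-0.86,-0.01,-1],[0.27,0,0.12,0.01,-0.86,-0.01,-1],[0.28,0,0.1,0.01,-0.86,-0.01,-1]]]
[[[0.38,0.04,0.41,0,-0.97,0,-1],[0.42,0.04,0.37,0,-0.97,0,-1],[0.46,0.03,0.32,0,-0.97,0,-1],[0.49,0.04,0.28,0,-0.97,0,-1],[0.51,0.04,0.22,0,-0.97,0,-1],[0.54,0.04,0.17,0,-0.97,0,-1]]]
```

```bash
python3 -m inch '[[[0.2,0,0.23,0,-0.86,0,-1],[0.22,0,0.2,0,-0.86,0,-1],[0.23,0,0.2,0,-0.86,0,-1],[0.25,0,0.17,0,-0.86,0,-1],[0.27,0,0.15,0,-0.86,0,-1],[0.27,0,0.12,0,-0.86,0,-1],[0.28,0,0.1,0,-0.86,0,-1]]]'
python3 -m inch '[[[0.4,0.04,0.4,0,-0.95,0,-1],[0.4,0.04,0.37,0,-0.95,0,-1],[0.46,0.04,0.32,0,-0.95,0,-1],[0.5,0.04,0.28,0,-0.95,0,-1],[0.5,0.04,0.22,0,-0.95,0,-1],[0.5,0.04,0.17,0,-0.95,0,-1],[0,0,0,0,0,0,-1]]]'
python3 -c "
from h import *
st();gam('scene','s32.png',(140,100,380,270),3.3)
plan([.528,-.398,.06],Rt(-86,30,94),-1)
"
```

```text
clock: 26.8
tcp_pos: [0.5342, -0.1401, 0.2627]
orientation: [2.244, -2.109, 0.099]
force: [-0.7, -0.2, -2.5]
width: 0.0117
clock: 27.38
tcp_pos: [0.5242, -0.2263, 0.201]
orientation: [-2.089, 2.002, 0.386]
force: [-2.3, -2.2, -2.1]
width: 0.0113
t 27.38 tcp [ 0.5242 -0.2263  0.201 ] xyaw -87.8 z [-0.036  0.337 -0.941] F [-2.3 -2.2 -2.1] w 0.0113 q [-0.21  0.5   1.02  1.55 -0.63  1.62 -0.65]
[[[0.88,0.01,0.31,0.02,-0.29,-0.04,-1],[0.89,0.02,0.29,0.02,-0.29,-0.04,-1],[0.91,0.03,0.26,0.02,-0.29,-0.04,-1],[0.9,0.02,0.24,0.02,-0.29,-0.04,-1],[0.92,0.04,0.2,0.02,-0.29,-0.04,-1],[0.92,0.03,0.18,0.02,-0.29,-0.04,-1]]]
```

View pics/s32.png

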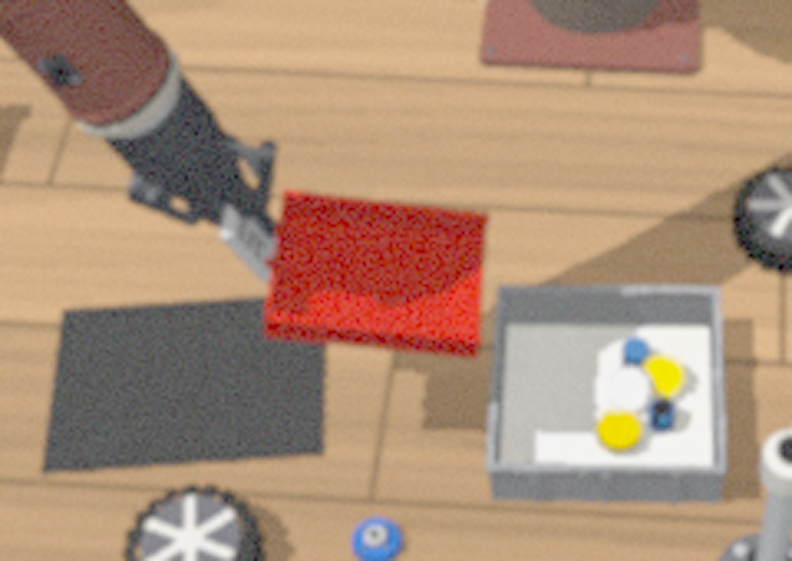

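```bash
python3 -m inch '[[[0.85,0,0.3,0,-0.29,-0.04,-1],[0.88,0.02,0.29,0,-0.29,-0.04,-1],[0.9,0.03,0.26,0,-0.29,-0.04,-1],[0.9,0.02,0.24,0,-0.29,-0.04,-1],[0.9,0.04,0.2,0,-0.29,-0.04,-1],[0.8,0.03,0.15,0,-0.29,-0.04,-1],[0,0,0,0,0,0,-1]]]'
python3 -c "
from h import *
st()
plan([.526,-.402,.021],Rt(-86.3,30,94),-1)
gam('scene','s33.png',(120,140,260,250),5)
"
```

```text
clock: 28.02
tcp_pos: [0.5294, -0.3887, 0.0591]
orientation: [-2.01, 1.863, 0.558]
force: [-1.6, 0.1, -4.4]
width: 0.0111
t 28.02 tcp [ 0.5294 -0.3887  0.0591] xyaw -85.9 z [-0.053  0.501 -0.864] F [-1.6  0.1 -4.4] w 0.0111 q [ 0.31  0.93  0.82  1.24 -0.84  1.75 -0.35]
[[[0.38,0.05,0.33,0.09,0.02,0.03,-1],[0.38,0.05,0.33,0.09,0.02,0.03,-1]]]
```

View pics/s33.png

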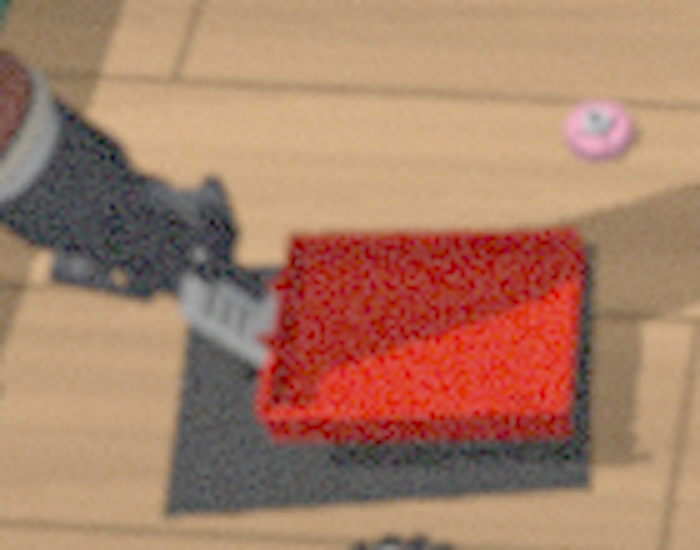

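Lower gently in small steps, watching force.

```bash
python3 -m inch '[[[0.3,0.05,0.22,0.09,0,0.03,-1],[0.25,0.05,0.22,0.09,0,0.03,-1],[0,0,0,0,0,0,-1]]]'; python3 -m inch '[[[0.05,0,0.09,0,0,0,-1],[0,0,0,0,0,0,-1]]]';python3 -m inch '[[[0.05,0,0.09,0,0,0,-1],[0,0,0,0,0,0,-1]]]'; python3 -c "
from h import *
st()"
```

```text
clock: 28.32
tcp_pos: [0.5306, -0.3932, 0.0379]
orientation: [-2.0, 1.859, 0.533]
force: [-0.5, 0.2, -3.1]
width: 0.0112
clock: 28.48
tcp_pos: [0.5323, -0.3921, 0.0357]
orientation: [-2.003, 1.856, 0.532]
force: [0.4, 0.1, -2.4]
width: 0.0113
clock: 28.65
tcp_pos: [0.5323, -0.3923, 0.0313]
orientation: [-2.003, 1.856, 0.533]
force: [-0.3, 0.2, -1.3]
width: 0.0112
t 28.65 tcp [ 0.5323 -0.3923  0.0313] xyaw -85.5 z [-0.032  0.501 -0.865] F [-0.3  0.2 -1.3] w 0.0112 q [ 0.32  0.95  0.81  1.26 -0.86  1.7  -0.32]
```

```bash
for i in 1 2 3; do python3 -m inch '[[[0.05,0,0.09,0,0,0,-1],[0,0,0,0,0,0,-1]]]' | grep -E "tcp|force"; done
```

```text
tcp_pos: [0.5318, -0.3925, 0.0267]
force: [0.0, 0.1, -1.7]
tcp_pos: [0.532, -0.3929, 0.0233]
force: [1.5, -0.4, 1.5]
tcp_pos: [0.5321, -0.3932, 0.0231]
force: [-2.8, 1.2, 23.5]
```

```bash
python3 -m inch '[[[-0.04,0,-0.07,0,0,0,-0.8],[0,0,0,0,0,0,-0.5],[0,0,0,0,0,0,-0.2],[0,0,0,0,0,0,0],[0,0,0,0,0,0,0.1],[0,0,0,0,0,0,0.1]]]'
python3 -m inch '[[[0,0,-0.5,0,0,0,0.1],[0,0,-0.8,0,0,0,0.1],[0,0,-0.9,0,0,0,0.1],[0,0,-0.9,0,0,0,0.1]]]'
python3 -c "
from h import *
st()
gam('scene','s34.png',(100,100,460,320),2.2)
gam('top','t34.png',(150,120,490,300),2.3)
"
```

```text
clock: 29.65
tcp_pos: [0.5316, -0.3926, 0.0217]
orientation: [-2.002, 1.857, 0.534]
force: [0.4, -0.3, 1.6]
width: 0.0468
clock: 29.98
tcp_pos: [0.5357, -0.4547, 0.1302]
orientation: [-2.002, 1.857, 0.535]
force: [0.8, -0.8, 0.5]
width: 0.0472
t 29.98 tcp [ 0.5357 -0.4547  0.1302] xyaw -85.6 z [-0.034  0.501 -0.865] F [ 0.8 -0.8  0.5] w 0.0472 q [ 0.45  0.96  0.83  0.99 -0.86  1.9  -0.39]
```

View pics/s34.png

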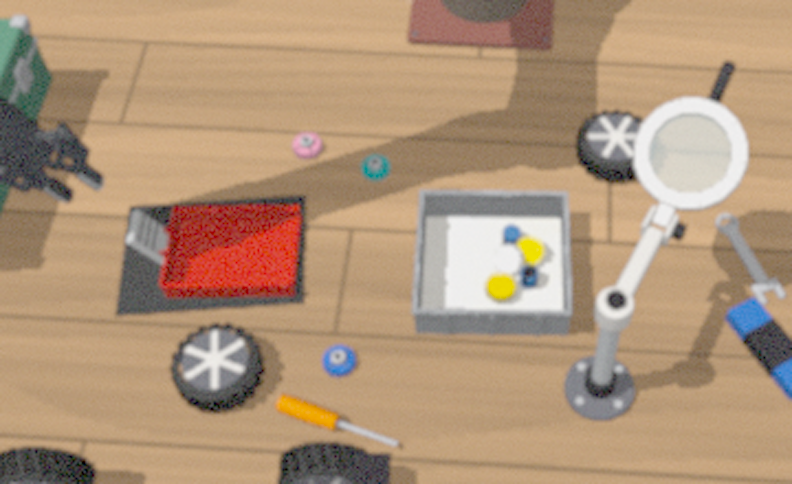

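View pics/t34.png

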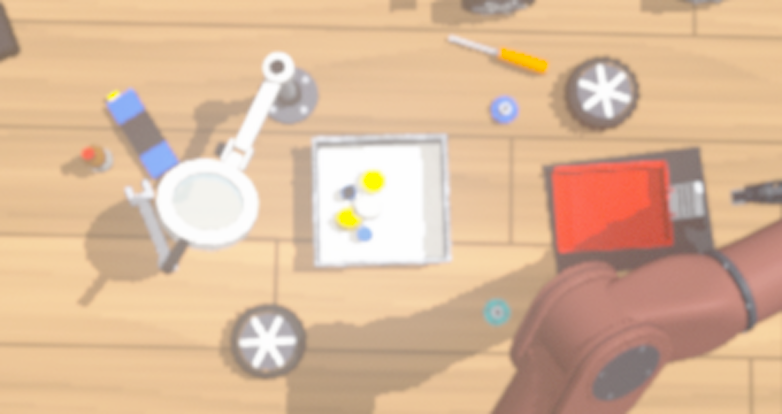

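```bash
python3 - <<'E'
from h import *
gam('top','t35.png',(205,135,295,245),7)
gam('scene','s35.png',(360,115,450,250),5.5)
from scipy.optimize import least_squares as L
def tri(a,b):
    a=np.array(a);b=np.array(b)
    q=L(lambda q:np.r_[w2p('scene',q)-a,w2p('top',q)-b],[.5,.2,.2]).x;print(q.round(4),(w2p('scene',q)-a).round(1),(w2p('top',q)-b).round(1));return q
T=lambda u,v:(150+u/2.3,120+v/2.3)
S=lambda u,v:(100+u/2.2,100+v/2.2)
P=tri(S(616,300),T(277,67));Lz=tri(S(692,152),T(208,202));H=tri(S(728,66),T(170,268))
for a,b in((P,Lz),(P,H),(Lz,H)): d=b-a;print(np.linalg.norm(d[:2]),d[2],np.degrees(np.arctan2(d[1],d[0])))
E
```

```text
[0.6957 0.1915 0.2191] [-0.3 -0. ] [-0.4 -0. ]
[0.5049 0.2774 0.2488] [-0.8 -0. ] [-0.9 -0.1]
[0.4145 0.3153 0.3022] [-0.8 -0. ] [-0.9 -0.1]
0.2092799094403476 0.02976491852835278 155.7870047095165
0.3072260171705205 0.08313270284789856 156.24817273924555
0.09796736913676185 0.05336778431954578 157.2333672819113
```

View pics/t35.png

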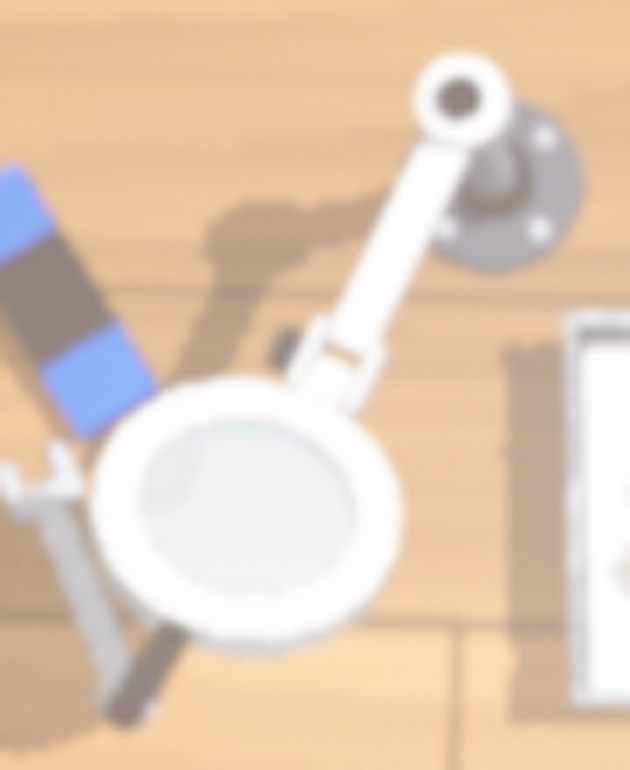

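View pics/s35.png

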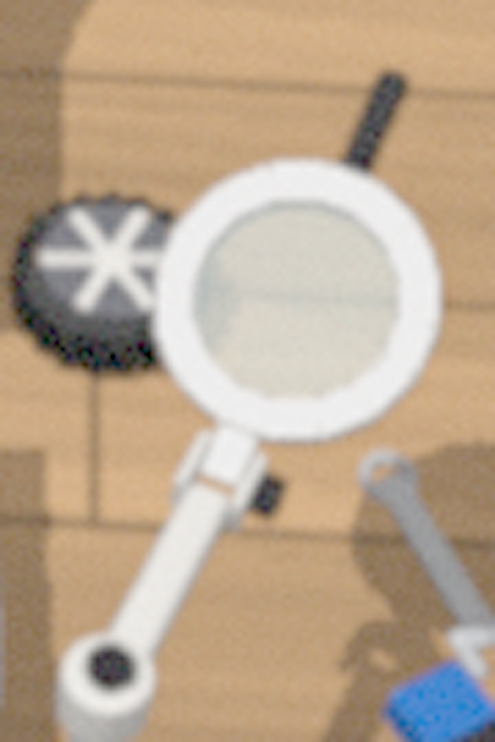

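```bash
python3 - <<'E'
from h import *
via([([.55,-.40,.33],Rt(-40)),([.50,-.05,.40],Rt(20))],0)
E
```

```text
[[[-0.46,-0.06,-0.46,-0.26,0.59,-0.93,0],[-0.43,-0.09,-0.48,-0.26,0.59,-0.93,0],[-0.38,-0.12,-0.51,-0.26,0.59,-0.93,0],[-0.34,-0.14,-0.54,-0.26,0.59,-0.93,0],[-0.29,-0.15,-0.56,-0.26,0.59,-0.93,0],[-0.23,-0.17,-0.59,-0.26,0.59,-0.93,0],[-0.19,-0.17,-0.6,-0.26,0.59,-0.93,0],[-0.13,-0.17,-0.61,-0.26,0.59,-0.93,0]]]
[[[-0.6,-0.54,-0.16,0,0,-0.91,0],[-0.54,-0.59,-0.16,0,0,-0.91,0],[-0.49,-0.64,-0.16,0,0,-0.91,0],[-0.42,-0.68,-0.16,0,0,-0.91,0],[-0.36,-0.72,-0.16,0,0,-0.91,0],[-0.29,-0.75,-0.17,0,0,-0.91,0],[-0.21,-0.77,-0.16,0,0,-0.91,0],[-0.14,-0.79,-0.16,0,0,-0.91,0]]]
[[[-0.06,-0.8,-0.16,0,0,-0.91,0],[0.01,-0.81,-0.16,0,0,-0.91,0],[0.09,-0.8,-0.16,0,0,-0.91,0]]]
```

```bash
python3 -m inch '[[[-0.2,-0.06,-0.6,-0.26,0.59,-0.93,0],[-0.43,-0.09,-0.48,-0.26,0.59,-0.93,0],[-0.38,-0.12,-0.51,-0.26,0.59,-0.93,0],[-0.34,-0.14,-0.54,-0.26,0.59,-0.93,0],[-0.3,-0.15,-0.56,-0.26,0.59,-0.93,0],[-0.23,-0.17,-0.6,-0.26,0.59,-0.93,0],[-0.2,-0.17,-0.6,-0.26,0.59,-0.93,0],[-0.13,-0.17,-0.6,-0.26,0.59,-0.93,0]]]'|grep -E "tcp|force"
python3 -m inch '[[[-0.6,-0.54,-0.16,0,0,-0.91,0],[-0.54,-0.6,-0.16,0,0,-0.91,0],[-0.5,-0.64,-0.16,0,0,-0.91,0],[-0.42,-0.68,-0.16,0,0,-0.91,0],[-0.36,-0.72,-0.16,0,0,-0.91,0],[-0.3,-0.75,-0.17,0,0,-0.91,0],[-0.2,-0.77,-0.16,0,0,-0.91,0],[-0.14,-0.8,-0.16,0,0,-0.91,0]]]'|grep -E "tcp|force"
python3 - <<'E'
from h import *
st();via([([.50,0,.41],Rt(30)),([.431,.308,.40],Rt(66))],0)
E
```

```text
tcp_pos: [0.5519, -0.4084, 0.329]
force: [-0.1, 0.1, 0.8]
tcp_pos: [0.5135, -0.1525, 0.3798]
force: [0.3, 0.6, -0.1]
t 31.52 tcp [ 0.5135 -0.1525  0.3798] xyaw 4.1 z [-0.004 -0.001 -1.   ] F [ 0.3  0.6 -0.1] w 0.0429 q [-0.54  0.06  0.79  1.47 -0.04  1.64  0.33]
[[[-0.01,-0.77,-0.15,0,0.01,-0.86,0],[0.05,-0.76,-0.15,0,0.01,-0.86,0],[0.13,-0.75,-0.15,0,0.01,-0.86,0],[0.19,-0.74,-0.15,0,0.01,-0.86,0],[0.26,-0.72,-0.15,0,0.01,-0.86,0]]]
[[[0.29,-0.94,0.03,0,0,-0.75,0],[0.37,-0.92,0.03,0,0,-0.75,0],[0.44,-0.88,0.03,0,0,-0.75,0],[0.5,-0.85,0.04,0,0,-0.75,0],[0.57,-0.81,0.03,0,0,-0.75,0],[0.63,-0.75,0.03,0,0,-0.75,0],[0.69,-0.71,0.03,0,0,-0.75,0],[0.75,-0.65,0.03,0,0,-0.75,0]]]
```

```bash
python3 -m inch '[[[0,-0.77,-0.15,0,0,-0.86,0],[0.05,-0.76,-0.15,0,0,-0.86,0],[0.13,-0.75,-0.15,0,0,-0.86,0],[0.2,-0.74,-0.15,0,0,-0.86,0],[0.26,-0.72,-0.15,0,0,-0.86,0]]]'|grep -E "tcp|force"
python3 -m inch '[[[0.29,-0.94,0,0,0,-0.75,0],[0.37,-0.92,0,0,0,-0.75,0],[0.44,-0.88,0,0,0,-0.75,0],[0.5,-0.85,0,0,0,-0.75,0],[0.57,-0.8,0,0,0,-0.75,0],[0.63,-0.75,0,0,0,-0.75,0],[0.69,-0.7,0,0,0,-0.75,0],[0.75,-0.65,0,0,0,-0.75,0]]]'|grep -E "tcp|force"
python3 -m inch '[[[0,0,0,0,0,0,0],[0,0,0,0,0,0,0]]]'|grep -E "tcp|force"
python3 - <<'E'
from h import *
st();plan([.431,.308,.32],Rt(66),0)
gam('scene','s36.png',(350,60,470,200),5,[[.431,.308,.288],arm.get_state()["tcp_pos"]])
gam('top','t36.png',(190,130,310,260),5,[[.431,.308,.288],arm.get_state()["tcp_pos"]])
E
```

```text
tcp_pos: [0.5018, -0.0, 0.4098]
force: [0.5, 0.5, -0.1]
tcp_pos: [0.4347, 0.308, 0.4092]
force: [0.9, 0.0, -0.0]
tcp_pos: [0.4343, 0.3087, 0.4082]
force: [1.5, -0.7, -0.2]
t 32.77 tcp [0.4343 0.3087 0.4082] xyaw 65.9 z [-0.006 -0.004 -1.   ] F [ 1.5 -0.7 -0.2] w 0.043 q [-1.    0.06  0.32  1.39 -0.02  1.7   0.47]
[[[-0.01,-0.02,0.74,-0.01,0.02,0,0],[-0.02,-0.02,0.73,-0.01,0.02,0,0],[-0.01,-0.02,0.74,-0.01,0.02,0,0]]]
```

View pics/s36.png

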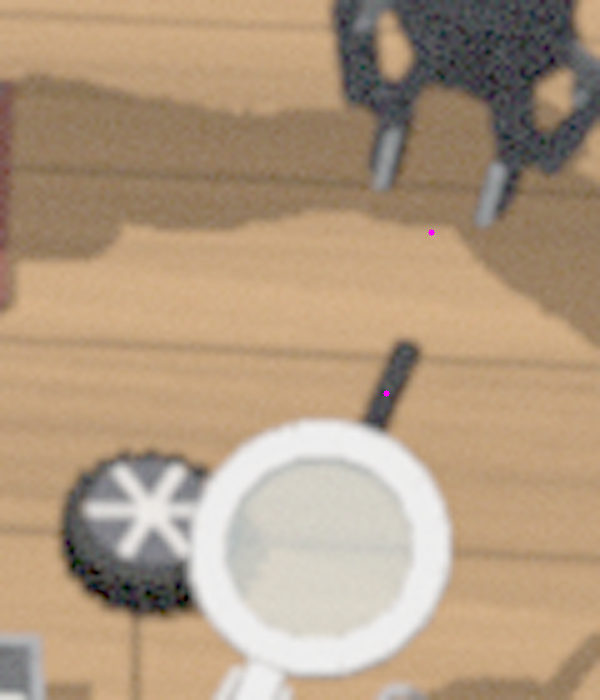

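View pics/t36.png

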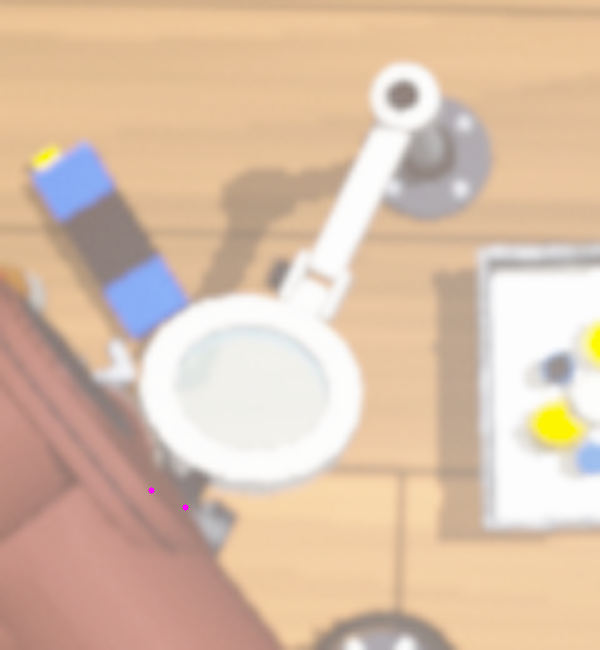

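```bash
python3 - <<'E'
from h import *
B=lambda q:((w2p('scene',q)-[350,60])*5).round(0)
for z in(.43,.408,.30,.27):print(z,B([.4343,.3087,z]))
from scipy.optimize import least_squares as L
# tips mid world assuming z=.408+.018
print(p2w('scene',350+435/5,60+205/5,.42),p2w('scene',350+435/5,60+205/5,.43),p2w('scene',350+388/5,60+390/5,.287))
print('top handle',p2w('top',190+178/5,130+500/5,.289))
E
```

```text
0.43 [438. 197.]
0.408 [429. 230.]
0.3 [389. 381.]
0.27 [379. 419.]
[0.42937994 0.30943836 0.42      ] [0.43982546 0.30683012 0.43      ] [0.42910863 0.31055278 0.287     ]
top handle [0.43416463 0.31073111 0.289     ]
```

```bash
python3 -m inch '[[[0.05,0.05,0.8,0,0.02,0,0.1],[0,0,0.8,0,0.02,0,0.1],[0,0,0.7,0,0,0,0.1],[0,0,0.5,0,0,0,0.1],[0,0,0,0,0,0,0.1]]]'
python3 - <<'E'
from h import *
st();plan([.432,.31,.245],Rt(66),0.1)
gam('scene','s37.png',(350,60,470,200),5)
E
```

```text
clock: 33.28
tcp_pos: [0.4377, 0.3043, 0.2943]
orientation: [-2.642, -1.696, 0.009]
force: [0.0, -0.1, -0.6]
width: 0.0463
t 33.28 tcp [0.4377 0.3043 0.2943] xyaw 65.4 z [-0.006 -0.001 -1.   ] F [ 0.  -0.1 -0.6] w 0.0463 q [-0.99  0.06  0.32  1.62 -0.02  1.47  0.47]
[[[0.04,-0.09,0.62,-0.02,0.02,-0.05,0.1],[0.04,-0.09,0.61,-0.02,0.02,-0.05,0.1]]]
```

View pics/s37.png

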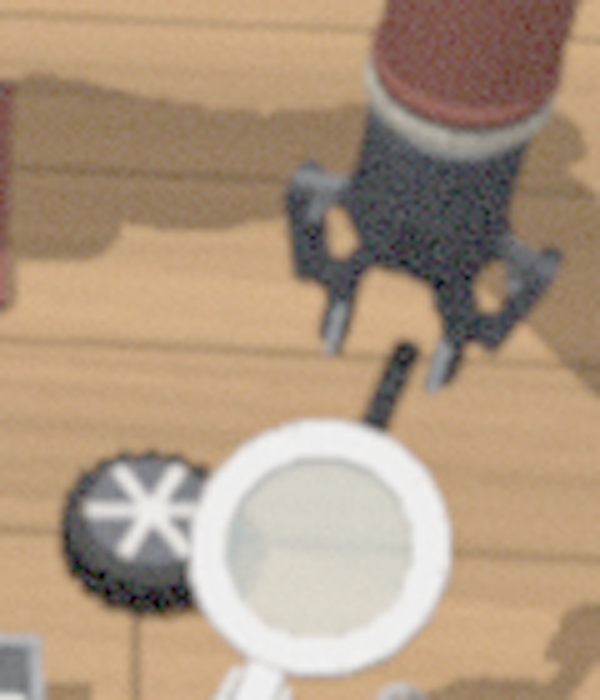

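```bash
python3 -m inch '[[[0.12,0,0.4,0,0.02,0,0.1],[0,0,0.4,0,0,0,0.1],[0,0,0.35,0,0,0,0.1],[0,0,0,0,0,0,0.1]]]'
python3 - <<'E'
from h import *
st()
gam('scene','s38.png',(350,60,470,200),5)
E
```

```text
clock: 33.67
tcp_pos: [0.4408, 0.3106, 0.252]
orientation: [-2.639, -1.697, -0.002]
force: [0.7, -0.2, -0.6]
width: 0.047
t 33.67 tcp [0.4408 0.3106 0.252 ] xyaw 65.5 z [-0.001  0.004 -1.   ] F [ 0.7 -0.2 -0.6] w 0.047 q [-0.99  0.08  0.32  1.68 -0.03  1.38  0.47]
```

View pics/s38.png

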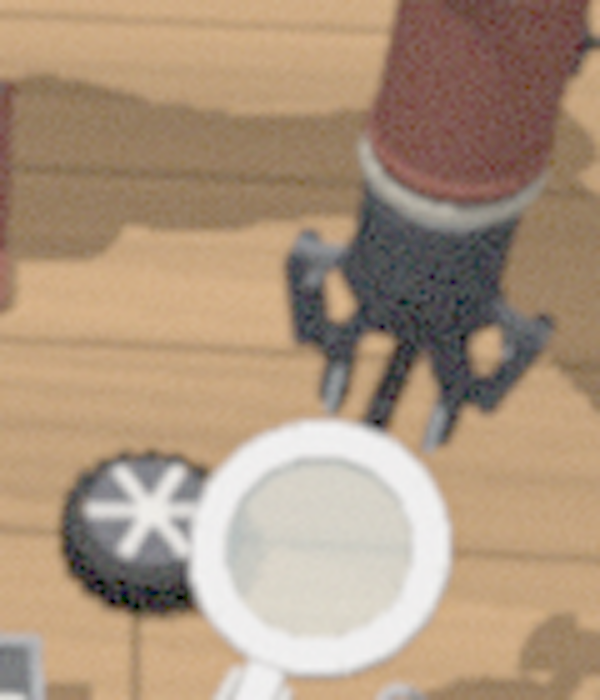

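```bash
python3 -m inch '[[[0,-0.15,0,0,0,0,0.1],[-0.3,0.01,0,0,0,-0.4,0.1],[-0.5,0.02,0,0,0,-0.66,0.1],[-0.6,0.03,0,0,0,-0.8,0.1],[-0.6,0.03,0,0,0,-0.8,0.1]]]'
python3 - <<'E'
from h import *
st();d=arm.get_state()["tcp_pos"]-[.696,.1915,0];print(np.hypot(*d[:2]),np.degrees(np.arctan2(d[1],d[0])))
gam('scene','s39.png',(330,60,450,200),5)
E
```

```text
clock: 34.13
tcp_pos: [0.413, 0.2376, 0.2541]
orientation: [-2.371, -2.054, -0.009]
force: [0.0, 2.0, 1.2]
width: 0.047
t 34.13 tcp [0.413  0.2376 0.2541] xyaw 81.8 z [ 0.001  0.007 -1.   ] F [0.  2.  1.2] w 0.047 q [-0.96 -0.07  0.33  1.82  0.02  1.38  0.8 ]
0.28671198053229063 170.7431272280877
```

View pics/s39.png

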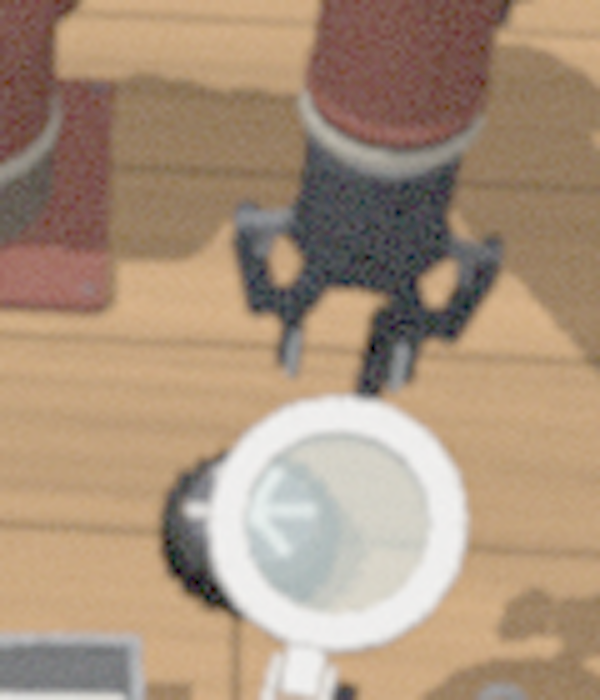

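```bash
python3 -m inch '[[[-0.5,0.03,0,0,0,-0.7,0.1],[-0.6,0.03,0,0,0,-0.8,0.1],[-0.6,0.03,0,0,0,-0.8,0.1],[-0.6,0.03,0,0,0,-0.8,0.1],[-0.6,0.03,0,0,0,-0.8,0.1]]]'
python3 - <<'E'
from h import *
st();d=arm.get_state()["tcp_pos"]-[.696,.1915,0];print(np.hypot(*d[:2]),np.degrees(np.arctan2(d[1],d[0])))
E
```

```text
clock: 34.6
tcp_pos: [0.4214, 0.1216, 0.2536]
orientation: [-1.908, -2.492, -0.011]
force: [-1.0, 1.1, 0.4]
width: 0.0472
t 34.6 tcp [0.4214 0.1216 0.2536] xyaw 105.1 z [ 0.002  0.007 -1.   ] F [-1.   1.1  0.4] w 0.0472 q [-0.9  -0.17  0.46  1.9   0.07  1.39  1.38]
0.2833423297455678 -165.71617289170163
```

```bash
python3 -m inch '[[[-0.5,-0.03,0,0,0,-0.7,0.1],[-0.6,-0.02,0,0,0,-0.8,0.1],[-0.6,0.03,0,0,0,-0.8,0.1],[-0.6,0.03,0,0,0,-0.8,0.1],[-0.6,0.03,0,0,0,-0.8,0.1],[-0.5,0.03,0,0,0,-0.7,0.1],[0,0,0,0,0,0,0.1]]]'
python3 - <<'E'
from h import *
st();d=arm.get_state()["tcp_pos"]-[.696,.1915,0];print(np.hypot(*d[:2]),np.degrees(np.arctan2(d[1],d[0])))
gam('scene','s40.png',(260,80,420,260),4);gam('top','t40.png',(250,130,370,260),5)
E
```

```text
clock: 35.18
tcp_pos: [0.4855, 0.0001, 0.253]
orientation: [1.265, 2.875, 0.009]
force: [-0.9, -0.2, -0.2]
width: 0.0472
t 35.18 tcp [4.855e-01 1.000e-04 2.530e-01] xyaw 132.5 z [ 0.003  0.005 -1.   ] F [-0.9 -0.2 -0.2] w 0.0472 q [-0.84 -0.08  0.73  1.81  0.05  1.38  2.18]
0.28452196765196286 -137.72405350624476
```

View pics/s40.png

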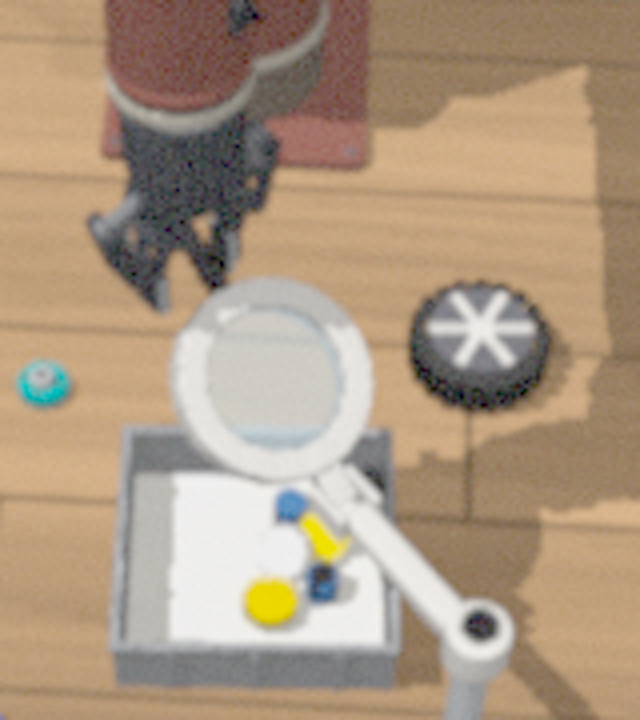

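View pics/t40.png

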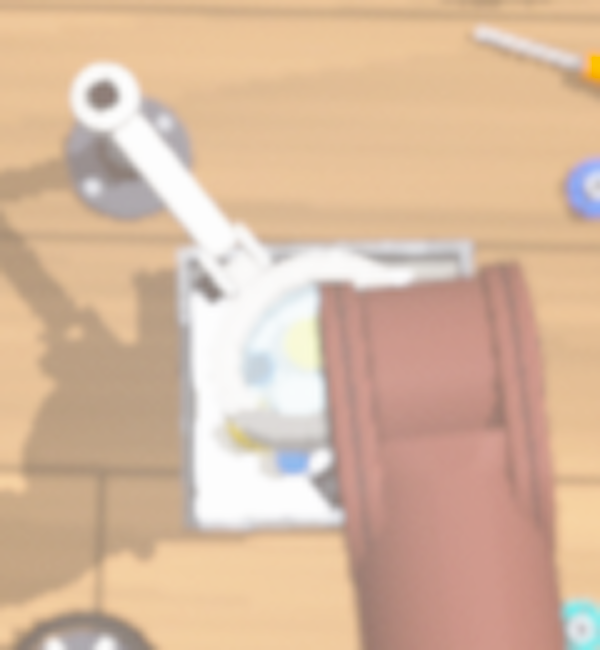

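```bash
python3 - <<'E'
from h import *
l=p2w('scene',260+273/4,80+378/4,.243);print(l)
a=p2w('top',250+104/5,130+95/5,.21);b=p2w('top',250+237/5,130+258/5,.205);d=b-a;ang=np.arctan2(d[1],d[0]);print(a,np.degrees(ang),np.linalg.norm(d))
print('level lens',a[:2]+.225*np.array([np.cos(ang),np.sin(ang)]))
d=l-a;print(np.degrees(np.arctan2(d[1],d[0])),np.hypot(d[0],d[1]))
E
```

```text
[0.53264259 0.05595453 0.243     ]
[0.69796831 0.19001613 0.21      ] -139.65272474288884 0.13442872391482893
level lens [0.52648807 0.04434689]
-140.96161782539798 0.2128499614497882
```

```bash
python3 -m inch '[[[0,0,0,0,0,0,-0.2],[0,0,0,0,0,0,-0.4],[0,0,0,0,0,0,-0.6],[0,0,0,0,0,0,-0.8],[0,0,0,0,0,0,-1],[0,0,0,0,0,0,-1],[0,0,0,0,0,0,-1]]]'
python3 - <<'E'
from h import *
st()
gam('scene','s41.png',(260,80,420,260),4)
E
```

```text
clock: 35.87
tcp_pos: [0.4834, 0.0034, 0.2512]
orientation: [-1.265, -2.874, -0.007]
force: [-0.8, 0.1, 1.7]
width: 0.0142
t 35.87 tcp [0.4834 0.0034 0.2512] xyaw 132.5 z [ 0.     0.005 -1.   ] F [-0.8  0.1  1.7] w 0.0142 q [-0.84 -0.08  0.72  1.82  0.05  1.38  2.18]
```

View pics/s41.png

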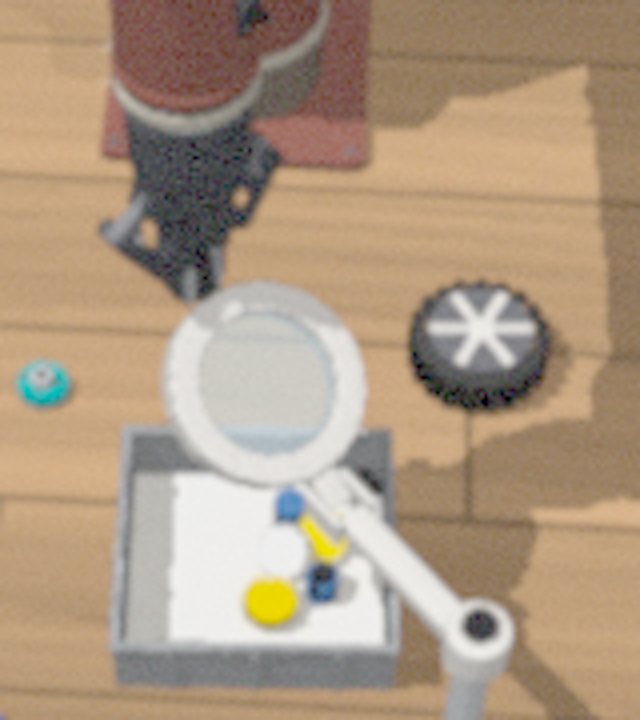

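```bash
python3 -m inch '[[[0,-0.12,0.25,0,0,0,-1],[0,-0.11,0.26,0,0,0,-1],[0,-0.1,0.26,0,0,0,-1],[0,-0.08,0.27,0,0,0,-1]]]'
python3 -m inch '[[[0,-0.06,0.27,0,0,0,-1],[0,-0.04,0.27,0,0,0,-1],[0,-0.03,0.28,0,0,0,-1],[0,-0.01,0.28,0,0,0,-1],[0,0,0,0,0,0,-1],[0,0,0,0,0,0,-1]]]'
python3 - <<'E'
from h import *
st()
gam('scene','s42.png',(260,80,420,260),4);gam('top','t42.png',(250,130,370,260),5)
E
```

```text
clock: 36.25
tcp_pos: [0.4708, -0.0091, 0.2093]
orientation: [-1.267, -2.873, -0.006]
force: [-3.2, -5.0, 6.2]
width: 0.0143
clock: 36.75
tcp_pos: [0.4655, -0.0124, 0.1646]
orientation: [-1.265, -2.871, -0.002]
force: [-5.0, -5.9, -0.1]
width: 0.0141
t 36.75 tcp [ 0.4655 -0.0124  0.1646] xyaw 132.4 z [-0.004  0.003 -1.   ] F [-5.  -5.9 -0.1] w 0.0141 q [-0.83 -0.05  0.75  1.98  0.04  1.2   2.22]
```

View pics/s42.png

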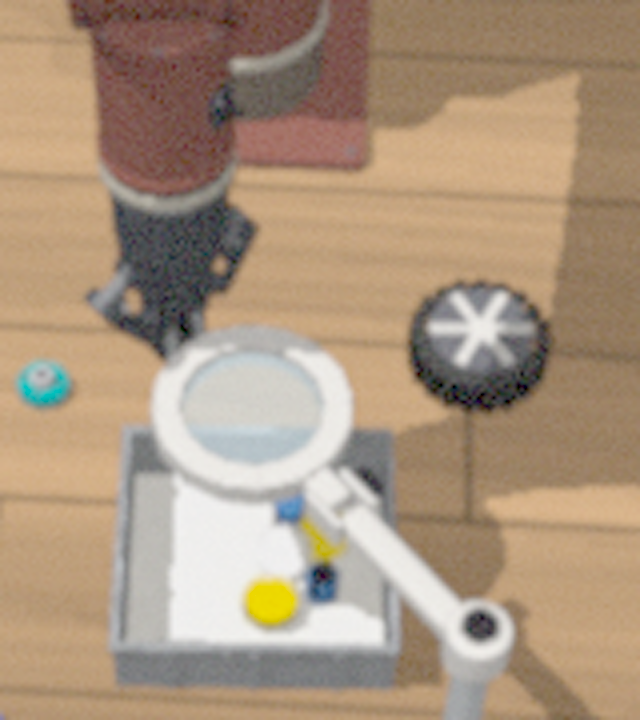

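View pics/t42.png

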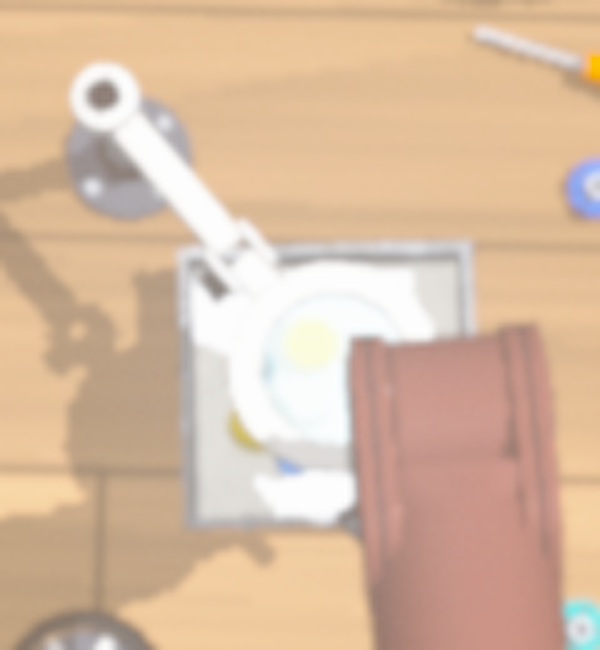

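```bash
cat >> h.py <<'E'
def ring(ang,tilt,post=(.6975,.190),box=None,f=4,cam='scene'):
    a=np.radians(ang);u=np.array([np.cos(a),np.sin(a),0]);v=np.array([-np.sin(a),np.cos(a),0]);k=np.array([0,0,1.])
    hinge=np.r_[post,.2]+.135*u
    w=u*np.cos(tilt)+k*np.sin(tilt);n=np.cross(w,v)*1.0
    n=-u*np.sin(tilt)+k*np.cos(tilt);c=hinge+.09*w
    t=np.linspace(0,2*np.pi,72)
    pts=[np.array([w2p(cam,c+h*n+.066*(np.cos(x)*w+np.sin(x)*v)) for x in t]) for h in(.011,-.011)]
    hand=[w2p(cam,hinge+s*w) for s in(.156,.209)]
    return pts,hand,c
E
python3 - <<'E'
from h import *
for ang in(-140,-138):
  for tilt in(-.15,-.05,0,.05,.1,.15,.25):
    p,h,c=ring(ang,tilt);P=(np.vstack(p)-[260,80])*4
    print(ang,tilt,P.min(0).round(),P.max(0).round(),(P.max(0)-P.min(0)).round(),c.round(3))
E
```

```text
-140 -0.15 [159. 339.] [356. 505.] [198. 166.] [0.526 0.046 0.187]
-140 -0.05 [158. 326.] [356. 500.] [198. 174.] [0.525 0.045 0.196]
-140 0 [158. 320.] [356. 498.] [199. 178.] [0.525 0.045 0.2  ]
-140 0.05 [158. 314.] [357. 496.] [199. 182.] [0.525 0.045 0.204]
-140 0.1 [158. 308.] [358. 494.] [200. 186.] [0.525 0.046 0.209]
-140 0.15 [158. 303.] [359. 492.] [201. 189.] [0.526 0.046 0.213]
-140 0.25 [158. 293.] [361. 489.] [203. 196.] [0.527 0.047 0.222]
-138 -0.15 [149. 345.] [347. 511.] [198. 167.] [0.531 0.04  0.187]
-138 -0.05 [148. 332.] [347. 507.] [198. 175.] [0.53  0.04  0.196]
-138 0 [148. 326.] [347. 504.] [199. 179.] [0.53  0.039 0.2  ]
-138 0.05 [149. 320.] [348. 502.] [199. 183.] [0.53  0.04  0.204]
-138 0.1 [149. 314.] [349. 500.] [200. 186.] [0.531 0.04  0.209]
-138 0.15 [148. 309.] [350. 498.] [201. 190.] [0.531 0.04  0.213]
-138 0.25 [149. 299.] [352. 495.] [203. 196.] [0.532 0.041 0.222]
```

```bash
python3 - <<'E'
from h import *
for t in(.4,.5,.6):
    p,h,c=ring(-139,t);P=(np.vstack(p)-[260,80])*4;print(t,P.min(0).round(),P.max(0).round(),(P.max(0)-P.min(0)).round())
im=arm.camera('scene')[:,:,::-1];f=7;x0,y0=290,150
for name,ts in(('a',(-.1,)),('b',(0,)),('c',(.1,))):
    I=cv2.resize(im[y0:y0+65,x0:x0+70],None,fx=f,fy=f,interpolation=cv2.INTER_CUBIC)
    for t in ts:
        p,h,c=ring(-138.8,t)
        for q in p: cv2.polylines(I,[((q-[x0,y0]+.5)*f).astype(int)],True,(0,0,255),1)
    cv2.imwrite(f'pics/r{name}.png',I)
a=np.hstack([cv2.imread(f'pics/r{n}.png') for n in 'abc']);cv2.imwrite('pics/rr.png',cv2.resize(a,(798,int(a.shape[0]*798/a.shape[1]))))
E
```

```text
0.4 [157. 284.] [361. 487.] [204. 203.]
0.5 [160. 278.] [364. 485.] [204. 206.]
0.6 [165. 274.] [368. 482.] [204. 208.]
```

View pics/rr.png

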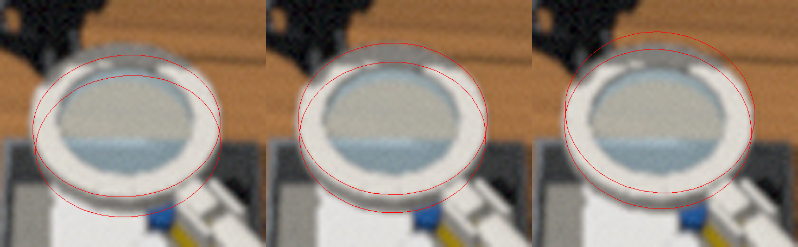

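```bash
python3 -m inch '[[[0,0,0,0,0,0,-0.7],[0,0,0,0,0,0,-0.4],[0,0,0,0,0,0,-0.1],[0,0,0,0,0,0,0.1],[0,0,0,0,0,0,0.1],[0,0,0,0,0,0,0.1]]]'
python3 -m inch '[[[0,-0.1,-0.4,0,0,0,0.1],[0,0,-0.6,0,0,0,0.1],[0,0,-0.9,0,0,0,0.1],[0,0,-0.9,0,0,0,0.1],[0,0,-0.9,0,0,0,0.1],[0,0,-0.9,0,0,0,0.1]]]'
python3 - <<'E'
from h import *
st();plan([.45,-.25,.36],Rt(132),.1)
E
```

```text
clock: 37.4
tcp_pos: [0.4672, -0.011, 0.1656]
orientation: [-1.264, -2.874, -0.007]
force: [-0.4, -1.0, -0.5]
width: 0.0471
clock: 37.9
tcp_pos: [0.4638, -0.0149, 0.3514]
orientation: [-1.264, -2.874, -0.008]
force: [1.3, 0.5, -0.2]
width: 0.047
t 37.9 tcp [ 0.4638 -0.0149  0.3514] xyaw 132.5 z [ 0.     0.005 -1.   ] F [ 1.3  0.5 -0.2] w 0.047 q [-0.84 -0.17  0.69  1.68  0.1   1.59  2.15]
[[[-0.68,-0.7,-0.04,0.01,-0.01,0.01,0.1],[-0.69,-0.71,-0.04,0.01,-0.01,0.01,0.1],[-0.68,-0.7,-0.04,0.01,-0.01,0.01,0.1],[-0.69,-0.7,-0.04,0.01,-0.01,0.01,0.1],[-0.68,-0.7,-0.03,0.01,-0.01,0.01,0.1],[-0.69,-0.7,-0.04,0.01,-0.01,0.01,0.1]]]
```

```bash
python3 - <<'E'
from h import *
plan([.45,-.25,.36],Rt(85),.1)
E
```

```text
[[[-0.46,-0.47,-0.03,0,-0.01,0.88,0.1],[-0.49,-0.43,-0.02,0,-0.01,0.88,0.1],[-0.54,-0.37,-0.03,0,-0.01,0.88,0.1],[-0.56,-0.33,-0.03,0,-0.01,0.88,0.1],[-0.6,-0.27,-0.02,0,-0.01,0.88,0.1],[-0.61,-0.22,-0.03,0,-0.01,0.88,0.1],[-0.64,-0.16,-0.02,0,-0.01,0.88,0.1],[-0.65,-0.1,-0.02,0,-0.01,0.88,0.1]]]
[[[-0.65,-0.05,-0.03,0,-0.01,0.88,0.1]]]
```

```bash
python3 -m inch '[[[-0.46,-0.47,0,0,0,0.88,0.1],[-0.5,-0.43,0,0,0,0.88,0.1],[-0.54,-0.37,0,0,0,0.88,0.1],[-0.56,-0.33,0,0,0,0.88,0.1],[-0.6,-0.27,0,0,0,0.88,0.1],[-0.6,-0.22,0,0,0,0.88,0.1],[-0.64,-0.16,0,0,0,0.88,0.1],[-0.65,-0.1,0,0,0,0.88,0.1]]]'
python3 - <<'E'
from h import *
from scipy.optimize import least_squares as L
st()
ims={}
for cam,(x0,y0,w,h),f in(('scene',(260,140,120,130),6),('top',(260,130,110,110),6)):
    im=arm.camera(cam)[:,:,::-1];ims[cam]=im;cv2.imwrite(f'pics/f_{cam}.png',im)
    I=cv2.resize(im[y0:y0+h,x0:x0+w],None,fx=f,fy=f,interpolation=cv2.INTER_CUBIC)
    cv2.imwrite(f'pics/g_{cam}.png',I)
E
```

```text
clock: 38.57
tcp_pos: [0.4519, -0.2251, 0.3486]
orientation: [-2.219, -2.22, -0.006]
force: [1.0, 0.4, -0.7]
width: 0.0469
t 38.57 tcp [ 0.4519 -0.2251  0.3486] xyaw 90.0 z [ 0.001  0.005 -1.   ] F [ 1.   0.4 -0.7] w 0.0469 q [-0.61 -0.07  0.95  1.61  0.05  1.58  1.91]
```

View pics/g_scene.png

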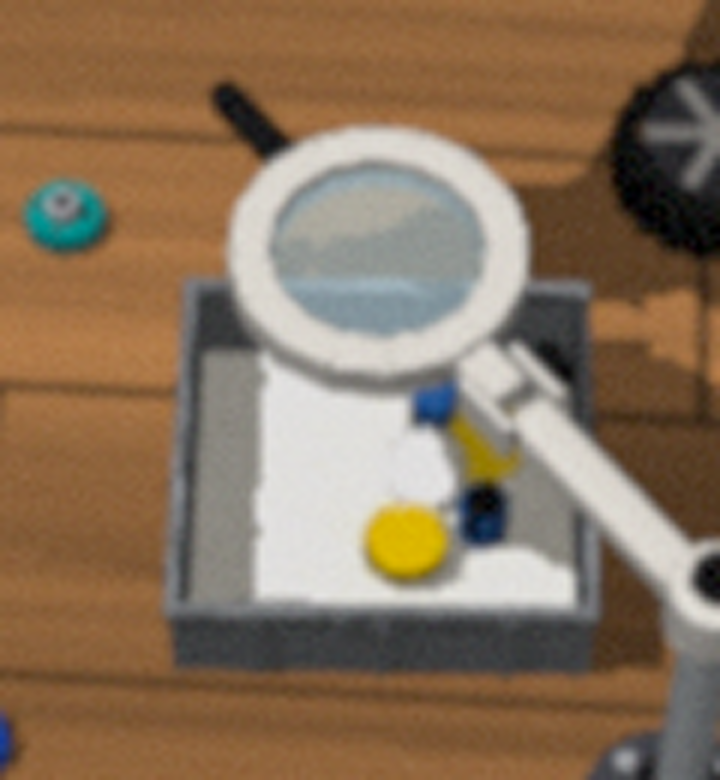

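View pics/g_top.png

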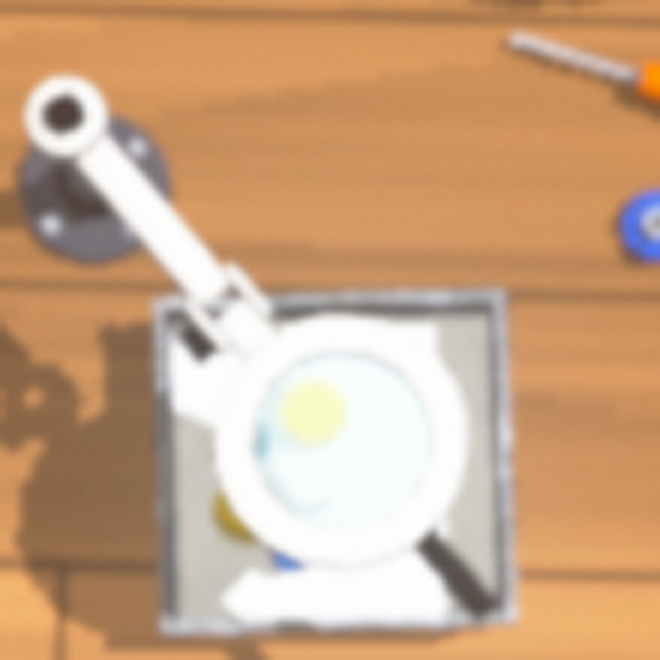

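```bash
python3 - <<'E'
from h import *
from scipy.optimize import least_squares as L
def tri(a,b):
    a=np.array(a);b=np.array(b)
    q=L(lambda q:np.r_[w2p('scene',q)-a,w2p('top',q)-b],[.5,.2,.2]).x;print(q.round(4),(w2p('scene',q)-a).round(1),(w2p('top',q)-b).round(1));return q
S=lambda u,v:(260+u/6-.4,140+v/6-.4);T=lambda u,v:(260+u/6-.4,130+v/6-.4)
P=tri(S(712,575),T(66,112));Hg=tri(S(513,388),T(230,308));Z=tri(S(378,248),T(345,441));H=tri(S(225,95),T(485,605))
print('tilt lens-handle',(H[2]+.0-Z[2]+.006)/np.hypot(*(H-Z)[:2]))
for t in(-.2,-.1,0,.1,.2):
    p,h,c=ring(-139.2,t);q=p[0];e=cv2.fitEllipse(q.astype(np.float32));w=np.ptp(q,axis=0);pb=np.vstack(p)
    print(t,(w[1]/w[0]).round(3),'outer',(np.ptp(pb,axis=0)*6).round(),'hdl',[(x-[260,140])*6 for x in h])
E
```

```text
[0.6972 0.1881 0.2256] [0.3 0. ] [0.4 0. ]
[0.5977 0.1028 0.2055] [-0.4 -0. ] [-0.4  0. ]
[0.5279 0.0402 0.2073] [-0.3 -0. ] [-0.4  0. ]
[ 0.4429 -0.0356  0.2047] [-0.2 -0. ] [-0.2  0. ]
tilt lens-handle 0.03061333093606596
-0.2 0.712 outer [297. 243.] hdl [array([297.83533007, 206.99345121]), array([233.45050769, 150.94984221])]
-0.1 0.757 outer [297. 255.] hdl [array([294.18453748, 183.40341287]), array([227.93101344, 119.3441056 ])]
0 0.803 outer [298. 268.] hdl [array([292.47484745, 161.33032443]), array([224.87072821,  89.49557939])]
0.1 0.849 outer [300. 279.] hdl [array([292.77504535, 141.00308745]), array([224.38493026,  61.7065471 ])]
0.2 0.894 outer [303. 289.] hdl [array([295.14250621, 122.65123718]), array([226.5795141 ,  36.28961426])]
```

```bash
python3 - <<'E'
from h import *
crop('scene','z1.png',(130,140,470,320),2.3)
P=lambda u,v,z:p2w('top',150+u/2.3-.3,120+v/2.3-.3,z)
r=(P(668,161,.038)+P(675,246,.038))/2;l=(P(553,170,.033)+P(559,254,.033))/2;m=(P(546,166,.003)+P(697,148,.003)+P(715,252,.003)+P(560,270,.003))/4
print('tray ctr',(r+l)/2,'mat origin ~ [.521,-.322]')
E
```

```text
tray ctr [ 0.52705699 -0.3111169   0.0355    ] mat origin ~ [.521,-.322]
```

View pics/z1.png

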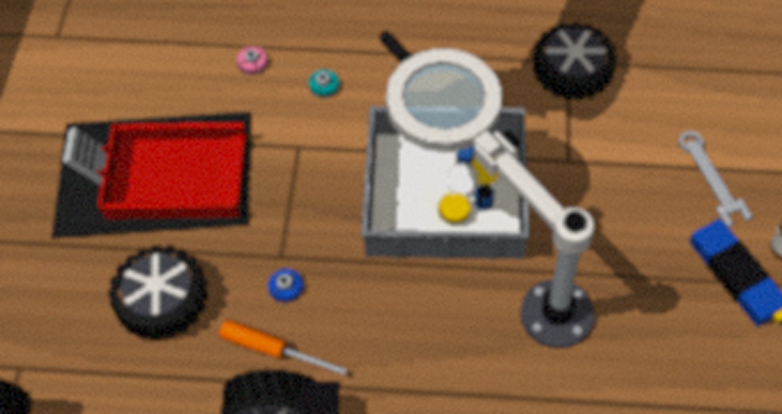

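```bash
python3 -c "
from workcell import arm
print(arm.finish_job())"
```

```text
the job is handed in; nothing more can be done
None
```

I handed the job in at about 39 s of robot time, with every step done; `arm.finish_job()` gave no verdict.

**What I did:** I found three gears on the table, one white and two yellow, and put them in the tray beside the cups. I tipped the tray over the bin and set it back on its mat. Then I swung the lamp over the bin and levelled its head. I left the blue, turquoise and pink look-alikes alone.

**Last checks, all from the camera pictures:**
- **Gears and cups:** all three gears and both cups are inside the bin. One yellow gear looks tilted, leaning inside it.
- **Tray:** it is empty and lies flat, about 12 mm from its place on the mat.
- **Lens:** its centre is about 5 mm from the bin's centre. The three tilt estimates differed slightly, from -0.04 to +0.03 rad.
- **Everything else:** the wheels, screwdriver, wrench and battery look unmoved in the pictures. The bottle was barely in the last view.
- **Arm:** it stood clear of everything.

**What disagreed or failed:**
- **Finger position:** the fingertips were about 20–30 mm off the reported tool position, mostly short along the tool. I aimed from the pictures and by touch instead.
- **Missed grips:** because of that, the first grip on each yellow gear missed and I repeated it. Both shifts were a few millimetres at most.
- **Camera mismatch:** the two cameras disagreed by about 5 mm in x.

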